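Hang the drilling templates from the guarded tray on the rack

ROBOT

A 6-joint arm with a two-finger parallel gripper is mounted at the origin on a cart in front of the work surface, level with it; the furniture and walls round the work are solid. World frame = base frame: x ahead of the robot, y to its left, z up, the work surface at z = 0. Lengths are in m, angles in degrees, forces in N, time in s.
With the tool pointing down it reaches from about 0.25 to 0.8 m from the base axis. Payload 8.5 kg.
Tool frame: the origin (TCP) lies midway between the tips of the shut fingers; the grasp point (between the pads) lies 19 mm behind it (robot.hold_point_z is the distance from the TCP to the grasp point, in m); z points along the fingers, x is the direction in which the jaws open and shut, and the axes are right-handed (so a half turn about z gives the same grasp; the last joint's range is limited). The gripper opens to 85 mm and grips with 20 to 120 N. Pads are 22 mm wide; open, the fingers measure 114 mm over their backs; the gripper's body (76 mm by 85 mm) begins 54 mm behind the grasp point. The pads swing forward as they close: fully open they stand 13 mm farther back than shut.
Start: joints at [-76.891, 13.648, -0.773, 75.585, 0, 90], TCP at [0.119, -0.511, 0.208] pointing down, gripper open.
Joint ranges: [-152.45, 152.45], [-59.26, 108.67], [-65.41, 83.53], [-104.44, 129.93], [-82.83, 76.93], [-180, 180]. Speed limits (degrees/s): [127.2, 127.2, 159.86, 180, 180, 180].

INTERFACE

Orientations are given as [roll, pitch, yaw] about the fixed x, y, z axes, in that order (R = Rz(yaw) Ry(pitch) Rx(roll)).
In Python, from station import robot, eyes, models gives the robot as it stands.
- The arm moves only by the tool send_rows, never from a script. Its argument "targets" is one flat list of numbers, 5 for each row, row after row: the closure, from -1 (fully open) to 1 (shut), so that 0 is half open, then the shift along the tool's x, y, z in mm, then the turn about the tool's z in units of 5 degrees (1.0 is 5 degrees). In form: [gripper, x, y, z, yaw, gripper, x, y, z, yaw, ...]. A call has exactly 5 rows; each row shifts and turns the pose as measured when the row begins, along the tool's axes as they then stand; what a row does not reach is not made up. A row lasts 1/12 s, in which the tool goes at most 41.7 mm and 7.16 degrees, less where a joint would pass 70% of its speed; a pose out of reach is approached as far as the arm can. A call is refused whole if a number of a shift passes 41.7 or a number of a turn 1, either way. A call with a gripper value outside its range is refused whole. The fingers move at their own pace and stop on an object; "grip_force" is the grip in N (left out, the last holds). Time passes only in rows, so rows that do not move let the fingers close, or fill a call up. It gives the time, the measured TCP pose, the force and the opening at its end, in the units of the state.
- robot.sense(): the state, without advancing time (a new reading comes with each control period).
- eyes.camera(name): name is "scene" or "side" or "wrist"; returns (picture, depth): 480x640x3 uint8, blue, green, red; 480x640 float32, m along the optical axis (not along the pixel's ray), 0 where there is no reading.
- eyes.camera_info(name): a dict with "fx", "fy", "cx", "cy" (pixels), "cam_to_world" (4x4, takes a point from camera to world coordinates). Camera axes: x right, y down, z forward; pixel columns grow to the right and rows downward; lengths in m; the calibration is good to about 2 mm. A picture is of the moment at which its call begins: read the wrist's pose just before it. camera_info takes no time and is no camera call; for the wrist camera it gives the pose at the moment of the call.
- robot.finish_job(): hands the job in, once; it reports no verdict.
Trained networks look in the newest picture that a camera, given by its name, has taken for a name from the list of things; names that differ only in an ending like _2 or _b are one class to them, and where a whole thing is asked for, a point or a joint stands for the part that bears it (a point fixed in the world has none). Each returns a list of dicts, best first, with "p" (0 to 1); they miss things now and then, are a little off and sometimes report something else, mostly with a low value. They report only what shows in the picture. A call takes as long as a camera call.
- models.recognise(camera, label): "point" ([column, row] in pixels, amid what is visible of it).
- models.masks_of(camera, label): "pixels" (480x640 bool, what is visible of it) and "point" ([column, row] in pixels, amid what is visible of it).
The state is a dict: "clock": time; "joint_positions": joint angles; "joint_vel": joint speeds; "effort": joint torques, N m; "position": TCP position; "eef_rot": TCP orientation; "contact_force": force on the tool from outside, world axes, zero at the start; "ft_torque": the same for the moment, N m; "grip_width": finger opening in m.
Only numpy, scipy, OpenCV 4.12 (cv2) and the standard library are available. Lean on these libraries where they do the work, as an engineer would, in place of code of your own. Each camera call takes 0.05 s, during which the arm holds its last target. There are 200 camera calls.

TASK

Raise the tray's clear guard flap and swing its prop stay across to hold it up before touching anything inside. Then hang every drilling template lying in the tray on a screw of its own on the sloping rack: big hole over the screw head, plate flat on the board, then slid down until the screw sits at the end of the slot, the plate hanging straight. When all hang, with the flap still propped, fold the stay back and lower the flap until it is shut; do not knock over the oil bottle.

Things in the scene. Friction and masses are not known exactly. Their poses are not given: they have to be found in the camera images.
- tray: dark steel tray, 180 (x) x 300 (y) x 6 mm, fixed. Origin on the bench; base spans x -85 to +95, y -125 to +175 mm; x away from the robot (turned by its yaw), z up; floor at z 6 mm. Three nests, plate centres near x -13, y -30, +48, +126 mm; blocks (top z 12) between the nests' ends, rims (top z 14) before and behind; beside the middle 45 mm of each plate there is room for fingers.
- flap (a joint): angle of the guard flap, rad: 0 shut (level over the templates), grows as it lifts, 1.57 upright, 1.70 end stop, leaning back; it stays there when let go, but falls shut from below about 1.4. Clear panel 145 x 255 x 4 mm, 0.2 kg, tray y -85 to +170 mm.
- flap_hinge (a point): point on the flap's hinge line, which runs along the tray's y, at tray x +75, y +42.5, z 45 mm.
- flap_handle (a point): middle of the flap's handle, a round black bar 12 mm thick, free for 92 mm, parallel to the hinge, 185 mm from the hinge line, 40 mm in front of the panel's edge and in its plane. Shut: at tray x -110, y +42.5, z 45 mm. Pinch it from above across the bar (fingers closing along the tray's x); it turns in the fingers as the flap swings.
- stay (a joint): angle of the prop stay, rad; a steel crank on a post (16 mm square, 111 mm high, tray x +83, y -115) beside the flap. 0 = folded: handle leg level outward (tray -y), bar upright. 1.70 = set (end stop): handle leg up, leaning slightly in, and the 45 mm bar level towards +y in front of the raised flap, which it stops at about 1.5 rad. It rests by its weight at either end.
- stay_pivot (a point): the stay's pivot, at tray x +66, y -115, z 95 mm; it turns about a line along the tray's x.
- stay_pin (a point): middle of the stay's grip pin: round, black, 12 mm thick, 41 mm free, parallel to the tray's x, pointing to the robot from the end of the handle leg, 55 mm from the pivot. Folded: tray x +39, y -170, z 95 mm; set: about x +39, y -108, z 150 mm. Pinch it from above (fingers closing along the tray's y); it turns in the fingers as the stay swings.
- template_1: drilling template, aluminium, 88 (x) x 44 (y) x 12 (z) mm, 0.11 kg, two drill bushes in a row in its lower half; may be absent. Origin: centre of its underside; x along its length to the narrow end of the keyhole. Keyhole right through: round entry hole 22 mm across at x +6 mm, then a slot 10 mm wide that ends at x +34 mm. Lies flat; grip it across its 44 mm width.
- template_1_seat (a point): point in the slot of template_1 at x +31 mm, half way through its thickness (z 6 mm): where the screw's axis passes when the screw sits at the end of the slot.
- template_2: drilling template, aluminium, 88 (x) x 44 (y) x 12 (z) mm, 0.11 kg, four small drill bushes in its lower half; may be absent. Origin: centre of its underside; x along its length to the narrow end of the keyhole. Keyhole right through: round entry hole 22 mm across at x +6 mm, then a slot 10 mm wide that ends at x +34 mm. Lies flat; grip it across its 44 mm width.
- template_2_seat (a point): point in the slot of template_2 at x +31 mm, half way through its thickness (z 6 mm): where the screw's axis passes when the screw sits at the end of the slot.
- template_3: drilling template, aluminium, 88 (x) x 44 (y) x 12 (z) mm, 0.11 kg, one larger and two small drill bushes in its lower half; may be absent. Origin: centre of its underside; x along its length to the narrow end of the keyhole. Keyhole right through: round entry hole 22 mm across at x +6 mm, then a slot 10 mm wide that ends at x +34 mm. Lies flat; grip it across its 44 mm width.
- template_3_seat (a point): point in the slot of template_3 at x +31 mm, half way through its thickness (z 6 mm): where the screw's axis passes when the screw sits at the end of the slot.
- screw_1 (a point): screw 1 of 3 (1 leftmost, 80 mm apart) on the rack's plywood board, 140 x 220 mm, fixed, sloping up at 25 degrees away from the robot. Point on the screw's axis 6 mm off the board's face; x up the slope, y left, z square out of the board. Shank 6 mm thick, 15.5 mm long clear of the board; head 14 mm across, 4 mm thick. 45 mm below the board's top edge.
- screw_2 (a point): screw 2 of 3 (1 leftmost, 80 mm apart) on the rack's plywood board, 140 x 220 mm, fixed, sloping up at 25 degrees away from the robot. Point on the screw's axis 6 mm off the board's face; x up the slope, y left, z square out of the board. Shank 6 mm thick, 15.5 mm long clear of the board; head 14 mm across, 4 mm thick. 45 mm below the board's top edge.
- screw_3 (a point): screw 3 of 3 (1 leftmost, 80 mm apart) on the rack's plywood board, 140 x 220 mm, fixed, sloping up at 25 degrees away from the robot. Point on the screw's axis 6 mm off the board's face; x up the slope, y left, z square out of the board. Shank 6 mm thick, 15.5 mm long clear of the board; head 14 mm across, 4 mm thick. 45 mm below the board's top edge.
- oil_bottle: upright yellow oil bottle 36 x 36 x 117 mm at the back of the bench, a bystander; origin at the centre of its foot.
- lug_a: loose drum lug 40 x 19 x 13 mm lying near the middle, a bystander that may be pushed aside; origin at the centre of its underside.

How it is judged (in metres and radians):
On the way, in this order (a step that is already met when the one before it is completed fails the run):
1. the flap is up and the stay set in front of it (value of joint flap above 1.42 rad and value of joint stay above 1.4 rad), for 0.3 s.
2. every template hangs on a screw, screw at the end of its slot, the flap still propped (all of step 1 and ((distance between template_1_seat and screw_1 below 0.007 m and angle between the x axis of template_1 and the x axis of screw_1, either way round below 0.25 rad and angle between the z axis of template_1 and the z axis of screw_1, either way round below 0.12 rad) or (distance between template_1_seat and screw_2 below 0.007 m and angle between the x axis of template_1 and the x axis of screw_2, either way round below 0.25 rad and angle between the z axis of template_1 and the z axis of screw_2, either way round below 0.12 rad) or (distance between template_1_seat and screw_3 below 0.007 m and angle between the x axis of template_1 and the x axis of screw_3, either way round below 0.25 rad and angle between the z axis of template_1 and the z axis of screw_3, either way round below 0.12 rad)) and ((distance between template_2_seat and screw_1 below 0.007 m and angle between the x axis of template_2 and the x axis of screw_1, either way round below 0.25 rad and angle between the z axis of template_2 and the z axis of screw_1, either way round below 0.12 rad) or (distance between template_2_seat and screw_2 below 0.007 m and angle between the x axis of template_2 and the x axis of screw_2, either way round below 0.25 rad and angle between the z axis of template_2 and the z axis of screw_2, either way round below 0.12 rad) or (distance between template_2_seat and screw_3 below 0.007 m and angle between the x axis of template_2 and the x axis of screw_3, either way round below 0.25 rad and angle between the z axis of template_2 and the z axis of screw_3, either way round below 0.12 rad)) and ((distance between template_3_seat and screw_1 below 0.007 m and angle between the x axis of template_3 and the x axis of screw_1, either way round below 0.25 rad and angle between the z axis of template_3 and the z axis of screw_1, either way round below 0.12 rad) or (distance between template_3_seat and screw_2 below 0.007 m and angle between the x axis of template_3 and the x axis of screw_2, either way round below 0.25 rad and angle between the z axis of template_3 and the z axis of screw_2, either way round below 0.12 rad) or (distance between template_3_seat and screw_3 below 0.007 m and angle between the x axis of template_3 and the x axis of screw_3, either way round below 0.25 rad and angle between the z axis of template_3 and the z axis of screw_3, either way round below 0.12 rad))), for 0.3 s.
At the end, for the whole second after the job is handed in: Every template hangs on a screw of the rack: its seat point within 7 mm of the screw's site, flat on the board (0.12 rad) and straight (long axis within 0.25 rad of the slope); all at rest; the stay folded back (below 0.25 rad) and the flap shut (below 0.06 rad) (((distance between template_1_seat and screw_1 below 0.007 m and angle between the x axis of template_1 and the x axis of screw_1, either way round below 0.25 rad and angle between the z axis of template_1 and the z axis of screw_1, either way round below 0.12 rad) or (distance between template_1_seat and screw_2 below 0.007 m and angle between the x axis of template_1 and the x axis of screw_2, either way round below 0.25 rad and angle between the z axis of template_1 and the z axis of screw_2, either way round below 0.12 rad) or (distance between template_1_seat and screw_3 below 0.007 m and angle between the x axis of template_1 and the x axis of screw_3, either way round below 0.25 rad and angle between the z axis of template_1 and the z axis of screw_3, either way round below 0.12 rad)) and ((distance between template_2_seat and screw_1 below 0.007 m and angle between the x axis of template_2 and the x axis of screw_1, either way round below 0.25 rad and angle between the z axis of template_2 and the z axis of screw_1, either way round below 0.12 rad) or (distance between template_2_seat and screw_2 below 0.007 m and angle between the x axis of template_2 and the x axis of screw_2, either way round below 0.25 rad and angle between the z axis of template_2 and the z axis of screw_2, either way round below 0.12 rad) or (distance between template_2_seat and screw_3 below 0.007 m and angle between the x axis of template_2 and the x axis of screw_3, either way round below 0.25 rad and angle between the z axis of template_2 and the z axis of screw_3, either way round below 0.12 rad)) and ((distance between template_3_seat and screw_1 below 0.007 m and angle between the x axis of template_3 and the x axis of screw_1, either way round below 0.25 rad and angle between the z axis of template_3 and the z axis of screw_1, either way round below 0.12 rad) or (distance between template_3_seat and screw_2 below 0.007 m and angle between the x axis of template_3 and the x axis of screw_2, either way round below 0.25 rad and angle between the z axis of template_3 and the z axis of screw_2, either way round below 0.12 rad) or (distance between template_3_seat and screw_3 below 0.007 m and angle between the x axis of template_3 and the x axis of screw_3, either way round below 0.25 rad and angle between the z axis of template_3 and the z axis of screw_3, either way round below 0.12 rad)) and value of joint flap below 0.06 rad and value of joint stay below 0.25 rad and linear speed of each of template_1, template_2, template_3 below 0.02 m/s); the robot touches nothing.
It fails at once if a template lying in the tray is touched by the fingers while the flap is not propped by its stay (((contact force between the fingers and template_1 above 2 N and z of template_1 in the frame of tray below 0.03 m and x of template_1 in the frame of tray between -0.07 and 0.07 m and y of template_1 in the frame of tray between -0.08 and 0.17 m) or (contact force between the fingers and template_2 above 2 N and z of template_2 in the frame of tray below 0.03 m and x of template_2 in the frame of tray between -0.07 and 0.07 m and y of template_2 in the frame of tray between -0.08 and 0.17 m) or (contact force between the fingers and template_3 above 2 N and z of template_3 in the frame of tray below 0.03 m and x of template_3 in the frame of tray between -0.07 and 0.07 m and y of template_3 in the frame of tray between -0.08 and 0.17 m)) and not (value of joint flap above 1.42 rad and value of joint stay above 1.4 rad)).
It fails at once if the oil bottle is knocked over (angle between oil_bottle's own z axis and vertical above 0.5 rad).
Of template_1, template_2, template_3 only 2 to 3 are there at a start; the rules pass over those that are not, and their reading is None.
At some moment in a run one of template_1, template_2, template_3 may be knocked a few centimetres aside while the robot is not near it.
Once in a run the grip may slacken for a moment while it holds something.
It also fails if it takes over 210 s, if anything falls off the work surface, if the arm or the gripper's body presses on something with over 40 N, if the wrist force passes 120 N, or if a joint passes its speed limit or range.

## Working session

There is one attempt and no reset: what is moved stays moved. The work goes in short steps, Python scripts to look and compute and a tool call to move; the robot and the scene stay as the last step left them, time stands still between calls to the robot, and variables do not carry over. Pictures are saved under pics/ and viewed, about 12 in all and at most 16, crops included, and the job is handed in when it is done.

Besides the shell and the picture viewer there is one more tool, called after "Request:" as a command line: name --argument value ..., lists and objects as JSON in quotes. send_rows: Moves the arm, as the interface text tells. Its arguments: {"type":"object","properties":{"targets":{"type":"array"},"grip_force":{"type":"number"}},"required":["targets"]}

```bash
ls; mkdir -p pics
cat > h.py <<'E'
import numpy as np, cv2
from station import robot, eyes, models
from scipy.spatial.transform import Rotation as R
def cloud(cam,d):
    i=eyes.camera_info(cam); v,u=np.mgrid[0:480,0:640]
    P=np.stack([(u-i['cx'])/i['fx']*d,(v-i['cy'])/i['fy']*d,d,np.ones_like(d)],-1)
    return (P@np.array(i['cam_to_world']).T)[...,:3]
def st():
    s=robot.sense(); print({k:np.round(s[k],3).tolist() for k in ['clock','position','eef_rot','contact_force','grip_width','joint_positions']}); return s
E
python3 - <<'E'
from h import *
s=st()
for c in ['scene','side']:
    p,d=eyes.camera(c); cv2.imwrite(f'pics/{c}0.png',p); np.save(f'{c}0.npy',d)
    P=cloud(c,d); i=eyes.camera_info(c); print(c,np.round(i['cam_to_world'],3).tolist(),i['fx'])
    for l in ['tray','flap','flap_handle','stay','stay_pin','template_1','screw_1','oil_bottle','lug_a']:
        for r in models.masks_of(c,l)[:4]:
            m=r['pixels']&(d>0); 
            if m.sum(): print(l,round(r['p'],2),np.round(r['point']).tolist(),m.sum(),np.round(np.median(P[m],0),3),np.round(P[m].min(0),3),np.round(P[m].max(0),3))
E
```

```text
pics
{'clock': 0.0, 'position': [0.119, -0.511, 0.207], 'eef_rot': [179.999, 0.083, -76.892], 'contact_force': [-0.288, -0.218, -1.094], 'grip_width': 0.086, 'joint_positions': [-76.892, 13.683, -0.816, 75.584, -0.001, 90.0]}
scene [[-0.667, -0.288, 0.687, -0.185], [-0.745, 0.279, -0.606, 0.612], [-0.017, -0.916, -0.401, 0.521], [0.0, 0.0, 0.0, 1.0]] 444.16209498215613
tray 0.66 [222.0, 312.0] 9334 [0.497 0.271 0.046] [ 0.407 -0.061 -0.002] [0.822 0.394 0.139]
flap 0.85 [216.0, 306.0] 6452 [0.508 0.27  0.046] [ 0.407  0.079 -0.004] [0.689 0.388 0.052]
flap_handle 0.87 [220.0, 307.0] 6442 [0.509 0.27  0.046] [ 0.407  0.086 -0.002] [0.69  0.388 0.052]
stay 0.67 [275.0, 242.0] 245 [0.573 0.072 0.098] [ 0.524 -0.085 -0.002] [0.706 0.1   0.137]
stay 0.29 [222.0, 312.0] 9528 [0.497 0.271 0.046] [ 0.407 -0.092 -0.004] [0.822 0.394 0.139]
stay_pin 0.86 [273.0, 241.0] 292 [0.574 0.075 0.099] [ 0.524 -0.06   0.   ] [0.732 0.1   0.139]
template_1 0.52 [271.0, 312.0] 33 [0.466 0.175 0.014] [0.463 0.165 0.008] [0.473 0.206 0.018]
template_1 0.47 [227.0, 327.0] 41 [0.472 0.264 0.017] [0.469 0.246 
[... 790 characters left out ...]
0.401 0.035 0.   ] [0.612 0.495 0.102]
flap_handle 0.65 [302.0, 225.0] 1509 [0.51  0.233 0.049] [0.407 0.034 0.001] [0.613 0.518 0.093]
stay 0.81 [329.0, 233.0] 317 [0.572 0.084 0.098] [0.524 0.029 0.008] [0.617 0.548 0.142]
stay_pin 0.47 [330.0, 228.0] 224 [0.57 0.04 0.1 ] [0.524 0.029 0.047] [0.595 0.268 0.14 ]
template_1 0.62 [301.0, 244.0] 300 [0.504 0.165 0.018] [0.463 0.157 0.008] [0.548 0.203 0.022]
screw_1 0.9 [318.0, 297.0] 4171 [ 0.534 -0.229  0.067] [ 0.466 -0.314  0.   ] [0.601 0.101 0.098]
oil_bottle 0.82 [378.0, 265.0] 468 [ 0.677 -0.008  0.04 ] [ 0.665 -0.064  0.001] [0.712 0.235 0.106]
lug_a 0.64 [243.0, 274.0] 71 [0.378 0.002 0.01 ] [ 0.366 -0.02  -0.001] [0.389 0.046 0.015]
```

Run:
```python
from h import *
a=cv2.imread('pics/scene0.png'); b=cv2.imread('pics/side0.png')
A=cv2.resize(a[190:430,120:440],(800,600)); cv2.imwrite('pics/s0c.png',A)
B=cv2.resize(b[150:390,180:500],(800,600)); cv2.imwrite('pics/d0c.png',B)
```

```text
(no output)
```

View pics/s0c.png

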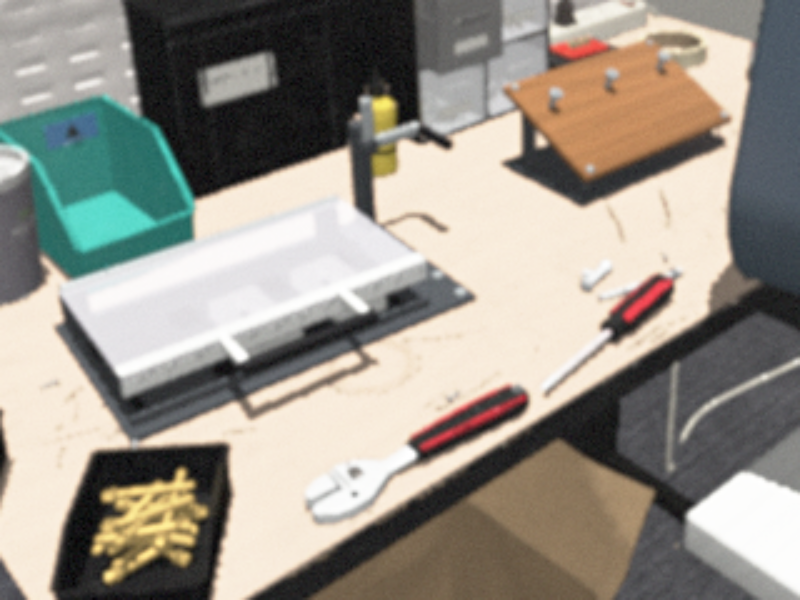

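View pics/d0c.png

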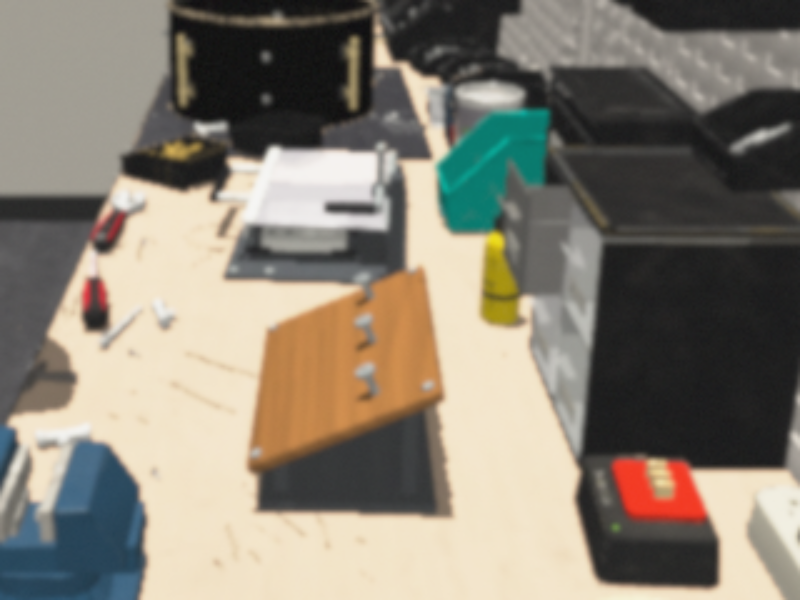

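Run:
```python
from h import *
S={c:cloud(c,np.load(f'{c}0.npy')) for c in ['scene','side']}
for c,P in S.items():
    Q=P.reshape(-1,3)
    m=(Q[:,0]>.38)&(Q[:,0]<.66)&(Q[:,1]>.02)&(Q[:,1]<.45)
    f=Q[m&(Q[:,2]>.042)&(Q[:,2]<.055)]
    H,_,_=np.histogram2d(f[:,0],f[:,1],bins=[np.arange(.38,.67,.01),np.arange(.02,.45,.01)])
    r=cv2.minAreaRect((f[f[:,0]>.43][:,:2]*1000).astype(np.float32)); print(c,'flap',len(f),r,np.median(f[:,2]))
    h=f[f[:,0]<.422]; print('handle',len(h),h.mean(0) if len(h) else'',h.min(0) if len(h) else '',h.max(0) if len(h) else '')
    p=Q[m&(Q[:,2]>.085)]; print('stay pts',len(p))
    q=p[p[:,1]<.06]; print(' pin/leg',np.round(q.min(0),3),np.round(q.max(0),3), np.round(np.median(q[q[:,0]<.565],0),3))
    q=p[p[:,2]>.112]; print(' bar',np.round(q.mean(0),3),np.round(q.max(0),3))
    q=p[(p[:,1]>.07)&(p[:,2]<.112)]; print(' post',np.round(q.min(0),3),np.round(q.max(0),3))
    # board
    m=(Q[:,0]>.44)&(Q[:,0]<.64)&(Q[:,1]>-.36)&(Q[:,1]<-.06)&(Q[:,2]>.012)&(Q[:,2]<.13)
    b=Q[m]; 
    best=None; rng=np.random.default_rng(0)
    for _ in range(300):
        a=b[rng.choice(len(b),3,False)]; n=np.cross(a[1]-a[0],a[2]-a[0]); l=np.linalg.norm(n)
        if l<1e-5: continue
        n/=l; n*=np.sign(n[2]); k=abs((b-a[0])@n)<.003
        if best is None or k.sum()>best.sum(): best=k
    for _ in range(3):
        c0=b[best].mean(0); n=np.linalg.svd(b[best]-c0,full_matrices=False)[2][2]; n*=np.sign(n[2]); best=abs((b-c0)@n)<.003
    up=np.array([0,0,1])-n*n[2]; up/=np.linalg.norm(up); lf=np.cross(n,up)
    uv=np.c_[(b[best]-c0)@up,(b[best]-c0)@lf]*1000
    r=cv2.minAreaRect(uv.astype(np.float32)); print('board',best.sum(),'slope',np.degrees(np.arccos(n[2])),'upyaw',np.degrees(np.arctan2(up[1],up[0])),r)
    print(' ctr',c0+up*r[0][0]/1000+lf*r[0][1]/1000)
    d=(b-c0)@n; hd=b[(d>.009)&(d<.025)]; t=np.c_[(hd-c0)@up,(hd-c0)@lf,(hd-c0)@n]*1000
    k=[j for j in np.argsort(t[:,1])]; t=t[k];hd=hd[k]
    for g in np.split(np.arange(len(t)),np.where(np.diff(t[:,1])>15)[0]+1):
        x=t[g]; print('  scr',len(g),np.round(np.median(x,0),1),'range',np.round(x.min(0)),np.round(x.max(0)))
```

```text
scene flap 5810 ((533.8601684570312, 253.2647705078125), (282.11566162109375, 238.44802856445312), 69.8086166381836) 0.04635378544640931
handle 347 [0.41440678 0.27139531 0.04715733] [0.38880308 0.2106858  0.04203502] [0.42199749 0.44956661 0.05180975]
stay pts 350
 pin/leg [0.524 0.036 0.09 ] [0.577 0.06  0.101] [0.539 0.043 0.097]
 bar [0.577 0.094 0.126] [0.583 0.099 0.139]
 post [0.569 0.07  0.085] [0.603 0.101 0.112]
board 2645 slope 25.00597054643149 upyaw -2.2885484951276163 ((4.328285217285156, -7.532524108886719), (222.73440551757812, 141.9010772705078), 89.97056579589844)
 ctr [ 0.53405314 -0.19831256  0.06380855]
  scr 19 [ 29.1 -88.5  18.6] range [ 23. -97.  10.] [ 36. -81.  21.]
  scr 21 [29.5 -7.4 18.4] range [ 24. -17.  10.] [36.  0. 22.]
  scr 21 [28.7 72.9 19.7] range [23. 63. 11.] [34. 79. 22.]
side flap 1665 ((535.174072265625, 249.85781860351562), (285.39715576171875, 239.29432678222656), 69.52265930175781) 0.04872262827205176
handle 85 [0.41176707 0.28147448 0.04870361] [0.38034443 0.20521581 0.04208145] [0.42196386 0.44376374 0.05337194]
stay pts 314
 pin/leg [0.524 0.029 0.09 ] [0.577 0.06  0.104] [0.546 0.035 0.099]
 bar [0.579 0.087 0.126] [0.6   0.094 0.142]
 post [0.569 0.075 0.085] [0.601 0.094 0.112]
board 3734 slope 24.876004037137232 upyaw -1.8736558007323476 ((-0.644195556640625, 17.687171936035156), (224.5058135986328, 139.96328735351562), 89.5390396118164)
 ctr [ 0.53245014 -0.20002153  0.06630215]
  scr 50 [ 23.8 -64.5  18.7] range [ 18. -71.   9.] [ 30. -55.  21.]
  scr 41 [24.4 15.8 18.3] range [17.  9.  9.] [31. 23. 20.]
  scr 31 [24.9 94.7 18.2] range [18. 90.  9.] [ 31. 103.  20.]
```

Run:
```python
from h import *
for c in ['scene','side']:
    P=cloud(c,np.load(f'{c}0.npy')); Q=P.reshape(-1,3)
    f=Q[(Q[:,0]>.38)&(Q[:,0]<.66)&(Q[:,1]>.08)&(Q[:,1]<.42)&(Q[:,2]>.041)&(Q[:,2]<.056)]
    for nm,a,o,s in [('front x',1,0,-1),('back x',1,0,1),('right y',0,1,-1),('left y',0,1,1)]:
        bs=np.arange(.08,.42,.012) if a==1 else np.arange(.43,.60,.012)
        L=[]
        for b in bs:
            k=f[(f[:,a]>=b)&(f[:,a]<b+.012)]
            if len(k)>4: L.append((b+.006,np.max(s*k[:,o])*s))
        L=np.array(L); print(c,nm,np.round(L*1000).astype(int).tolist())
```

```text
scene front x [[86, 585], [98, 586], [122, 535], [134, 446], [146, 447], [158, 447], [170, 449], [182, 448], [194, 450], [206, 410], [218, 407], [230, 408], [242, 409], [254, 411], [266, 411], [278, 412], [290, 413], [302, 415], [314, 416], [326, 415], [338, 463], [350, 463], [362, 465], [374, 466], [386, 382], [398, 386]]
scene back x [[86, 592], [98, 604], [122, 593], [134, 595], [146, 595], [158, 596], [170, 596], [182, 598], [194, 599], [206, 600], [218, 604], [230, 605], [242, 659], [254, 660], [266, 660], [278, 660], [290, 660], [302, 660], [314, 660], [326, 660], [338, 659], [350, 612], [362, 616], [374, 617], [386, 555], [398, 395]]
scene right y [[436, 211], [448, 135], [460, 134], [472, 131], [484, 133], [496, 131], [508, 129], [520, 129], [532, 126], [544, 126], [556, 125], [568, 124], [580, 91], [592, 82], [604, 98]]
scene left y [[436, 318], [448, 317], [460, 372], [472, 388], [484, 387], [496, 386], [508, 385], [520, 384], [532, 383], [544, 381], [556, 381], [568, 380], [580, 378], [592, 377], [604, 376]]
side front x [[86, 587], [122, 464], [134, 447], [146, 446], [158
[... 268 characters left out ...]
k x [[86, 600], [122, 588], [134, 589], [146, 589], [158, 590], [170, 591], [182, 592], [194, 593], [206, 591], [218, 578], [230, 577], [242, 659], [254, 659], [266, 659], [278, 659], [290, 659], [302, 657], [314, 658], [326, 660], [338, 658], [350, 612], [362, 613], [374, 614], [386, 558], [398, 400], [410, 405]]
side right y [[436, 204], [448, 132], [460, 128], [472, 131], [484, 127], [496, 130], [508, 127], [520, 124], [532, 126], [544, 123], [556, 122], [568, 120], [580, 120], [592, 80], [604, 80]]
side left y [[436, 314], [448, 314], [460, 350], [472, 384], [484, 379], [496, 381], [508, 380], [520, 378], [532, 382], [544, 380], [556, 388], [568, 369], [580, 367], [592, 379], [604, 375]]
```

```bash
cat >> h.py <<'E'
def wrap(a): return (a+180)%360-180
TO=np.array([.5229,.2121]); TY=-5.0
def T(x,y,z,yaw=0,g=0):   # tray mm -> waypoint
    c,s=np.cos(np.radians(TY)),np.sin(np.radians(TY))
    return [TO[0]+(c*x-s*y)/1e3,TO[1]+(s*x+c*y)/1e3,z/1e3,TY+yaw,g]
def plan(wps,step=35,start=None,pad=True):
    s=robot.sense(); p=np.array(s['position'])*1e3; a=s['eef_rot'][2]
    rows=[]
    for x,y,z,yaw,g,*st_ in wps:
        t=np.array([x,y,z])*1e3; sp=st_[0] if st_ else step
        n=max(1,int(np.ceil(max(np.linalg.norm(t-p)/sp,abs(wrap(yaw-a))/5))))
        for k in range(n):
            f=1/(n-k); d=(t-p)*f; da=wrap(yaw-a)*f
            c,si=np.cos(np.radians(a)),np.sin(np.radians(a))
            v=np.round([c*d[0]+si*d[1], si*d[0]-c*d[1], -d[2]],1)
            u=round(-da/5,2); rows.append([g,*v,u])
            p=p+np.array([c*v[0]+si*v[1],si*v[0]-c*v[1],-v[2]]); a-=u*5
    while len(rows)%5: rows.append([rows[-1][0],0,0,0,0])
    for i in range(0,len(rows),5): print(','.join(f'{q:g}' for r in rows[i:i+5] for q in r))
E
python3 - <<'E'
from h import *
print(T(-110,42.5,45))
plan([[.33,-.25,.22,-50,.3],[.38,.10,.2,-20,.3],T(-110,42.5,130,0,.3)],38)
E
```

```text
[np.float64(0.4170227022766835), np.float64(0.2640254063711416), 0.045, -5.0, 0]
0.3,-23,-29.4,-1.3,-0.6,0.3,-21.4,-30.6,-1.3,-0.6,0.3,-19.8,-31.6,-1.3,-0.6,0.3,-18.1,-32.6,-1.3,-0.6,0.3,-16.3,-33.6,-1.3,-0.6
0.3,-14.6,-34.3,-1.3,-0.59,0.3,-12.7,-35.1,-1.4,-0.6,0.3,-10.9,-35.7,-1.3,-0.59,0.3,-9.1,-36.2,-1.4,-0.6,0.3,-23.6,-26.3,2,-0.6
0.3,-22.2,-27.5,2,-0.6,0.3,-20.7,-28.7,2,-0.6,0.3,-19.2,-29.7,2,-0.6,0.3,-17.6,-30.7,2,-0.6,0.3,-16,-31.5,2,-0.6
0.3,-14.3,-32.3,2,-0.6,0.3,-12.6,-33,2,-0.6,0.3,-10.8,-33.7,2,-0.6,0.3,-9,-34.2,2,-0.6,0.3,-4.3,-33.4,14,-0.6
0.3,-2.5,-33.5,14,-0.6,0.3,-0.7,-33.6,14,-0.6,0.3,1,-33.6,14,-0.6,0.3,2.7,-33.5,14,-0.6,0.3,0,0,0,0
```

Request:
send_rows --targets '[0.3,-23,-29,-1,-0.6,0.3,-21,-31,-1,-0.6,0.3,-20,-32,-1,-0.6,0.3,-18,-33,-1,-0.6,0.3,-16,-34,-1,-0.6]' --grip_force 40

```text
clock: 1.42
position: [0.2373, -0.3666, 0.2115]
eef_rot: [179.9, -0.0, -62.0]
contact_force: [0.9, -0.3, 0.2]
grip_width: 0.0301
```

Request:
send_rows --targets '[0.3,-15,-34,-1,-0.6,0.3,-13,-35,-1,-0.6,0.3,-11,-36,-1,-0.6,0.3,-9,-36,-1,-0.6,0.3,-24,-26,2,-0.6]'

```text
clock: 1.83
position: [0.3404, -0.2078, 0.2145]
eef_rot: [180.0, -0.3, -46.3]
contact_force: [0.1, 0.9, 0.0]
grip_width: 0.03
```

Request:
send_rows --targets '[0.3,-22,-28,2,-0.6,0.3,-21,-29,2,-0.6,0.3,-19,-30,2,-0.6,0.3,-18,-31,2,-0.6,0.3,-16,-32,2,-0.6]'

```text
clock: 2.25
position: [0.364, -0.0225, 0.2043]
eef_rot: [180.0, -0.5, -30.5]
contact_force: [0.8, -0.5, -0.4]
grip_width: 0.03
```

Request:
send_rows --targets '[0.3,-14,-32,2,-0.6,0.3,-13,-33,2,-0.6,0.3,-11,-34,2,-0.6,0.3,-9,-34,2,-0.6,0.3,0,0,0,0]'

```text
clock: 2.67
position: [0.3794, 0.1306, 0.1964]
eef_rot: [-179.9, -0.7, -17.4]
contact_force: [0.4, 0.1, -0.6]
grip_width: 0.0304
```

Run:
```python
from h import *
plan([T(-110,42.5,140,0,.3)],30)
```

```text
0.3,-0.8,-27.7,11.3,-0.5,0.3,0.4,-27.7,11.3,-0.5,0.3,1.6,-27.7,11.3,-0.49,0.3,2.8,-27.6,11.2,-0.5,0.3,4,-27.4,11.3,-0.49
```

Request:
send_rows --targets '[0.3,-1,-28,11,-0.5,0.3,0,-28,11,-0.5,0.3,2,-28,11,-0.5,0.3,3,-27,11,-0.5,0.3,3,-22,11,-0.5]'

```text
clock: 3.08
position: [0.4166, 0.2649, 0.1424]
eef_rot: [-180.0, -1.0, -4.3]
contact_force: [0.6, -0.2, 0.5]
grip_width: 0.0296
```

Run:
```python
from h import *
st()
p,d=eyes.camera('wrist'); P=cloud('wrist',d); cv2.imwrite('pics/w1.png',p)
print(np.round(eyes.camera_info('wrist')['cam_to_world'],3).tolist())
for l in ['flap_handle','template_1','stay_pin']:
    for r in models.masks_of('wrist',l)[:3]:
        m=r['pixels']&(d>0)
        if m.sum(): print(l,round(r['p'],2),np.round(r['point']),m.sum(),np.round(np.median(P[m],0),3),np.round(P[m].min(0),3),np.round(P[m].max(0),3))
```

```text
{'clock': 3.083, 'position': [0.417, 0.265, 0.142], 'eef_rot': [-179.978, -1.018, -4.329], 'contact_force': [0.582, -0.229, 0.543], 'grip_width': 0.03, 'joint_positions': [32.855, 11.798, -13.116, 64.261, -0.598, 127.179]}
[[0.997, -0.073, -0.005, 0.42], [-0.071, -0.956, -0.283, 0.339], [0.016, 0.283, -0.959, 0.306], [0.0, 0.0, 0.0, 1.0]]
flap_handle 0.81 [491. 182.] 75259 [0.533 0.291 0.044] [ 0.406  0.084 -0.005] [0.654 0.4   0.227]
template_1 0.2 [478. 186.] 82544 [0.525 0.291 0.044] [ 0.409  0.091 -0.005] [0.654 0.399 0.226]
```

View pics/w1.png

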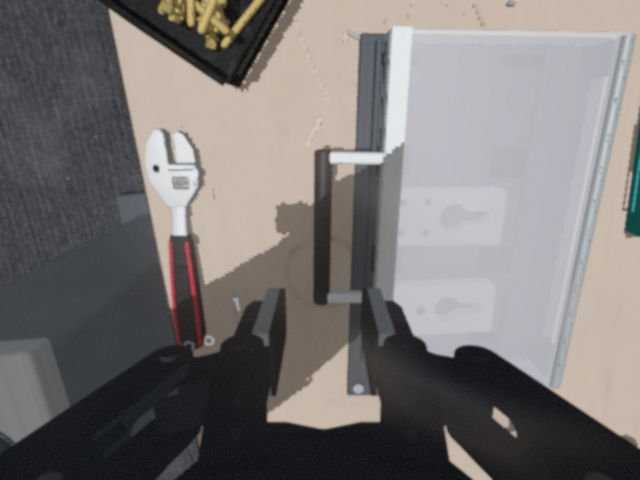

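Run:
```python
from h import *
p,d=eyes.camera('wrist'); P=cloud('wrist',d)
for v in (170,220,270,285):
    b=P[v,312:334]; k=b[(b[:,2]>.04)&(b[:,2]<.06)]; print(v,len(k),np.round(k[[0,-1]],4).tolist())
for v in (150,153,156,300,303,306): print(v,np.round(P[v,322],4))
plan([T(-110,42.5,80,0,.3,25),T(-110,42.5,31,0,.3,25)],25)
```

```text
170 18 [[0.4161, 0.3023, 0.0471], [0.4272, 0.3014, 0.0467]]
220 18 [[0.4125, 0.2679, 0.0445], [0.4241, 0.2673, 0.0457]]
270 17 [[0.4094, 0.2318, 0.0463], [0.4208, 0.2314, 0.0476]]
285 16 [[0.4085, 0.2203, 0.0463], [0.4199, 0.2193, 0.0461]]
150 [0.421  0.3151 0.0499]
153 [0.4208 0.3132 0.0497]
156 [0.4207 0.3113 0.0498]
300 [0.4126 0.2098 0.0498]
303 [4.112e-01 1.832e-01 2.000e-04]
306 [0.4109 0.1805 0.0006]Traceback (most recent call last):
  File "<stdin>", line 6, in <module>
TypeError: T() takes from 3 to 5 positional arguments but 6 were given
```

Request:
send_rows --targets '[0.3,2,0,26,0,0.3,0,0,26,0,0.3,0,0,26,0,0.3,0,0,22,0,0.3,0,0,9,0]'

```text
clock: 3.75
position: [0.4236, 0.2592, 0.0376]
eef_rot: [-179.6, -1.6, -5.0]
contact_force: [-0.6, -1.3, 0.7]
grip_width: 0.0299
```

Request:
send_rows --targets '[1,0,0,0,0,1,0,0,0,0,1,0,0,0,0,1,0,0,0,0,1,0,0,0,0]'

```text
clock: 4.17
position: [0.4241, 0.2558, 0.0402]
eef_rot: [-179.6, -1.7, -5.4]
contact_force: [-0.0, 0.2, 0.0]
grip_width: -0.0003
```

```bash
sed -i 's/TO=np.array(\[.5229,.2121\])/TO=np.array([.5237,.2115])/' h.py
python3 - <<'E'
from h import *
s=st(); p=np.array(s['position'])
# tcp relative to bar
b=np.array(T(-110,42.5,45)[:3]); off=p-b; print('off',off*1e3)
W=[]
for th in np.linspace(0,1.66,23)[1:]:
    w=T(75-185*np.cos(th),42.5,45+185*np.sin(th),0,1); w[2]+=off[2]; w[0]+=off[0]; w[1]+=off[1]; w[3]=s['eef_rot'][2]; W.append(w)
plan(W,41)
E
```

```text
{'clock': 4.167, 'position': [0.424, 0.256, 0.04], 'eef_rot': [-179.602, -1.66, -5.397], 'contact_force': [-0.002, 0.243, 0.047], 'grip_width': -0.0, 'joint_positions': [31.551, 16.509, -23.424, 48.502, -0.68, 126.933]}
off [ 6.32546511 -7.58192375 -4.84122361]
1,0.5,-0,-13.9,-0,1,1.6,-0,-13.9,-0,1,2.6,-0,-13.7,-0,1,3.7,-0.1,-13.5,-0,1,4.6,0,-13.2,-0
1,5.6,-0,-12.7,-0,1,6.6,-0.1,-12.3,-0,1,7.5,-0,-11.8,-0,1,8.3,-0.1,-11.2,-0,1,9.2,-0,-10.5,-0
1,9.9,-0.1,-9.8,-0,1,10.7,-0.1,-9,-0,1,11.3,-0.1,-8.2,-0,1,11.9,-0.1,-7.4,-0,1,12.4,-0,-6.4,-0
1,12.8,-0.1,-5.4,-0,1,13.2,-0.1,-4.5,-0,1,13.6,-0.1,-3.4,-0,1,13.7,-0.1,-2.5,-0,1,13.9,-0.1,-1.3,-0
1,13.9,-0.1,-0.4,-0,1,14,-0.1,0.7,-0,1,0,0,0,0,1,0,0,0,0,1,0,0,0,0
```

Request:
send_rows --targets '[0.3,0,0,-8,0,0.3,0,0,-12,0,0.3,0,0,-15,0,0.3,0,0,-10,0,0.3,0,0,0,0]'

```text
clock: 4.58
position: [0.4238, 0.2563, 0.0916]
eef_rot: [-179.5, -1.9, -5.4]
contact_force: [0.1, -0.7, 1.0]
grip_width: 0.03
```

```bash
cat >> h.py <<'E'
def bar(name='w'):
    p,d=eyes.camera('wrist'); P=cloud('wrist',d); cv2.imwrite(f'pics/{name}.png',p); return p,d,P
E
python3 - <<'E'
from h import *
s=st(); p,d,P=bar('w2')
g=cv2.cvtColor(p,cv2.COLOR_BGR2GRAY)
m=(g<70)&(P[...,2]>.035)&(P[...,2]<.06)&(P[...,0]>.39)&(P[...,0]<.45)&(P[...,1]>.2)&(P[...,1]<.33)
n,l,stt,c=cv2.connectedComponentsWithStats(m.astype(np.uint8))
for i in range(1,n):
    if stt[i,4]>100: q=P[l==i]; print(stt[i],np.round([q.min(0),np.median(q,0),q.max(0)],4).tolist())
E
```

```text
{'clock': 4.583, 'position': [0.424, 0.256, 0.092], 'eef_rot': [-179.453, -1.856, -5.404], 'contact_force': [0.078, -0.669, 0.972], 'grip_width': 0.03, 'joint_positions': [31.62, 13.417, -19.067, 55.703, -0.681, 127.004]}
[ 297  144   22  189 3041] [[0.4072, 0.2085, 0.0426], [0.417, 0.2578, 0.0486], [0.4266, 0.3169, 0.0515]]
```

```bash
python3 - <<'E'
s=open('h.py').read()
s=s.replace("rows=[]\n","rows=[]; M=R.from_euler('xyz',s['eef_rot'],degrees=True)\n",1)
s=s.replace("c,si=np.cos(np.radians(a)),np.sin(np.radians(a))\n            v=np.round([c*d[0]+si*d[1], si*d[0]-c*d[1], -d[2]],1)","v=np.round(M.inv().apply(d),1)")
s=s.replace("p=p+np.array([c*v[0]+si*v[1],si*v[0]-c*v[1],-v[2]]); a-=u*5","p=p+M.apply(v); a-=u*5; M=M*R.from_euler('z',u*5,degrees=True)")
open('h.py','w').write(s)
E
python3 - <<'E'
from h import *
plan([[.4172,.262,.07,-5.2,.3],[.4172,.262,.027,-5.2,.3]],16)
E
```

```text
0.3,-3.9,-2.4,10.4,-0.02,0.3,-3.8,-2.5,10.3,-0.02,0.3,-0.5,0.1,14.3,-0,0.3,-0.5,0.1,14.3,-0,0.3,-0.4,0.2,14.4,-0
```

Request:
send_rows --targets '[0.3,-4,-2.5,10,0,0.3,-4,-2.5,10,0,0.3,-0.5,0,14,0,0.3,-0.5,0,14,0,0.3,0,0,14,0]'

```text
clock: 5.05
position: [0.4195, 0.2646, 0.0299]
eef_rot: [-179.2, -2.2, -5.4]
contact_force: [-0.1, -0.1, 0.3]
grip_width: 0.0301
```

Request:
send_rows --targets '[0.3,0,0,0,0,1,0,0,2,0,1,0,0,0,0,1,0,0,0,0,1,0,0,0,0]'

```text
clock: 5.47
position: [0.4181, 0.2634, 0.0259]
eef_rot: [-179.4, -2.1, -5.4]
contact_force: [-0.5, -1.6, -1.0]
grip_width: 0.0064
```

Request:
send_rows --targets '[1,0,0,0,0,1,0,0,0,0,1,0,0,-3,0,1,0,0,-3,0,1,0,0,-3,0]'

```text
clock: 5.88
position: [0.4189, 0.2643, 0.0385]
eef_rot: [-179.2, -2.2, -5.4]
contact_force: [-0.7, 0.4, -0.3]
grip_width: 0.0001
```

Run:
```python
from h import *
s=st(); p,d=eyes.camera('side'); cv2.imwrite('pics/d1.png',cv2.resize(p[170:290,230:390],(800,600)))
```

```text
{'clock': 5.883, 'position': [0.419, 0.264, 0.038], 'eef_rot': [-179.179, -2.231, -5.396], 'contact_force': [-0.741, 0.351, -0.345], 'grip_width': 0.0, 'joint_positions': [32.732, 16.138, -24.314, 47.286, -0.731, 128.098]}
```

View pics/d1.png

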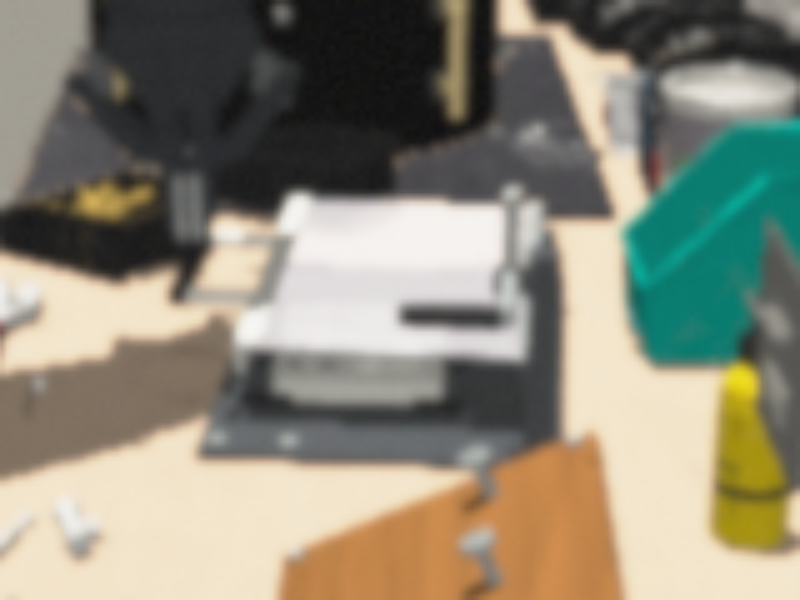

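Run:
```python
from h import *
s=st(); p,d,P=bar('w3'); 
for v in range(140,480,20):
    print(v,[ (u,*np.round(P[v,u]*1000).astype(int)) for u in (280,300,320,340,360)])
```

```text
{'clock': 5.933, 'position': [0.419, 0.265, 0.039], 'eef_rot': [-179.146, -2.271, -5.395], 'contact_force': [0.383, 0.299, 0.31], 'grip_width': -0.0, 'joint_positions': [32.734, 16.098, -24.267, 47.321, -0.73, 128.097]}
140 [(280, np.int64(405), np.int64(328), np.int64(-2)), (300, np.int64(415), np.int64(327), np.int64(1)), (320, np.int64(425), np.int64(326), np.int64(-2)), (340, np.int64(436), np.int64(325), np.int64(0)), (360, np.int64(446), np.int64(324), np.int64(-1))]
160 [(280, np.int64(404), np.int64(318), np.int64(-1)), (300, np.int64(414), np.int64(317), np.int64(0)), (320, np.int64(424), np.int64(316), np.int64(-2)), (340, np.int64(435), np.int64(315), np.int64(-1)), (360, np.int64(445), np.int64(314), np.int64(-2))]
180 [(280, np.int64(403), np.int64(308), np.int64(-1)), (300, np.int64(413), np.int64(307), np.int64(0)), (320, np.int64(423), np.int64(313), np.int64(49)), (340, np.int64(430), np.int64(312), np.int64(49)), (360, np.int64(438), np.int64(311), np.int64(48))]
200 [(280, np.int64(401), np.int64(298), np.int64(-1)), (300, np.int64(412), np.int64(296), np.int64(-2)
[... 2860 characters left out ...]
np.int64(138)), (320, np.int64(409), np.int64(157), np.int64(-2)), (340, np.int64(420), np.int64(267), np.int64(128)), (360, np.int64(424), np.int64(279), np.int64(142))]
440 [(280, np.int64(409), np.int64(280), np.int64(146)), (300, np.int64(412), np.int64(274), np.int64(140)), (320, np.int64(416), np.int64(274), np.int64(141)), (340, np.int64(420), np.int64(272), np.int64(139)), (360, np.int64(423), np.int64(278), np.int64(147))]
460 [(280, np.int64(409), np.int64(280), np.int64(151)), (300, np.int64(412), np.int64(273), np.int64(144)), (320, np.int64(416), np.int64(274), np.int64(145)), (340, np.int64(419), np.int64(273), np.int64(145)), (360, np.int64(423), np.int64(279), np.int64(152))]
```

View pics/w3.png

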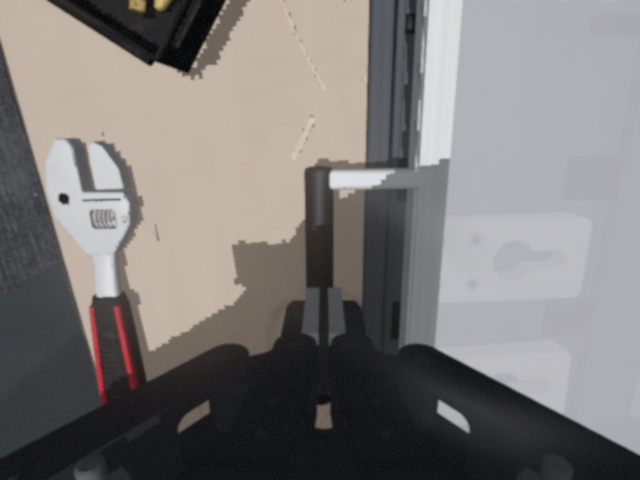

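Run:
```python
from h import *
p=cv2.imread('pics/w3.png'); cv2.imwrite('pics/w3c.png',cv2.resize(p[260:410,230:420],(760,600),interpolation=cv2.INTER_NEAREST))
P=cloud('wrist',eyes.camera('wrist')[1])
for v in range(282,304,2): print(v,[(u,*(P[v,u]*1000).astype(int).tolist()) for u in (308,314,320,324,328,336,342)])
```

```text
282 [(308, 413, 269, 47), (314, 415, 270, 49), (320, 418, 269, 49), (324, 419, 269, 48), (328, 421, 269, 48), (336, 426, 248, -1), (342, 430, 247, -1)]
284 [(308, 412, 268, 46), (314, 415, 269, 50), (320, 418, 269, 50), (324, 419, 268, 49), (328, 421, 268, 48), (336, 426, 246, 0), (342, 429, 246, -1)]
286 [(308, 412, 267, 47), (314, 415, 267, 48), (320, 418, 268, 51), (324, 419, 267, 48), (328, 421, 267, 48), (336, 426, 246, 0), (342, 429, 245, 0)]
288 [(308, 413, 274, 66), (314, 415, 274, 65), (320, 418, 274, 66), (324, 419, 273, 65), (328, 421, 273, 66), (336, 424, 273, 64), (342, 429, 244, -1)]
290 [(308, 413, 274, 67), (314, 415, 274, 68), (320, 418, 274, 68), (324, 419, 273, 67), (328, 421, 273, 67), (336, 424, 273, 67), (342, 429, 243, 0)]
292 [(308, 413, 274, 69), (314, 415, 274, 69), (320, 417, 274, 69), (324, 419, 273, 69), (328, 420, 273, 69), (336, 423, 273, 69), (342, 429, 242, 0)]
294 [(308, 413, 274, 71), (314, 415, 274, 72), (320, 417, 274, 71), (324, 419, 274, 71), (328, 420, 273, 71), (336, 423, 273, 72), (342, 429, 240, 0)]
296 [(308, 413, 274, 72), (314, 415, 274, 73), (320, 417, 274, 72), (324, 419, 273, 71), (328, 420, 273, 72), (336, 423, 273, 73), (342, 429, 239, 0)]
298 [(308, 413, 273, 73), (314, 415, 274, 75), (320, 417, 274, 74), (324, 419, 273, 74), (328, 420, 272, 72), (336, 423, 273, 74), (342, 429, 238, 0)]
300 [(308, 413, 274, 76), (314, 415, 273, 75), (320, 417, 273, 75), (324, 419, 273, 76), (328, 420, 274, 77), (336, 423, 273, 76), (342, 425, 273, 76)]
302 [(308, 413, 275, 79), (314, 415, 273, 76), (320, 417, 274, 77), (324, 419, 273, 77), (328, 420, 273, 77), (336, 423, 273, 77), (342, 425, 273, 78)]
```

View pics/w3c.png

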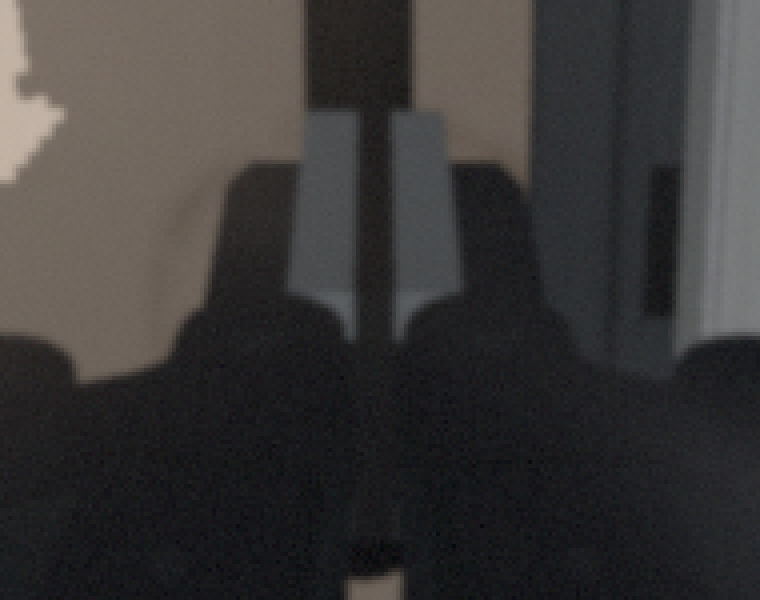

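Run:
```python
from h import *
print(robot.hold_point_z,[a for a in dir(robot) if a[0]!='_'])
st()
for c in ('side','scene'):
    p,d=eyes.camera(c); P=cloud(c,d)
    m=(abs(P[...,0]-.419)<.03)&(abs(P[...,1]-.262)<.025)&(P[...,2]>.03)&(P[...,2]<.13)
    vs=np.where(m.any(1))[0]
    for v in vs: 
        u=np.where(m[v])[0]; print(c,v,u[0],u[-1],np.round(P[v,u].min(0)*1000),np.round(P[v,u].max(0)*1000))
```

```text
0.0187 ['IKError', 'finish_job', 'hold_point_z', 'sense']
{'clock': 6.033, 'position': [0.419, 0.264, 0.038], 'eef_rot': [-179.173, -2.242, -5.392], 'contact_force': [1.437, -0.177, 0.125], 'grip_width': -0.0, 'joint_positions': [32.735, 16.15, -24.328, 47.247, -0.733, 128.096]}
side 192 273 273 [431. 279. 128.] [431. 279. 128.]
side 193 265 265 [410. 267. 128.] [410. 267. 128.]
side 194 261 279 [401. 253. 126.] [448. 267. 129.]
side 195 258 279 [391. 245. 121.] [448. 274. 129.]
side 196 258 279 [392. 246. 118.] [448. 276. 126.]
side 197 257 279 [390. 246. 115.] [448. 274. 123.]
side 198 257 279 [390. 246. 113.] [448. 273. 120.]
side 199 257 279 [390. 243. 112.] [449. 267. 118.]
side 200 257 278 [390. 247. 111.] [446. 261. 115.]
side 201 257 277 [389. 246. 107.] [443. 264. 112.]
side 202 259 274 [394. 247. 105.] [434. 259. 109.]
side 203 261 272 [400. 248. 100.] [429. 270. 106.]
side 204 262 272 [402. 254.  99.] [429. 264. 101.]
side 205 262 272 [402. 247.  96.] [429. 266. 101.]
side 206 262 272 [402. 250.  91.] [428. 270.  97.]
side 207 262 272 [402. 252.  91.] [429. 261.  94.]
side
[... 2917 characters left out ...]
.  47.] [419. 276.  65.]
scene 321 240 258 [410. 239.  46.] [419. 274.  62.]
scene 322 245 259 [410. 237.  44.] [421. 260.  51.]
scene 323 243 258 [409. 238.  41.] [418. 266.  51.]
scene 324 240 257 [410. 240.  40.] [423. 269.  52.]
scene 325 238 254 [411. 247.  41.] [420. 276.  51.]
scene 326 235 252 [412. 250.  39.] [422. 281.  51.]
scene 327 233 249 [412. 258.  42.] [423. 285.  51.]
scene 328 234 247 [412. 262.  41.] [419. 285.  50.]
scene 329 234 244 [413. 268.  42.] [417. 286.  49.]
scene 330 235 242 [412. 271.  40.] [415. 286.  48.]
scene 331 235 239 [413. 277.  40.] [416. 287.  47.]
scene 332 235 237 [413. 281.  40.] [416. 285.  44.]
scene 333 235 235 [417. 285.  40.] [417. 285.  40.]
```

Request:
send_rows --targets '[0.3,0,0,0,0,0.3,0,0,0,0,0.3,0,0,0,0,0.3,-0.5,0,10,0,0.3,-0.5,0,10,0]'

```text
clock: 6.55
position: [0.4193, 0.265, 0.0183]
eef_rot: [-179.1, -2.3, -5.4]
contact_force: [-0.1, -0.0, 0.4]
grip_width: 0.03
```

Request:
send_rows --targets '[0.3,-0.5,0,8,0,0.3,0,0,4,0,0.3,0,0,0,0,1,0,0,0,0,1,0,0,0,0]'

```text
clock: 6.97
position: [0.4191, 0.2644, 0.0039]
eef_rot: [-179.3, -2.2, -5.4]
contact_force: [-2.9, -1.7, -1.0]
grip_width: 0.0104
```

Request:
send_rows --targets '[1,0,0,0,0,1,0,0,0,0,1,0,0,0,0,1,0,0,0,0,1,0,0,0,0]'

```text
clock: 7.38
position: [0.419, 0.2643, 0.0046]
eef_rot: [-179.3, -2.2, -5.4]
contact_force: [-0.2, 0.2, -1.1]
grip_width: 0.0108
```

Run:
```python
from h import *
s=st(); p=np.array(s['position'])
b=np.array(T(-110,42.5,45)[:3]); off=p-b; print('off',off*1e3)
W=[]
for th in np.linspace(0,1.66,23)[1:]:
    w=T(75-185*np.cos(th),42.5,45+185*np.sin(th),0,1); w[2]+=off[2]; w[0]+=off[0]; w[1]+=off[1]; w[3]=s['eef_rot'][2]; W.append(w)
plan(W,41)
```

```text
{'clock': 7.383, 'position': [0.419, 0.264, 0.005], 'eef_rot': [-179.253, -2.227, -5.407], 'contact_force': [-0.244, 0.208, -1.064], 'grip_width': 0.011, 'joint_positions': [32.774, 18.494, -26.971, 42.323, -0.789, 128.151]}
off [  1.1466344    0.9113867  -40.36712176]
1,1.1,-0.2,-13.9,-0,1,2.1,-0.2,-13.8,-0,1,3.1,-0.2,-13.6,-0,1,4.2,-0.2,-13.3,-0,1,5.1,-0.2,-13,-0
1,6.2,-0.2,-12.5,-0,1,7,-0.2,-12.1,-0,1,7.9,-0.2,-11.5,-0,1,8.8,-0.2,-10.8,-0,1,9.6,-0.2,-10.2,-0
1,10.3,-0.2,-9.4,-0,1,11,-0.2,-8.6,-0,1,11.6,-0.1,-7.7,-0,1,12.2,-0.2,-6.9,-0,1,12.6,-0.2,-5.9,-0
1,13,-0.1,-4.9,-0,1,13.4,-0.2,-4,-0,1,13.7,-0.1,-2.9,-0,1,13.8,-0.1,-1.9,-0,1,13.9,-0.1,-0.8,-0
1,14,-0.1,0.2,-0,1,13.9,-0.1,1.2,-0,1,0,0,0,0,1,0,0,0,0,1,0,0,0,0
```

Request:
send_rows --targets '[1,1,0,-14,0,1,2,0,-14,0,1,3,0,-13.5,0,1,4,0,-13,0,1,5,0,-13,0]'

```text
clock: 7.8
position: [0.4315, 0.2632, 0.0734]
eef_rot: [-179.2, -2.2, -5.4]
contact_force: [5.3, 0.4, -6.5]
grip_width: 0.0103
```

```bash
cat >> h.py <<'E'
OFF=np.array([1.15,.91,-40.37])/1e3
def arc(th1,n,g=1):
    s=robot.sense(); p=np.array(s['position'])-OFF
    c,si=np.cos(np.radians(TY)),np.sin(np.radians(TY)); q=p-np.array([*TO,0]); x=(c*q[0]+si*q[1])*1e3
    th=np.arctan2(q[2]*1e3-45,75-x); print('theta',th,'r',np.hypot(q[2]*1e3-45,75-x),'width',s['grip_width'],'F',np.round(s['contact_force'],1),'rot',np.round(s['eef_rot'],1))
    W=[]
    for t in np.linspace(th,th1,n+1)[1:]:
        w=T(75-185*np.cos(t),42.5,45+185*np.sin(t),0,g); w[:3]=list(np.array(w[:3])+OFF); w[3]=s['eef_rot'][2]; W.append(w)
    plan(W,41)
E
python3 -c "
from h import *
arc(1.66,20)"
```

```text
theta 0.37920180041190643 r 185.64246151987 width 0.01029385947312527 F [ 5.3  0.4 -6.5] rot [-179.2   -2.2   -5.4]
1,5.7,-0.2,-10.4,-0,1,5.8,-0.2,-10.3,-0,1,6.5,-0.2,-10,-0,1,7.1,-0.2,-9.4,-0,1,7.7,-0.1,-9.1,-0
1,8.2,-0.2,-8.5,-0,1,8.8,-0.2,-7.9,-0,1,9.2,-0.1,-7.4,-0,1,9.8,-0.2,-6.8,-0,1,10.1,-0.1,-6.1,-0
1,10.5,-0.2,-5.5,-0,1,10.8,-0.1,-4.8,-0,1,11.1,-0.1,-4.1,-0,1,11.4,-0.1,-3.4,-0,1,11.5,-0.1,-2.6,-0
1,11.7,-0.1,-1.9,-0,1,11.8,-0.1,-1.2,-0,1,11.8,-0.1,-0.4,-0,1,11.9,-0.1,0.4,-0,1,11.8,-0,1.1,-0
```

Working nicely; force reads plausible for the flap's weight.

Request:
send_rows --targets '[1,5.5,0,-10.5,0,1,6,0,-10.5,0,1,6.5,0,-10,0,1,7,0,-9.5,0,1,7.5,0,-9,0]'

```text
clock: 8.22
position: [0.4623, 0.2605, 0.1273]
eef_rot: [-179.0, -2.1, -5.3]
contact_force: [4.2, 1.4, -8.3]
grip_width: 0.0108
```

Request:
send_rows --targets '[1,8,0,-8.5,0,1,9,0,-8,0,1,9,0,-7.5,0,1,10,0,-7,0,1,10,0,-6,0]'

```text
clock: 8.63
position: [0.5068, 0.2567, 0.1674]
eef_rot: [-178.9, -2.0, -5.2]
contact_force: [-2.8, 0.9, -0.1]
grip_width: 0.0101
```

```bash
python3 -c "
from h import *
arc(1.66,10)"
```

```text
theta 1.0341736071436223 r 189.37078589374926 width 0.010099202380812113 F [-2.8  0.9 -0.1] rot [-178.9   -2.    -5.2]
1,12.4,-0.1,-1.4,-0,1,10.6,-0.1,-4.6,-0,1,10.9,-0.1,-3.9,-0,1,11.1,-0.1,-3.3,-0,1,11.3,-0.1,-2.5,-0
1,11.5,-0.1,-1.8,-0,1,11.5,-0,-1.2,-0,1,11.6,-0.1,-0.3,-0,1,11.5,-0,0.3,-0,1,11.6,-0,1.1,-0
```

Request:
send_rows --targets '[1,12,0,-2,0,1,11,0,-4,0,1,11,0,-3.5,0,1,11,0,-3,0,1,11,0,-2,0]'

```text
clock: 9.05
position: [0.5587, 0.2521, 0.1893]
eef_rot: [-178.7, -1.6, -5.1]
contact_force: [-0.3, 1.5, -3.4]
grip_width: 0.0101
```

```bash
python3 -c "
from h import *
arc(1.66,5)"
```

```text
theta 1.3328659049999305 r 189.99540184372952 width 0.010114830574714158 F [-0.3  1.5 -3.4] rot [-178.7   -1.6   -5.1]
1,13,0.1,2.7,-0,1,12,-0.1,-1.3,-0,1,12.1,0,-0.6,-0,1,12.1,-0,0.3,-0,1,12,0,1,-0
```

Request:
send_rows --targets '[1,13,0,2,0,1,12,0,-0.5,0,1,12,0,0,0,1,12,0,0.5,0,1,12,0,1,0]'

```text
clock: 9.47
position: [0.6205, 0.2469, 0.1938]
eef_rot: [-178.5, -1.7, -5.0]
contact_force: [-0.4, 1.5, 5.2]
grip_width: 0.0106
```

```bash
python3 -c "
from h import *
arc(1.7,1)"
```

```text
theta 1.6619909243333488 r 189.99926386254617 width 0.010571032600235513 F [-0.4  1.5  5.2] rot [-178.5   -1.7   -5. ]
1,6.4,0.4,5.9,-0,1,0,0,0,0,1,0,0,0,0,1,0,0,0,0,1,0,0,0,0
```

```bash
python3 -c "
from h import *
p=robot.sense()['position']
plan([[p[0],p[1],.21,-5,.3,8],[p[0],p[1],.26,-5,.3],T(20,0,250,20,.3),T(39,-170,170,90,.3)],30)"
```

```text
0.3,0.2,-0.1,-5.4,-0,0.3,0.1,-0.2,-5.4,-0,0.3,0.2,-0.1,-5.3,-0.01,0.3,0.7,-0.7,-25,0,0.3,0.8,-0.6,-25,0
0.3,-18.4,11,1.7,-1,0.3,-19.3,9.3,1.7,-1,0.3,-20.1,7.6,1.6,-1,0.3,-20.6,5.9,1.7,-1,0.3,-3.1,11.9,5.4,-1
0.3,-4.1,11.6,5.4,-1,0.3,-5.1,11.2,5.4,-1,0.3,-6.1,10.8,5.4,-1,0.3,-7,10.2,5.4,-1,0.3,-7.9,9.5,5.4,-1
0.3,-8.6,8.8,5.5,-1,0.3,-9.4,8,5.4,-1,0.3,-10,7.2,5.5,-1,0.3,-10.6,6.3,5.4,-1,0.3,-11.2,5.3,5.5,-1
0.3,-11.6,4.3,5.4,-1,0.3,-11.9,3.3,5.5,-1,0.3,-12.1,2.3,5.4,-1,0.3,0,0,0,0,0.3,0,0,0,0
```

Request:
send_rows --targets '[0.3,0,0,0,0,0.3,0,0,0,0,0.3,0,0,-10,0,0.3,0,0,-25,0,0.3,0,0,-25,0]'

```text
clock: 9.88
position: [0.6161, 0.2446, 0.2502]
eef_rot: [-178.7, -1.2, -5.1]
contact_force: [0.3, -0.7, 0.7]
grip_width: 0.0299
```

Request:
send_rows --targets '[0.3,-18,11,2,-1,0.3,-19,9,2,-1,0.3,-20,8,2,-1,0.3,-21,6,2,-1,0.3,-3,12,5,-1]'

```text
clock: 10.3
position: [0.5385, 0.1973, 0.2455]
eef_rot: [-179.3, -2.5, 21.0]
contact_force: [2.2, 0.8, -0.3]
grip_width: 0.0299
```

Request:
send_rows --targets '[0.3,-4,12,5,-1,0.3,-5,11,5,-1,0.3,-6,11,5,-1,0.3,-7,10,5,-1,0.3,-8,10,5,-1]'

```text
clock: 10.72
position: [0.5375, 0.1349, 0.2251]
eef_rot: [179.3, -3.0, 47.6]
contact_force: [-0.3, 0.1, 0.2]
grip_width: 0.0301
```

Request:
send_rows --targets '[0.3,-9,9,5,-1,0.3,-9,8,5,-1,0.3,-10,7,5,-1,0.3,-11,6,5,-1,0.3,-11,5,5,-0.8]'

```text
clock: 11.13
position: [0.5392, 0.0725, 0.2031]
eef_rot: [177.8, -2.5, 73.1]
contact_force: [-0.2, 0.3, 0.1]
grip_width: 0.0303
```

```bash
python3 -c "
from h import *
print(np.round(T(39,-170,95),3))
st()
p,d,P=bar('w4')
for r in models.masks_of('wrist','stay_pin')[:2]:
    m=r['pixels']&(d>0); print(r['p'],np.round([P[m].min(0),np.median(P[m],0),P[m].max(0)],3).tolist())
p,d=eyes.camera('side'); Q=cloud('side',d)
m=(Q[...,0]>.4)&(Q[...,0]<.66)&(Q[...,1]>.10)&(Q[...,1]<.40)&(Q[...,2]>.07)
f=Q[m]; print('flap',len(f),np.round(np.percentile(f,[2,50,98],axis=0),3).tolist())
plan([T(39,-170,150,90,.3)],15)
"
```

```text
[ 0.548  0.039  0.095 -5.     0.   ]
{'clock': 11.133, 'position': [0.539, 0.072, 0.203], 'eef_rot': [177.785, -2.52, 73.097], 'contact_force': [-0.152, 0.295, 0.096], 'grip_width': 0.03, 'joint_positions': [6.799, 13.18, -2.252, 71.526, 1.415, 23.789]}
0.61 [[0.524, 0.009, -0.004], [0.572, 0.051, 0.099], [0.623, 0.095, 0.23]]
flap 406 [[0.557, 0.107, 0.086], [0.605, 0.19, 0.191], [0.623, 0.352, 0.325]]
0.3,-6.4,3.2,10.4,-0.49,0.3,-6.5,3,10.4,-0.49,0.3,-6.7,2.7,10.5,-0.5,0.3,-6.8,2.4,10.4,-0.49,0.3,-6.8,2.1,10.5,-0.5
```

View pics/w4.png

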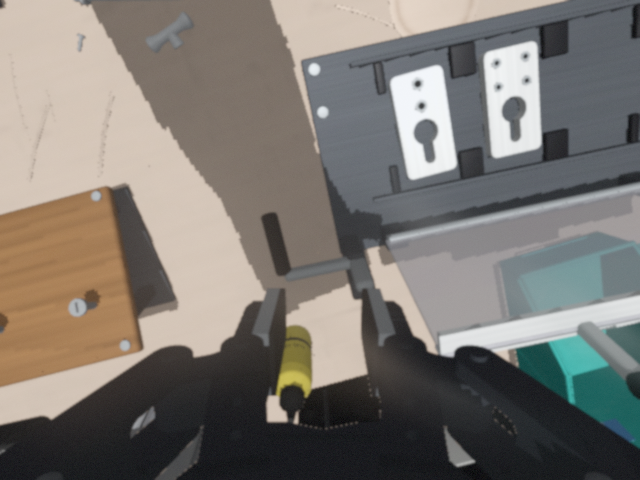

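```bash
python3 -c "
from h import *
p,d,P=bar('w5')
m=(P[...,2]>.088)&(P[...,2]<.112)&(P[...,0]<.566)&(P[...,0]>.50)&(P[...,1]<.06)&(P[...,1]>0)
q=P[m]; print(len(q),np.round([q.min(0),np.median(q,0),q.max(0)],4).tolist())
for a in (.53,.54,.55,.56):
  k=q[abs(q[:,0]-a)<.004]; print(a,np.round([k.min(0),k.max(0)],4).tolist())
# fingertips
t=P[(abs(P[...,0]-.54)<.05)&(abs(P[...,1]-.07)<.05)&(P[...,2]>.19)]; print('tip z',np.sort(t[:,2])[:5])
# templates
import cv2
g=cv2.cvtColor(p,cv2.COLOR_BGR2GRAY)
m=(g>120)&(P[...,2]>.012)&(P[...,2]<.024)
n,l,s,c=cv2.connectedComponentsWithStats(m.astype(np.uint8))
for i in range(1,n):
  if s[i,4]>800:
    k=P[l==i]; r=cv2.minAreaRect((k[:,:2]*1000).astype(np.float32)); print(s[i],r,np.median(k[:,2]))
print(T(-13,-30,0)[:2],T(-13,48,0)[:2])
"
```

```text
926 [[0.5249, 0.0316, 0.0906], [0.5441, 0.0398, 0.0993], [0.5659, 0.0464, 0.1023]]
0.53 [[0.5261, 0.0343, 0.0938], [0.534, 0.0464, 0.1019]]
0.54 [[0.536, 0.0334, 0.0933], [0.544, 0.0456, 0.1015]]
0.55 [[0.546, 0.0325, 0.0942], [0.554, 0.0447, 0.1019]]
0.56 [[0.5561, 0.0316, 0.0934], [0.564, 0.0439, 0.1017]]
tip z [0.22537534 0.22542371 0.22546848 0.22556218 0.22562516]
[ 482   40   59  116 5008] ((512.6915893554688, 258.65069580078125), (45.592044830322266, 87.8881607055664), 86.07730865478516) 0.0175794344924535
[ 389   65   68  114 4779] ((508.5611267089844, 181.31719970703125), (44.7368049621582, 88.1120376586914), 87.82695770263672) 0.01752150732782337
[np.float64(0.5081347966423776), np.float64(0.1827471837129672)] [np.float64(0.5149329445766949), np.float64(0.2604503701641233)]
```

```bash
python3 -c "
from h import *
plan([[.547,.0387,.125,85,.3],[.547,.0387,.056,85,.3]],18)
"
```

```text
0.3,-6.8,2.9,15.4,-0.49,0.3,-6.9,2.6,15.4,-0.5,0.3,-7,2.3,15.5,-0.49,0.3,-7.1,2,15.4,-0.5,0.3,-7.2,1.7,15.5,-0.49
0.3,-0.6,-0.8,17.2,-0,0.3,-0.6,-0.8,17.2,-0,0.3,-0.6,-0.8,17.2,-0,0.3,-0.6,-0.8,17.3,-0,0.3,0,0,0,0
```

Request:
send_rows --targets '[0.3,-7,3,15,-0.5,0.3,-7,2.5,15,-0.5,0.3,-7,2.5,15,-0.5,0.3,-7,2,15,-0.5,0.3,-7,1.5,15,-0.4]'

```text
clock: 11.75
position: [0.5503, 0.0434, 0.1322]
eef_rot: [176.7, -2.3, 84.8]
contact_force: [-0.1, 0.8, -0.0]
grip_width: 0.0297
```

```bash
python3 -c "
from h import *
plan([[.547,.0387,.056,85,.3]],17)
"
```

```text
0.3,-1.6,-1.5,15.1,-0.01,0.3,-1.6,-1.5,15.1,-0.01,0.3,-1.6,-1.4,15.2,-0,0.3,-1.6,-1.5,15.1,-0.01,0.3,-1.6,-1.4,15.2,-0
```

Request:
send_rows --targets '[0.3,-2,-1.5,15,0,0.3,-2,-1.5,15,0,0.3,-1.5,-1.5,15,0,0.3,-1.5,-1.5,15,0,0.3,-1,-1,13,0]'

```text
clock: 12.17
position: [0.5487, 0.042, 0.0587]
eef_rot: [176.4, -2.4, 84.5]
contact_force: [0.5, -0.3, -0.5]
grip_width: 0.0303
```

Request:
send_rows --targets '[0.3,0,0,0,0,1,0,0,0,0,1,0,0,0,0,1,0,0,0,0,1,0,0,0,0]'

```text
clock: 12.58
position: [0.5469, 0.0402, 0.0594]
eef_rot: [176.6, -1.8, 84.2]
contact_force: [-1.8, 0.2, -3.0]
grip_width: 0.0102
```

```bash
cat >> h.py <<'E'
def sarc(ph1,n,off=None,g=1):
    s=robot.sense(); p=np.array(s['position'])
    if off is None: off=p-np.array(T(39,-170,95)[:3])
    off=np.array(off); q=p-off-np.array([*TO,0]); c,si=np.cos(np.radians(TY)),np.sin(np.radians(TY))
    y=(-si*q[0]+c*q[1])*1e3; z=q[2]*1e3; ph=np.arctan2(z-95,-115-y)
    print('off',np.round(off,4).tolist(),'phi',ph,'r',np.hypot(z-95,-115-y),'w',s['grip_width'],np.round(s['contact_force'],1),np.round(s['eef_rot'],1))
    W=[]
    for t in np.linspace(ph,ph1,n+1)[1:]:
        w=T(39,-115-55*np.cos(t),95+55*np.sin(t),0,g); w[:3]=list(np.array(w[:3])+off); w[3]=s['eef_rot'][2]; W.append(w)
    plan(W,41)
E
python3 -c "
from h import *
sarc(1.68,15)"
```

```text
off [-0.0009, 0.0014, -0.0356] phi 0.0 r 54.99999999999997 w 0.01022528834679659 [-1.8  0.2 -3. ] [176.6  -1.8  84.2]
1,0.5,0.4,-6.1,-0,1,1.3,0.3,-6,-0,1,1.9,0.3,-5.9,-0,1,2.5,0.3,-5.6,-0,1,3.1,0.3,-5.3,-0
1,3.7,0.3,-4.9,-0,1,4.3,0.2,-4.4,-0,1,4.7,0.1,-4,-0,1,5.1,0.2,-3.4,-0,1,5.5,0.1,-2.8,-0
1,5.8,0,-2.2,-0,1,5.9,0,-1.5,-0,1,6.1,-0,-0.9,-0,1,6.2,-0.1,-0.2,-0,1,6.1,-0.1,0.6,-0
```

Request:
send_rows --targets '[1,0.5,0.3,-6,0,1,1.3,0.3,-6,0,1,2,0.3,-6,0,1,2.5,0.3,-5.5,0,1,3,0.3,-5.3,0]'

```text
clock: 13.0
position: [0.5478, 0.0498, 0.0922]
eef_rot: [176.5, -1.9, 84.2]
contact_force: [1.2, 2.0, -7.4]
grip_width: 0.0102
```

```bash
python3 -c "
from h import *
sarc(1.68,10,[-0.0009, 0.0014, -0.0356])"
```

```text
off [-0.0009, 0.0014, -0.0356] phi 0.6267642090765017 r 55.90922056082996 w 0.010184960449957753 [ 1.2  2.  -7.4] [176.5  -1.9  84.2]
1,4.5,0,-3.8,-0,1,4.2,0.2,-4,-0,1,4.6,0.1,-3.5,-0,1,5,0.1,-3,-0,1,5.2,0.1,-2.4,-0
1,5.5,0.1,-1.9,-0,1,5.6,-0,-1.3,-0,1,5.8,-0.1,-0.7,-0,1,5.8,-0.1,-0.1,-0,1,5.8,-0.1,0.5,-0
```

Request:
send_rows --targets '[1,4.5,0,-4,0,1,4,0,-4,0,1,4.5,0,-3.5,0,1,5,0,-3,0,1,5,0,-2.4,0]'

```text
clock: 13.42
position: [0.5499, 0.0724, 0.114]
eef_rot: [176.4, -1.6, 84.1]
contact_force: [-0.1, -4.4, 0.4]
grip_width: 0.0099
```

```bash
python3 -c "
from h import *
sarc(1.70,5,[-0.0009, 0.0014, -0.0356])"
```

```text
off [-0.0009, 0.0014, -0.0356] phi 1.1780295231362339 r 59.06181818110558 w 0.009876516502312542 [-0.1 -4.4  0.4] [176.4  -1.6  84.1]
1,6.9,-0.5,2,-0,1,5.6,0,-1.2,-0,1,5.7,-0,-0.6,-0,1,5.8,-0.1,0,-0,1,5.7,-0.2,0.6,-0
```

Request:
send_rows --targets '[1,7,-0.5,2,0,1,5.5,0,-1,0,1,5.5,0,-0.5,0,1,6,0,0,0,1,6,0,0.5,0]'

```text
clock: 13.83
position: [0.553, 0.1027, 0.1186]
eef_rot: [176.1, -1.4, 84.0]
contact_force: [-5.8, -22.8, 12.2]
grip_width: 0.01
```

```bash
python3 -c "
from h import *
sarc(1.72,2,[-0.0009, 0.0014, -0.0356])"
```

```text
off [-0.0009, 0.0014, -0.0356] phi 1.7025712413101417 r 59.745327715434264 w 0.010013000891232384 [ -5.8 -22.8  12.2] [176.1  -1.4  84. ]
1,-0.3,-1,4.7,-0,1,0.5,0,0.1,-0,1,0,0,0,0,1,0,0,0,0,1,0,0,0,0
```

Request:
send_rows --targets '[0.3,0,0,0,0,0.3,0,0,0,0,0.3,0,0,-5,0,0.3,0,0,-20,0,0.3,0,0,-25,0]'

```text
clock: 14.25
position: [0.5472, 0.1056, 0.1662]
eef_rot: [176.6, -1.5, 84.1]
contact_force: [-0.0, 0.5, -0.1]
grip_width: 0.0301
```

Run:
```python
from h import *
st()
p,d=eyes.camera('scene'); cv2.imwrite('pics/s1.png',cv2.resize(p[190:430,120:440],(800,600)))
plan([[.545,.085,.20,84,-.4],[.5086,.1813,.13,87.8,-.4]],25)
```

```text
{'clock': 14.25, 'position': [0.547, 0.106, 0.166], 'eef_rot': [176.562, -1.47, 84.106], 'contact_force': [-0.049, 0.53, -0.085], 'grip_width': 0.03, 'joint_positions': [10.671, 14.855, -5.502, 65.928, 0.427, 16.623]}
-0.4,-10.3,-0.1,-14.5,0.01,-0.4,-10.2,0,-14.5,0.01,-0.4,18,-10.2,13.9,-0.15,-0.4,18.1,-9.9,13.8,-0.15,-0.4,18.3,-9.7,13.9,-0.15
-0.4,18.4,-9.5,13.8,-0.15,-0.4,18.5,-9.3,13.9,-0.16,-0.4,0,0,0,0,-0.4,0,0,0,0,-0.4,0,0,0,0
```

View pics/s1.png

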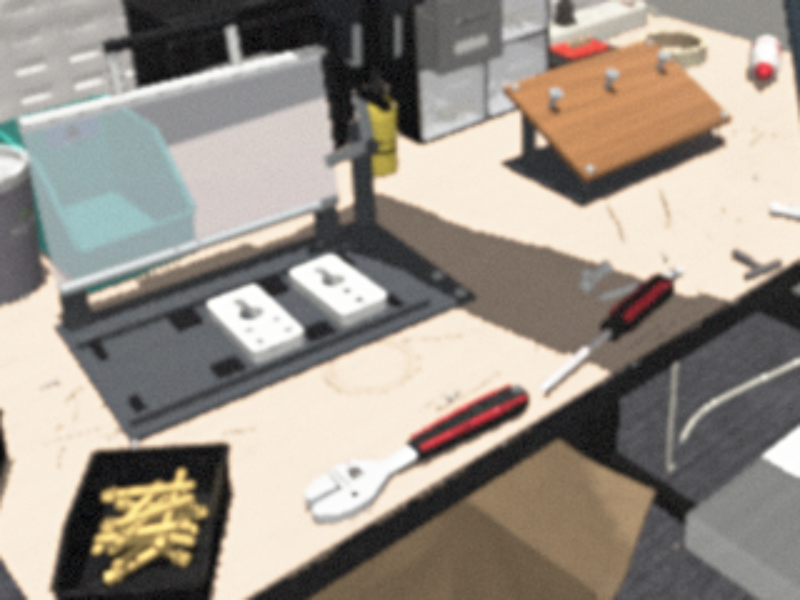

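Request:
send_rows --targets '[-0.4,-5,0,-17,0,-0.4,-5,0,-15,0,-0.4,17,-10,14,-0.1,-0.4,17,-10,14,-0.1,-0.4,17,-10,14,-0.2]'

```text
clock: 14.72
position: [0.5295, 0.1522, 0.1698]
eef_rot: [175.3, -2.0, 86.0]
contact_force: [0.3, -0.5, -0.6]
grip_width: 0.0599
```

Request:
send_rows --targets '[-0.4,17,-9,14,-0.1,-0.4,12,-8,14,-0.1,-0.4,3,-2,5,0,-0.4,0,0,0,0,-0.4,0,0,0,0]'

```text
clock: 15.13
position: [0.5133, 0.1924, 0.1353]
eef_rot: [175.3, -2.2, 87.3]
contact_force: [-0.3, -0.4, 0.6]
grip_width: 0.0597
```

```bash
cat >> h.py <<'E'
def tmpl(zlo,zhi,box,name):
    p,d,P=bar(name); g=cv2.cvtColor(p,cv2.COLOR_BGR2GRAY)
    m=(g>110)&(P[...,2]>zlo)&(P[...,2]<zhi)&(P[...,0]>box[0])&(P[...,0]<box[1])&(P[...,1]>box[2])&(P[...,1]<box[3])
    n,l,s,c=cv2.connectedComponentsWithStats(m.astype(np.uint8))
    for i in range(1,n):
        if s[i,4]>800:
            k=P[l==i]; r=cv2.minAreaRect((k[:,:2]*1000).astype(np.float32)); print('tmpl',s[i].tolist(),np.round(np.array([*r[0],*r[1],r[2]]),1).tolist(),np.median(k[:,2]).round(4))
    q=np.array(robot.sense()['position'])
    t=P[(np.linalg.norm(P[...,:2]-q[:2],axis=-1)<.06)&(P[...,2]>q[2]-.01)&(P[...,2]<q[2]+.05)]
    if len(t): print('tips',np.round(np.percentile(t[:,2],[0,.5,2]),4),'tcp z',q[2].round(4), 'y/x range',np.round([t[:,:2].min(0),t[:,:2].max(0)],3).tolist())
    return p,d,P
E
python3 - <<'E'
from h import *
st(); tmpl(.010,.026,[.44,.58,.13,.30],'w6')
E
```

```text
{'clock': 15.133, 'position': [0.513, 0.192, 0.135], 'eef_rot': [175.341, -2.154, 87.291], 'contact_force': [-0.261, -0.415, 0.574], 'grip_width': 0.06, 'joint_positions': [20.461, 13.954, -11.605, 59.311, 0.143, 23.264]}
tmpl [269, 140, 64, 119, 5951] [508.4, 180.5, 44.0, 88.2, 87.9] 0.0176
tmpl [373, 140, 72, 118, 6331] [512.9, 257.9, 44.6, 88.7, 85.8] 0.0176
tips [0.1614 0.1622 0.1643] tcp z 0.1355 y/x range [[0.496, 0.146], [0.524, 0.234]]
```

Run:
```python
from h import *
plan([[.5104,.1813,.05,87.8,-.4],[.5104,.1813,.005,87.8,-.4]],25)
```

```text
-0.4,-3.6,-2.4,21.1,-0.03,-0.4,-3.6,-2.4,21.2,-0.03,-0.4,-3.5,-2.4,21.1,-0.02,-0.4,-3.6,-2.4,21.2,-0.03,-0.4,-0.8,-1.9,22.4,0
-0.4,-0.8,-1.8,22.4,0,-0.4,0,0,0,0,-0.4,0,0,0,0,-0.4,0,0,0,0,-0.4,0,0,0,0
```

Request:
send_rows --targets '[-0.4,-3.5,-2.5,21,0,-0.4,-3.5,-2.5,21,0,-0.4,-3.5,-2.5,21,0,-0.4,-3.5,-2.5,21,0,-0.4,-1,-2,22,0]'

```text
clock: 15.6
position: [0.52, 0.1806, 0.0351]
eef_rot: [174.3, -2.6, 87.0]
contact_force: [-0.2, 0.7, -0.1]
grip_width: 0.06
```

Request:
send_rows --targets '[-0.4,-0.5,-1,12,0,-0.4,0,0,2,0,-0.4,0,0,0,0,-0.4,0,0,0,0,-0.4,0,0,0,0]'

```text
clock: 16.02
position: [0.5225, 0.1773, 0.0206]
eef_rot: [174.3, -2.6, 86.7]
contact_force: [0.4, 0.6, -0.7]
grip_width: 0.0594
```

Run:
```python
from h import *
st(); tmpl(.010,.026,[.44,.58,.13,.30],'w7')
```

```text
{'clock': 16.017, 'position': [0.522, 0.177, 0.021], 'eef_rot': [174.347, -2.574, 86.697], 'contact_force': [0.432, 0.556, -0.742], 'grip_width': 0.059, 'joint_positions': [18.585, 19.503, -22.771, 41.521, 0.272, 22.029]}
tmpl [443, 149, 126, 182, 15577] [512.8, 258.2, 45.5, 88.8, 85.8] 0.0176
tmpl [277, 151, 106, 186, 14748] [508.6, 180.8, 44.0, 88.7, 87.9] 0.0176
tips [0.0108 0.0109 0.0112] tcp z 0.0208 y/x range [[0.464, 0.131], [0.571, 0.237]]
```

Run:
```python
from h import *
plan([[.5095,.182,.016,88,-.4,6],[.508,.182,-.010,88,-.4]],12)
```

```text
-0.4,1.2,-4.6,1.2,-0.09,-0.4,1.2,-4.6,1.2,-0.08,-0.4,1.3,-4.7,1.2,-0.09,-0.4,-0.4,-1.3,8.6,0,-0.4,-0.4,-1.4,8.6,0
-0.4,-0.4,-1.3,8.5,0,-0.4,0,0,0,0,-0.4,0,0,0,0,-0.4,0,0,0,0,-0.4,0,0,0,0
```

Request:
send_rows --targets '[-0.4,1.5,-5,0,0,-0.4,1.5,-5,0,0,-0.4,1.5,-5,1,0,-0.4,0,-1,8,0,-0.4,0,-1,8,0]'

```text
clock: 16.48
position: [0.509, 0.1855, 0.0057]
eef_rot: [173.9, -2.8, 86.7]
contact_force: [-0.1, 0.4, -0.1]
grip_width: 0.0595
```

Request:
send_rows --targets '[-0.4,0,-1,5,0,-0.4,0,0,0,0,-0.4,0,0,0,0,-0.4,0,0,0,0,-0.4,0,0,0,0]'

```text
clock: 16.9
position: [0.5065, 0.1856, -0.0031]
eef_rot: [174.2, -2.7, 86.8]
contact_force: [1.2, -1.2, 0.6]
grip_width: 0.0598
```

Request:
send_rows --targets '[-0.4,-1.5,1,5,0,-0.4,-1.5,1,5,0,-0.4,0,0,1,0,-0.4,0,0,0,0,-0.4,0,0,0,0]'

```text
clock: 17.32
position: [0.5105, 0.1824, -0.0149]
eef_rot: [174.1, -2.7, 86.7]
contact_force: [0.6, -0.4, -0.3]
grip_width: 0.0598
```

Run:
```python
from h import *
st(); p,d,P=tmpl(.010,.026,[.44,.58,.13,.30],'w8')
# finger tips visible: dark pixels close to tool
cv2.imwrite('pics/w8c.png',p[120:480])
```

```text
{'clock': 17.317, 'position': [0.511, 0.182, -0.015], 'eef_rot': [174.108, -2.671, 86.745], 'contact_force': [0.626, -0.381, -0.29], 'grip_width': 0.06, 'joint_positions': [19.561, 21.106, -26.997, 35.432, 0.167, 22.963]}
tmpl [466, 201, 145, 166, 16134] [502.5, 258.8, 45.4, 68.8, 86.1] 0.0174
tmpl [258, 204, 129, 209, 19389] [508.5, 180.7, 44.2, 89.3, 88.1] 0.0174
tips [0.0033 0.0042 0.0045] tcp z -0.0149 y/x range [[0.451, 0.122], [0.568, 0.242]]
```

View pics/w8c.png

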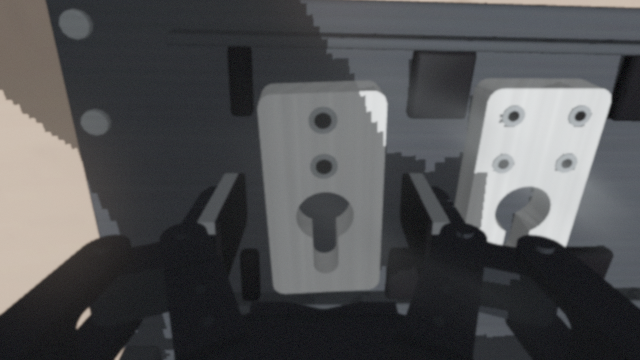

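Request:
send_rows --targets '[1,0,0,0,0,1,0,0,0,0,1,0,0,0,0,1,0,0,0,0,1,0,0,-10,0]' --grip_force 40

```text
clock: 17.78
position: [0.5084, 0.1818, -0.0052]
eef_rot: [174.2, -2.6, 86.8]
contact_force: [-1.1, 0.3, -0.9]
grip_width: 0.0425
```

Request:
send_rows --targets '[1,0,0,-20,0,1,0,0,-25,0,1,0,0,-25,0,1,0,0,-25,0,1,0,0,-10,0]'

```text
clock: 18.2
position: [0.4947, 0.1767, 0.1045]
eef_rot: [174.5, -2.5, 86.8]
contact_force: [1.3, 0.9, -0.0]
grip_width: 0.0427
```

Run:
```python
from h import *
s=st(); q=np.array(s['position'])
p,d,P=bar('w9'); g=cv2.cvtColor(p,cv2.COLOR_BGR2GRAY)
m=(g>100)&(abs(P[...,2]-(q[2]+.03))<.03)&(np.linalg.norm(P[...,:2]-q[:2],axis=-1)<.07)
n,l,ss,c=cv2.connectedComponentsWithStats(m.astype(np.uint8)); i=1+np.argmax(ss[1:,4]); k=P[l==i]
A=np.c_[k[:,:2]-k[:,:2].mean(0),np.ones(len(k))]; co=np.linalg.lstsq(A,k[:,2],rcond=None)[0]
print(ss[i],'slopes deg',np.degrees(np.arctan(co[:2])),'z',co[2],cv2.minAreaRect((k[:,:2]*1000).astype(np.float32)),'rel',(k.mean(0)-q)*1000)
# rack geometry
for j,o in ((1,80),(2,0),(3,-80)):
    a=np.radians(-2.1); up=np.array([np.cos(a)*np.cos(np.radians(25)),np.sin(a)*np.cos(np.radians(25)),np.sin(np.radians(25))]); lf=np.array([-np.sin(a),np.cos(a),0]); n=np.cross(up,lf)
    print(j,'foot',np.round(np.array([.5333,-.1992,.065])+.025*up+o/1e3*lf,4),'head top',np.round(np.array([.5333,-.1992,.065])+.025*up+o/1e3*lf+.0195*n,4))
```

```text
{'clock': 18.2, 'position': [0.495, 0.177, 0.104], 'eef_rot': [174.469, -2.524, 86.754], 'contact_force': [1.269, 0.858, -0.007], 'grip_width': 0.043, 'joint_positions': [19.545, 12.463, -18.659, 52.803, 0.177, 22.922]}
[  258   200   129   213 21882] slopes deg [-0.15716448 -0.30037262] z 0.13679922724463736 ((493.4713439941406, 174.46044921875), (45.15489196777344, 89.58343505859375), 87.6730728149414) rel [-8.66871655 -1.67757133 32.32837745]
1 foot [ 0.5589 -0.1201  0.0756] head top [ 0.5506 -0.1198  0.0932]
2 foot [ 0.5559 -0.2     0.0756] head top [ 0.5477 -0.1997  0.0932]
3 foot [ 0.553  -0.28    0.0756] head top [ 0.5448 -0.2797  0.0932]
```

Run:
```python
from h import *
plan([[.47,.15,.21,88,1],[.58,-.05,.23,88,1],[.61,-.16,.23,88,1]],32)
```

```text
1,-5.9,-3.3,-26.9,-0.06,1,-5.9,-3.3,-26.8,-0.06,1,-5.9,-3.4,-26.9,-0.06,1,-5.8,-3.4,-26.8,-0.07,1,-24.4,14.9,-2.1,0
1,-24.4,14.9,-2.1,0,1,-24.4,14.9,-2.1,0,1,-24.4,14.9,-2.1,0,1,-24.4,14.9,-2.1,0,1,-24.3,14.9,-2.1,0
1,-24.4,14.9,-2,0,1,-24.3,14.8,-2.1,0,1,-27.2,8.5,-0.3,0,1,-27.2,8.5,-0.3,0,1,-27.2,8.6,-0.3,0
1,-27.2,8.5,-0.3,0,1,0,0,0,0,1,0,0,0,0,1,0,0,0,0,1,0,0,0,0
```

Request:
send_rows --targets '[1,-6,-3.5,-27,0,1,-6,-3.5,-27,0,1,-6,-3.5,-27,0,1,-6,-3.5,-26,0,1,-24,13,-2,0]'

```text
clock: 18.67
position: [0.4766, 0.1255, 0.2162]
eef_rot: [174.5, -2.6, 87.0]
contact_force: [0.8, -0.1, -0.2]
grip_width: 0.0425
```

Request:
send_rows --targets '[1,-24,15,-2,0,1,-24,15,-2,0,1,-24,15,-2,0,1,-24,15,-2,0,1,-24,15,-2,0]'

```text
clock: 19.08
position: [0.5447, -0.0027, 0.2314]
eef_rot: [174.2, -2.6, 87.3]
contact_force: [0.4, 0.4, -0.6]
grip_width: 0.0425
```

Request:
send_rows --targets '[1,-24,15,-2,0,1,-24,15,-2,0,1,-27,9,0,0,1,-27,9,0,0,1,-27,9,0,0]'

```text
clock: 19.5
position: [0.5966, -0.1412, 0.2344]
eef_rot: [174.3, -2.7, 87.3]
contact_force: [0.6, -0.3, 0.3]
grip_width: 0.0425
```

Request:
send_rows --targets '[1,-22,8,0,0,1,-10,5,0,0,1,0,0,0,0,1,0,0,0,0,1,0,0,0,0]'

```text
clock: 19.92
position: [0.6079, -0.18, 0.2309]
eef_rot: [174.6, -2.7, 87.0]
contact_force: [0.3, -0.3, -1.4]
grip_width: 0.0426
```

```bash
cat >> h.py <<'E'
def heads(name):
    p,d,P=bar(name); b=P[(P[...,0]>.44)&(P[...,0]<.64)&(P[...,1]>-.36)&(P[...,1]<-.04)&(P[...,2]>.012)&(P[...,2]<.135)]
    a=np.radians(-2.1); c25,s25=np.cos(np.radians(25)),np.sin(np.radians(25))
    up=np.array([np.cos(a)*c25,np.sin(a)*c25,s25]); lf=np.array([-np.sin(a),np.cos(a),0]); n=np.cross(up,lf)
    c0=np.array([.5333,-.1992,.065]); t=np.c_[(b-c0)@up,(b-c0)@lf,(b-c0)@n]*1000
    print('board n med',np.median(t[abs(t[:,2])<8,2]))
    for j,o in ((1,80),(2,0),(3,-80)):
        h=t[(abs(t[:,1]-o)<14)&(abs(t[:,0]-25)<14)&(t[:,2]>15.5)&(t[:,2]<26)]
        if len(h)>5: print('head',j,len(h),np.round((h.min(0)+h.max(0))/2,1),np.round(np.median(h,0),1),np.round(h.max(0)-h.min(0),1))
    return p,d,P
def held(P,p):
    q=np.array(robot.sense()['position']); g=cv2.cvtColor(p,cv2.COLOR_BGR2GRAY)
    m=(g>90)&(abs(P[...,2]-(q[2]+.03))<.03)&(np.linalg.norm(P[...,:2]-q[:2],axis=-1)<.07)
    n,l,ss,c=cv2.connectedComponentsWithStats(m.astype(np.uint8)); i=1+np.argmax(ss[1:,4]); k=P[l==i]
    A=np.c_[k[:,:2]-k[:,:2].mean(0),np.ones(len(k))]; co=np.linalg.lstsq(A,k[:,2],rcond=None)[0]
    e=k[abs(A[:,:2]@co[:2]+co[2]-k[:,2])<.003]; r=cv2.minAreaRect((e[:,:2]*1000).astype(np.float32))
    print('plate n',ss[i,4],'slope x,y deg',np.round(np.degrees(np.arctan(co[:2])),1),'rect',np.round([*r[0],*r[1],r[2]],1).tolist(),'zc',(co[2]+co[:2]@(np.array(r[0])/1e3-k[:,:2].mean(0))).round(4),'tcp',np.round(q*1000,1))
E
python3 - <<'E'
from h import *
st(); p,d,P=heads('w10'); held(P,p)
E
```

```text
{'clock': 19.917, 'position': [0.608, -0.18, 0.231], 'eef_rot': [174.554, -2.689, 86.988], 'contact_force': [0.277, -0.329, -1.381], 'grip_width': 0.043, 'joint_positions': [-18.594, 20.554, 12.084, 76.995, 4.041, -15.294]}
board n med -0.38723581751331315
head 1 290 [25.2 78.2 18.3] [25.5 77.9 19. ] [13.5 13.5  5.1]
head 2 295 [25.  -1.8 18.6] [25.2 -1.7 19. ] [13.6 13.1  5.5]
head 3 313 [ 24.7 -81.5  18.3] [ 25.2 -81.   18.9] [14.1 13.3  5.3]
plate n 23386 slope x,y deg [-0.7 -1. ] rect [606.2, -182.7, 57.8, 89.9, 87.5] zc 0.2629 tcp [ 607.8 -179.6  231. ]
```

View pics/w10.png

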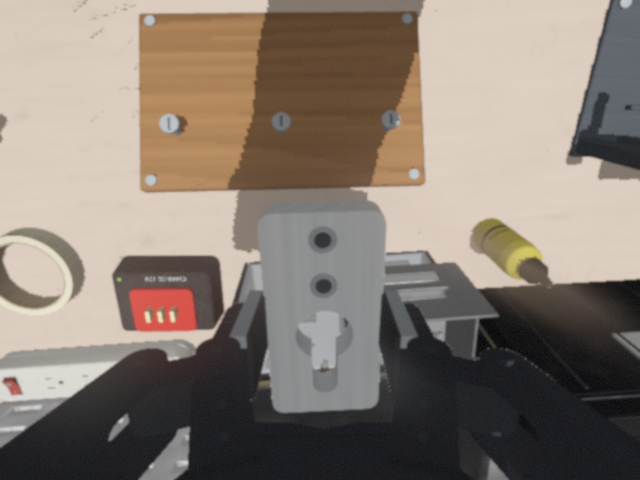

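Run:
```python
from h import *
plan([[.535,-.157,.15,87.5,1],[.5183,-.1572,.09,87.5,1]],25)
```

```text
1,3,-16.3,14.9,-0.02,1,3,-16.2,14.9,-0.02,1,3,-16.3,14.9,-0.02,1,3.1,-16.2,14.9,-0.02,1,3.1,-16.2,14.8,-0.02
1,-1.2,-7.4,19.4,0,1,-1.2,-7.5,19.3,0,1,-1.3,-7.4,19.4,0,1,0,0,0,0,1,0,0,0,0
```

Request:
send_rows --targets '[1,3,-16,15,0,1,3,-16,15,0,1,3,-16,15,0,1,3,-16,15,0,1,3,-16,15,0]'

```text
clock: 20.38
position: [0.5375, -0.1512, 0.1508]
eef_rot: [174.0, -2.6, 87.5]
contact_force: [0.3, 0.2, -0.5]
grip_width: 0.0429
```

Request:
send_rows --targets '[1,-1,-8,18,0,1,-1,-8,18,0,1,-1,-8,16,0,1,0,0,0,0,1,0,0,0,0]'

```text
clock: 20.8
position: [0.5117, -0.1425, 0.094]
eef_rot: [174.2, -2.7, 87.9]
contact_force: [0.6, 0.4, -0.4]
grip_width: 0.0428
```

Run:
```python
from h import *
st(); plan([[.5183,-.1572,.067,87.5,1]],10)
```

```text
{'clock': 20.8, 'position': [0.512, -0.142, 0.094], 'eef_rot': [174.183, -2.719, 87.917], 'contact_force': [0.573, 0.365, -0.387], 'grip_width': 0.043, 'joint_positions': [-18.175, 14.379, -17.718, 53.054, 4.212, -15.775]}
1,-3.9,1.1,6.7,0.02,1,-3.9,1.1,6.7,0.02,1,-4,1.1,6.7,0.02,1,-3.9,1.1,6.8,0.02,1,0,0,0,0
```

Request:
send_rows --targets '[1,-5,1,6,0,1,-5,1,6,0,1,-4,1,6,0,1,-2,1,6,0,1,0,0,0,0]' --grip_force 25

```text
clock: 21.22
position: [0.5223, -0.1588, 0.0718]
eef_rot: [173.8, -2.6, 88.1]
contact_force: [-0.2, 0.3, -0.7]
grip_width: 0.0427
```

Request:
send_rows --targets '[1,0,0,4,0,1,0,0,4,0,1,0,0,3,0,1,0,0,0,0,1,0,0,0,0]'

```text
clock: 21.63
position: [0.5241, -0.1589, 0.0592]
eef_rot: [173.8, -2.6, 88.0]
contact_force: [-1.1, -0.4, -1.0]
grip_width: 0.0425
```

Run:
```python
from h import *
st(); p,d,P=bar('w11'); held(P,p)
```

```text
{'clock': 21.633, 'position': [0.524, -0.159, 0.059], 'eef_rot': [173.816, -2.625, 88.015], 'contact_force': [-1.081, -0.442, -1.029], 'grip_width': 0.043, 'joint_positions': [-19.489, 17.496, -19.047, 48.333, 4.349, -17.167]}
plate n 24439 slope x,y deg [-2.8 -3.9] rect [526.3, -163.5, 50.8, 98.5, 89.5] zc 0.0891 tcp [ 524.  -158.9   59.2]
```

Request:
send_rows --targets '[1,0,-1,3,0,1,0,-1,3,0,1,0,-0.5,3,0,1,0,0,0,0,1,0,0,0,0]'

```text
clock: 22.1
position: [0.5231, -0.1584, 0.0522]
eef_rot: [173.6, -2.6, 88.1]
contact_force: [-1.1, -0.4, 2.3]
grip_width: 0.0427
```

Request:
send_rows --targets '[1,0,-1,3,0,1,0,-1,3,0,1,0,0,2,0,1,0,0,0,0,1,0,0,0,0]'

```text
clock: 22.52
position: [0.5225, -0.1581, 0.046]
eef_rot: [173.4, -2.5, 88.1]
contact_force: [-2.3, 0.3, 4.7]
grip_width: 0.0425
```

Run:
```python
from h import *
st(); p,d,P=bar('w12'); held(P,p)
```

```text
{'clock': 22.517, 'position': [0.523, -0.158, 0.046], 'eef_rot': [173.359, -2.505, 88.087], 'contact_force': [-2.326, 0.325, 4.711], 'grip_width': 0.043, 'joint_positions': [-19.482, 17.81, -20.934, 45.665, 4.376, -17.21]}
plate n 25324 slope x,y deg [11.5 -4. ] rect [519.8, -163.2, 50.4, 84.2, 87.8] zc 0.0771 tcp [ 522.5 -158.1   46. ]
```

Request:
send_rows --targets '[1,0,-1,3,0,1,0,-1,3,0,1,0,-0.5,2,0,1,0,0,0,0,1,0,0,0,0]'

```text
clock: 22.98
position: [0.5224, -0.1581, 0.0398]
eef_rot: [173.1, -2.4, 88.1]
contact_force: [-2.6, 0.3, 5.4]
grip_width: 0.043
```

Run:
```python
from h import *
st(); p,d,P=bar('w13'); held(P,p)
```

```text
{'clock': 22.983, 'position': [0.522, -0.158, 0.04], 'eef_rot': [173.065, -2.431, 88.118], 'contact_force': [-2.618, 0.297, 5.423], 'grip_width': 0.043, 'joint_positions': [-19.497, 17.984, -21.816, 44.309, 4.397, -17.242]}
plate n 24917 slope x,y deg [19.2 -4.8] rect [518.2, -163.1, 50.3, 76.7, 87.3] zc 0.0709 tcp [ 522.3 -158.1   39.8]
```

Request:
send_rows --targets '[1,0,-0.5,2.5,0,1,0,-0.5,2,0,1,0,0,0,0,1,0,0,0,0,1,0,0,0,0]'

```text
clock: 23.45
position: [0.5223, -0.1581, 0.0384]
eef_rot: [172.8, -2.4, 88.1]
contact_force: [0.5, -0.0, -0.4]
grip_width: 0.0429
```

Request:
send_rows --targets '[1,0,0,-3,0,1,0,-3,-8,0,1,0,-6,-12,0,1,0,0,-10,0,1,0,0,0,0]' --grip_force 40

```text
clock: 23.87
position: [0.5068, -0.1586, 0.0714]
eef_rot: [173.0, -2.4, 88.1]
contact_force: [0.3, -0.0, -1.2]
grip_width: 0.0428
```

Run:
```python
from h import *
st(); p,d,P=bar('w14'); held(P,p)
q=np.array(robot.sense()['position']); g=cv2.cvtColor(p,cv2.COLOR_BGR2GRAY)
# central strip of the plate: fit plane + find the hole
m=(abs(P[...,1]-(q[1]-.004))<.017)&(abs(P[...,0]-q[0])<.055)&(P[...,2]>q[2]+.0)&(P[...,2]<q[2]+.06)&(g>90)
k=P[m]; c=k.mean(0)
for _ in range(4):
    n=np.linalg.svd(k-k.mean(0),full_matrices=False)[2][2]; n*=np.sign(n[2]); k=k[abs((k-k.mean(0))@n)<.0025]
print(len(k),'normal',np.round(n,3),'pitch',np.degrees(np.arctan2(-n[0],n[2])),'roll',np.degrees(np.arctan2(n[1],n[2])),'x range',k[:,0].min(),k[:,0].max(),k[:,2].min(),k[:,2].max())
cv2.imwrite('pics/w14c.png',p[100:480,160:500])
```

```text
{'clock': 23.867, 'position': [0.507, -0.159, 0.071], 'eef_rot': [172.998, -2.417, 88.138], 'contact_force': [0.308, -0.045, -1.169], 'grip_width': 0.043, 'joint_positions': [-20.151, 14.823, -21.017, 48.252, 4.474, -17.91]}
plate n 21783 slope x,y deg [14.9  0. ] rect [503.1, -160.5, 44.6, 76.4, 88.2] zc 0.1015 tcp [ 506.5 -158.5   70.7]
15093 normal [-0.394  0.014  0.919] pitch 23.19961117140193 roll 0.8492567794846518 x range 0.46437135242882877 0.540111583325317 0.08513858394484555 0.11975093433777288
```

View pics/w14c.png

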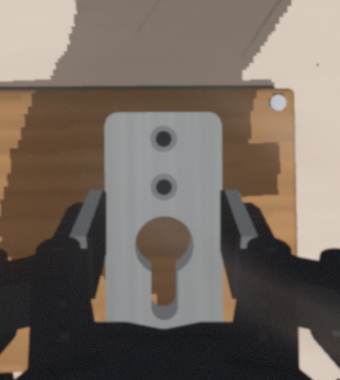

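```bash
cat >> h.py <<'E'
UP=np.array([np.cos(np.radians(-2.1))*np.cos(np.radians(25)),np.sin(np.radians(-2.1))*np.cos(np.radians(25)),np.sin(np.radians(25))])
LF=np.array([-np.sin(np.radians(-2.1)),np.cos(np.radians(-2.1)),0]); NN=np.cross(UP,LF); C0=np.array([.5333,-.2010,.0646])
def screw(j): return C0+.025*UP+(.08,0,-.08)[j-1]*LF   # foot on the board
def hole(name):
    "entry-hole centre at top surface from the held plate, by plane + ray"
    q=np.array(robot.sense()['position']); p,d,P=bar(name); i=eyes.camera_info('wrist'); g=cv2.cvtColor(p,cv2.COLOR_BGR2GRAY)
    m=(abs(P[...,1]-(q[1]-.003))<.017)&(abs(P[...,0]-q[0])<.06)&(P[...,2]>q[2])&(P[...,2]<q[2]+.06)&(g>90); k=P[m]
    for _ in range(5):
        o=k.mean(0); n=np.linalg.svd(k-o,full_matrices=False)[2][2]; n*=np.sign(n[2]); k=k[abs((k-o)@n)<.002]
    T_=np.array(i['cam_to_world']); v,u=np.mgrid[0:480,0:640]
    D=np.stack([(u-i['cx'])/i['fx'],(v-i['cy'])/i['fy'],np.ones_like(u)],-1)@T_[:3,:3].T; t=T_[:3,3]
    X=t+D*(((o-t)@n)/(D@n))[...,None]          # every pixel on the plate's plane
    on=(abs((P-o)@n)<.003)
    off=(((P-o)@n)<-.004)&(d>0)&(abs(X[...,1]-q[1])<.02)&(abs(X[...,0]-q[0])<.05)
    nc,l,s,c=cv2.connectedComponentsWithStats(off.astype(np.uint8))
    best=max(range(1,nc),key=lambda a:s[a,4]*(abs(X[int(c[a][1]),int(c[a][0]),1]-q[1])<.012)); h=X[l==best]
    yc=np.median(h[:,1]); W=h[:,1].max()-h[:,1].min(); x0=h[:,0].min()
    print('plane pitch %.1f roll %.1f'%(np.degrees(np.arctan2(-n[0],n[2])),np.degrees(np.arctan2(n[1],n[2]))),'hole y mid',((h[:,1].max()+h[:,1].min())/2).round(4),'w',W.round(4),'x0',x0.round(4),'x1',h[:,0].max().round(4))
    ex=np.array([n[2],0,-n[0]]); ex/=np.linalg.norm(ex)
    e=o+ex*(((x0-o[0])/ex[0])+.011); H=np.array([e[0],(h[:,1].max()+h[:,1].min())/2,e[2]])
    # centre on mid plane of plate
    Hm=H-n*.006; print('hole top',np.round(H,4),'mid',np.round(Hm,4),'mid-TCP',np.round((Hm-q)*1000,1),'tcp',np.round(q,4)); return Hm-q,n
E
python3 - <<'E'
from h import *
o,n=hole('w15')
for j in (1,2,3):
    for h in (.032,.006): print(j,h,'TCP target',np.round(screw(j)+h*NN-o,4))
E
```

```text
plane pitch 22.9 roll 0.8 hole y mid -0.1607 w 0.0212 x0 0.501 x1 0.5353
hole top [ 0.5111 -0.1607  0.1059] mid [ 0.5135 -0.1608  0.1004] mid-TCP [ 6.9 -2.3 29.7] tcp [ 0.5065 -0.1585  0.0707]
1 0.032 TCP target [ 0.5384 -0.1191  0.0745]
1 0.006 TCP target [ 0.5494 -0.1195  0.0509]
2 0.032 TCP target [ 0.5355 -0.199   0.0745]
2 0.006 TCP target [ 0.5465 -0.1994  0.0509]
3 0.032 TCP target [ 0.5326 -0.2789  0.0745]
3 0.006 TCP target [ 0.5436 -0.2794  0.0509]
```

Run:
```python
from h import *
plan([[.51,-.150,.085,87.7,1],[.5384,-.1191,.077,87.7,1]],10)
```

```text
1,4.5,2.5,-7.1,0.04,1,4.6,2.5,-7,0.05,1,6.3,5.2,2.5,-0,1,6.3,5.1,2.5,-0,1,6.3,5.2,2.5,-0
1,6.4,5.1,2.5,-0,1,6.3,5.2,2.5,-0,1,0,0,0,0,1,0,0,0,0,1,0,0,0,0
```

Request:
send_rows --targets '[1,4.5,2,-7,0,1,4.5,2,-7,0,1,6,5,2,0,1,6,5,2,0,1,6,5,2,0]'

```text
clock: 24.38
position: [0.5256, -0.1307, 0.0824]
eef_rot: [173.1, -2.5, 88.0]
contact_force: [-1.3, 0.3, -0.8]
grip_width: 0.0426
```

Request:
send_rows --targets '[1,6,5,2,0,1,6,4,2,0,1,0,0,0,0,1,0,0,0,0,1,0,0,0,0]'

```text
clock: 24.8
position: [0.5379, -0.1146, 0.0779]
eef_rot: [173.2, -2.5, 88.3]
contact_force: [0.1, -0.3, -1.0]
grip_width: 0.0427
```

Run:
```python
from h import *
st(); o,n=hole('w16'); t=screw(1)+.030*NN-o; print(np.round(t,4)); plan([[*t,87.7,1]],8)
```

```text
{'clock': 24.8, 'position': [0.538, -0.115, 0.078], 'eef_rot': [173.211, -2.497, 88.252], 'contact_force': [0.145, -0.304, -0.993], 'grip_width': 0.043, 'joint_positions': [-14.37, 16.027, -18.163, 49.716, 3.902, -12.266]}
plane pitch 22.3 roll 0.6 hole y mid -0.1171 w 0.0212 x0 0.5325 x1 0.5668
hole top [ 0.5427 -0.1171  0.1135] mid [ 0.545  -0.1172  0.108 ] mid-TCP [ 7.1 -2.6 30.1] tcp [ 0.5379 -0.1146  0.0779]
[ 0.5391 -0.1188  0.0723]
1,-4.3,0.8,5.6,0.11,1,0,0,0,0,1,0,0,0,0,1,0,0,0,0,1,0,0,0,0
```

Request:
send_rows --targets '[1,-2.5,0.5,3,0,1,-2.5,0.5,3,0,1,0,0,0,0,1,0,0,0,0,1,0,0,0,0]'

```text
clock: 25.27
position: [0.5387, -0.1212, 0.071]
eef_rot: [173.2, -2.5, 88.1]
contact_force: [-0.4, -0.7, -0.5]
grip_width: 0.0425
```

```bash
cat >> h.py <<'E'
def resid(j,o,yaw=87.7,hs=(.016,.008),step=5,g=1):
    q=np.array(robot.sense()['position'])+np.array(o)/1e3-screw(j); print('hole rel. screw: up %.1f left %.1f out %.1f mm'%tuple(np.array([q@UP,q@LF,q@NN])*1e3))
    plan([[*(screw(j)+h*NN-np.array(o)/1e3),yaw,g] for h in hs],step)
E
python3 - <<'E'
from h import *
st(); resid(1,[7.0,-2.5,30.0])
E
```

```text
{'clock': 25.267, 'position': [0.539, -0.121, 0.071], 'eef_rot': [173.248, -2.49, 88.132], 'contact_force': [-0.448, -0.673, -0.489], 'grip_width': 0.042, 'joint_positions': [-15.037, 16.635, -18.42, 48.924, 3.944, -12.815]}
hole rel. screw: up -1.0 left -2.3 out 29.0 mm
1,0.6,1.7,4,0.03,1,0.6,1.6,4.1,0.03,1,0.6,1.7,4,0.03,1,-0.2,1.2,3.8,-0,1,-0.1,1.3,3.8,-0
```

Request:
send_rows --targets '[1,0.6,1.5,3.5,0,1,0.5,1.5,3.5,0,1,0.4,1,3,0,1,0,0,0,0,1,0,0,0,0]'

```text
clock: 25.68
position: [0.5444, -0.1196, 0.0607]
eef_rot: [173.2, -2.5, 88.1]
contact_force: [-0.5, 0.8, -0.3]
grip_width: 0.0426
```

Run:
```python
from h import *
st(); o,n=hole('w17'); resid(1,o*1e3,hs=(.008,))
```

```text
{'clock': 25.683, 'position': [0.544, -0.12, 0.061], 'eef_rot': [173.233, -2.489, 88.1], 'contact_force': [-0.477, 0.846, -0.346], 'grip_width': 0.043, 'joint_positions': [-14.7, 17.64, -18.673, 47.626, 3.908, -12.445]}
plane pitch 22.3 roll 1.1 hole y mid -0.122 w 0.0212 x0 0.5391 x1 0.5736
hole top [ 0.5493 -0.122   0.0963] mid [ 0.5516 -0.1221  0.0908] mid-TCP [ 7.1 -2.5 30.1] tcp [ 0.5444 -0.1196  0.0607]
hole rel. screw: up -0.1 left -0.4 out 17.2 mm
1,0,1.5,4.4,0.04,1,0.1,1.4,4.4,0.04,1,0,0,0,0,1,0,0,0,0,1,0,0,0,0
```

Excellent alignment; head is in the hole with no contact force. Continue down.

Request:
send_rows --targets '[1,0,1.2,3.5,0,1,0,1,3,0,1,0,0,0,0,1,0,0,0,0,1,0,0,0,0]' --grip_force 25

```text
clock: 26.15
position: [0.5477, -0.1192, 0.0538]
eef_rot: [173.2, -2.5, 88.1]
contact_force: [-0.0, -0.4, -1.0]
grip_width: 0.0425
```

Run:
```python
from h import *
st(); resid(1,[7.1,-2.5,30.1],hs=(.006,))
```

```text
{'clock': 26.15, 'position': [0.548, -0.119, 0.054], 'eef_rot': [173.236, -2.49, 88.116], 'contact_force': [-0.011, -0.428, -1.02], 'grip_width': 0.042, 'joint_positions': [-14.573, 18.298, -18.845, 46.79, 3.897, -12.335]}
hole rel. screw: up 0.0 left 0.0 out 9.7 mm
1,-0.2,1.1,3.5,0.08,1,0,0,0,0,1,0,0,0,0,1,0,0,0,0,1,0,0,0,0
```

Request:
send_rows --targets '[1,0,0.8,2.2,0,1,0,0,0,0,1,0,0,0,0,1,0,0,0,0,1,0,0,0,0]'

```text
clock: 26.57
position: [0.5489, -0.1192, 0.0517]
eef_rot: [173.2, -2.5, 88.1]
contact_force: [0.3, 0.5, -1.0]
grip_width: 0.0423
```

Run:
```python
from h import *
st(); o=np.array([7.1,-2.5,30.1]); resid(1,o,hs=())
t=screw(1)+.0072*NN-.024*UP-o/1e3; plan([[*t,88,1]],5)
```

```text
{'clock': 26.567, 'position': [0.549, -0.119, 0.052], 'eef_rot': [173.223, -2.487, 88.111], 'contact_force': [0.332, 0.503, -0.955], 'grip_width': 0.042, 'joint_positions': [-14.541, 18.511, -18.885, 46.522, 3.893, -12.297]}
hole rel. screw: up 0.2 left 0.0 out 7.2 mm
1,-0.1,-4.6,1.5,0,1,-0.1,-4.6,1.5,0.01,1,-0.1,-4.6,1.5,0,1,-0.1,-4.6,1.6,0.01,1,-0,-4.6,1.5,0
```

Request:
send_rows --targets '[1,0,-4.5,1.5,0,1,0,-4.5,1.5,0,1,0,-4,1.4,0,1,0,-2,0.6,0,1,0,0,0,0]'

```text
clock: 26.98
position: [0.5326, -0.1183, 0.0442]
eef_rot: [173.2, -2.5, 88.1]
contact_force: [-0.4, 0.3, -1.5]
grip_width: 0.0427
```

Run:
```python
from h import *
st(); o=np.array([7.1,-2.5,30.1]); resid(1,o,hs=())
t=screw(1)+.0072*NN-.025*UP-o/1e3; plan([[*t,88,1]],5)
```

```text
{'clock': 26.983, 'position': [0.533, -0.118, 0.044], 'eef_rot': [173.246, -2.488, 88.108], 'contact_force': [-0.424, 0.336, -1.546], 'grip_width': 0.043, 'joint_positions': [-14.898, 17.599, -21.601, 44.765, 3.926, -12.652]}
hole rel. screw: up -17.7 left 0.4 out 7.4 mm
1,-0.2,-3.4,1.2,0.01,1,-0.3,-3.4,1.2,0.01,1,0,0,0,0,1,0,0,0,0,1,0,0,0,0
```

Request:
send_rows --targets '[1,0,-3,1.1,0,1,0,-3,1.1,0,1,0,-1.5,0.6,0,1,0,0,0,0,1,0,0,0,0]'

```text
clock: 27.4
position: [0.5264, -0.1181, 0.0411]
eef_rot: [173.0, -2.5, 88.1]
contact_force: [-0.3, -0.4, -1.4]
grip_width: 0.0427
```

Run:
```python
from h import *
st(); o=np.array([7.1,-2.5,30.1]); resid(1,o,hs=())
p,d,P=bar('w18'); held(P,p)
```

```text
{'clock': 27.4, 'position': [0.526, -0.118, 0.041], 'eef_rot': [173.041, -2.476, 88.122], 'contact_force': [-0.348, -0.355, -1.434], 'grip_width': 0.043, 'joint_positions': [-15.082, 17.148, -22.885, 43.742, 3.981, -12.837]}
hole rel. screw: up -24.7 left 0.3 out 7.2 mm
plate n 23414 slope x,y deg [23.2  0.4] rect [521.9, -114.8, 56.0, 74.1, 86.2] zc 0.0728 tcp [ 526.3 -118.1   41.1]
```

Request:
send_rows --targets '[-0.35,0,0,0,0,-0.35,0,0,0,0,-0.35,0,0,0,0,-0.35,0,0,-10,0,-0.35,0,0,-20,0]'

```text
clock: 27.87
position: [0.5199, -0.1185, 0.0685]
eef_rot: [173.5, -2.6, 88.1]
contact_force: [0.0, 0.6, -1.0]
grip_width: 0.0574
```

Request:
send_rows --targets '[-0.4,0,3,-25,0,-0.4,0,12,-30,0,-0.4,0,25,-30,0,-0.4,0,30,-20,0,-0.4,0,15,0,0]'

```text
clock: 28.28
position: [0.5891, -0.126, 0.1934]
eef_rot: [173.5, -2.6, 88.0]
contact_force: [-1.1, 0.3, -0.2]
grip_width: 0.0597
```

```bash
cat >> h.py <<'E'
def hung(name,j):
    p,d,P=heads(name); t=np.stack([(P-screw(j))@UP,(P-screw(j))@LF,(P-screw(j))@NN],-1)*1000
    g=cv2.cvtColor(p,cv2.COLOR_BGR2GRAY)
    m=(abs(t[...,2]-12)<2.5)&(abs(t[...,1])<40)&(t[...,0]<35)&(t[...,0]>-95)&(d>0); k=t[m]
    r=cv2.minAreaRect(k[:,:2].astype(np.float32)); A=np.c_[k[:,:2],np.ones(len(k))]; co=np.linalg.lstsq(A,k[:,2],rcond=None)[0]
    print('hung',j,len(k),'rect',np.round([*r[0],*r[1],r[2]],1).tolist(),'expected centre -31,0; slopes rad',np.round(co[:2],3),'top',np.median(k[:,2]).round(1)); return p
E
python3 - <<'E'
from h import *
st(); p=hung('w19',1); cv2.imwrite('pics/w19.png',p)
E
```

```text
{'clock': 28.283, 'position': [0.589, -0.126, 0.193], 'eef_rot': [173.512, -2.551, 88.034], 'contact_force': [-1.123, 0.341, -0.24], 'grip_width': 0.06, 'joint_positions': [-14.176, 16.916, 1.129, 68.398, 3.849, -11.87]}
board n med -2.433380115800891
head 1 336 [26.1 77.9 17.5] [26.1 77.8 17. ] [13.7 13.2  3.9]
head 2 357 [25.8 -1.9 17.2] [26.  -1.7 16.9] [13.7 13.6  3.3]
head 3 384 [ 25.9 -82.   17.3] [ 25.9 -81.3  17.1] [13.6 14.5  3.7]
hung 1 5113 rect [-30.0, 0.8, 43.8, 88.6, 89.3] expected centre -31,0; slopes rad [-0.001 -0.001] top 10.1
```

View pics/w19.png

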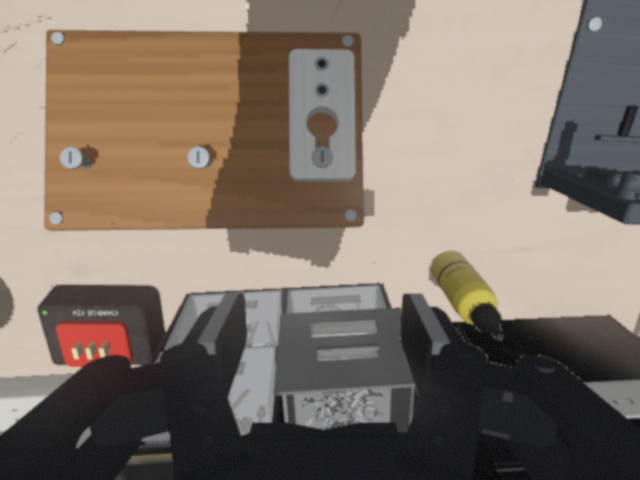

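Run:
```python
from h import *
plan([[.54,-.03,.22,86,-.4],[.49,.12,.21,86,-.4],[.512,.259,.11,86,-.4]],36)
```

```text
-0.4,23.8,-12.7,-7.4,0.1,-0.4,23.7,-13,-7.4,0.1,-0.4,23.7,-13.2,-7.4,0.11,-0.4,23.5,-13.3,-7.5,0.1,-0.4,29.1,-12.4,2.1,0
-0.4,29.1,-12.4,2,0,-0.4,29.1,-12.4,2.1,0,-0.4,29.1,-12.3,2,0,-0.4,29.1,-12.4,2.1,0,-0.4,27,0.1,21.5,0
-0.4,27,0.1,21.5,0,-0.4,27.1,0,21.5,0,-0.4,27,0.1,21.4,0,-0.4,27.1,0,21.5,0,-0.4,0,0,0,0
```

Request:
send_rows --targets '[-0.4,24,-13,-7.5,0.1,-0.4,24,-13,-7.5,0.1,-0.4,24,-13,-7.5,0.1,-0.4,24,-13,-7.5,0.1,-0.4,29,-12,2,0]'

```text
clock: 28.75
position: [0.5303, 0.0002, 0.2205]
eef_rot: [173.6, -2.7, 85.6]
contact_force: [0.2, 0.5, 0.4]
grip_width: 0.0596
```

Request:
send_rows --targets '[-0.4,29,-12,2,0,-0.4,29,-12,2,0,-0.4,29,-12,2,0,-0.4,29,-12,2,0,-0.4,27,0,18,0]'

```text
clock: 29.17
position: [0.4905, 0.1529, 0.2007]
eef_rot: [173.3, -2.8, 85.5]
contact_force: [1.2, -0.5, -0.3]
grip_width: 0.0598
```

Request:
send_rows --targets '[-0.4,27,-1,20,0,-0.4,27,-1,20,0,-0.4,22,-1,20,0,-0.4,10,0,10,0,-0.4,0,0,0,0]'

```text
clock: 29.58
position: [0.4986, 0.2492, 0.1329]
eef_rot: [173.3, -2.8, 85.8]
contact_force: [-0.3, -0.3, -0.5]
grip_width: 0.0598
```

Run:
```python
from h import *
st(); tmpl(.010,.026,[.44,.58,.13,.32],'w20'); plan([[.512,.258,.020,85.8,-.4]],22)
```

```text
{'clock': 29.583, 'position': [0.499, 0.249, 0.133], 'eef_rot': [173.345, -2.825, 85.785], 'contact_force': [-0.341, -0.341, -0.451], 'grip_width': 0.06, 'joint_positions': [27.181, 13.439, -12.967, 56.444, -1.065, 31.494]}
tmpl [300, 159, 62, 116, 5926] [512.4, 257.2, 44.1, 89.0, 85.7] 0.0181
tips [0.159  0.1603 0.1619] tcp z 0.1337 y/x range [[0.479, 0.202], [0.508, 0.29]]
-0.4,0.8,-0.1,19.1,-0,-0.4,0.9,-0.1,19.1,-0,-0.4,0.8,-0.1,19.1,-0,-0.4,0.9,-0.1,19.1,-0,-0.4,0.8,-0.1,19.2,-0
-0.4,0.9,-0.2,19.1,-0.01,-0.4,0,0,0,0,-0.4,0,0,0,0,-0.4,0,0,0,0,-0.4,0,0,0,0
```

Request:
send_rows --targets '[-0.4,2,-1.5,20,0,-0.4,2,-1.5,20,0,-0.4,2,-1.5,20,0,-0.4,2,-1.5,20,0,-0.4,1,-1,14,0]'

```text
clock: 30.05
position: [0.5079, 0.2578, 0.0463]
eef_rot: [172.8, -3.0, 85.6]
contact_force: [0.4, -0.1, -0.5]
grip_width: 0.0592
```

Request:
send_rows --targets '[-0.4,0,0,6,0,-0.4,0,0,0,0,-0.4,0,0,0,0,-0.4,0,0,0,0,-0.4,0,0,0,0]'

```text
clock: 30.47
position: [0.5096, 0.2536, 0.0428]
eef_rot: [172.7, -3.0, 85.3]
contact_force: [-0.5, 0.1, 0.1]
grip_width: 0.0598
```

Run:
```python
from h import *
st();plan([[.515,.2585,-.0145,85.8,-.4]],7)
```

```text
{'clock': 30.467, 'position': [0.51, 0.254, 0.043], 'eef_rot': [172.74, -2.988, 85.327], 'contact_force': [-0.487, 0.081, 0.141], 'grip_width': 0.06, 'joint_positions': [27.217, 18.616, -20.458, 43.187, -1.31, 31.991]}
-0.4,0.3,-0.3,6.4,-0.01,-0.4,0.3,-0.3,6.4,-0.01,-0.4,0.2,-0.3,6.4,-0.01,-0.4,0.3,-0.2,6.4,-0.01,-0.4,0.2,-0.2,6.4,-0.01
-0.4,0.3,-0.3,6.4,-0.01,-0.4,0.2,-0.2,6.4,-0.01,-0.4,0.3,-0.3,6.4,-0.01,-0.4,0.2,-0.2,6.4,-0.01,-0.4,0,0,0,0
```

Request:
send_rows --targets '[-0.4,1,-0.5,10,0,-0.4,1,-0.5,10,0,-0.4,1,-0.5,10,0,-0.4,1,-0.5,8,0,-0.4,0,0,3,0]'

```text
clock: 30.88
position: [0.5157, 0.2608, 0.0015]
eef_rot: [172.5, -3.2, 85.3]
contact_force: [-1.2, -0.1, -0.1]
grip_width: 0.0602
```

Run:
```python
from h import *
st();plan([[.515,.2585,-.0145,85.8,-.4]],6)
```

```text
{'clock': 30.883, 'position': [0.516, 0.261, 0.001], 'eef_rot': [172.458, -3.162, 85.334], 'contact_force': [-1.228, -0.123, -0.119], 'grip_width': 0.06, 'joint_positions': [27.611, 21.834, -22.864, 37.242, -1.367, 32.389]}
-0.4,-1.1,-0.9,5.2,-0.03,-0.4,-1.1,-0.8,5.2,-0.03,-0.4,-1.1,-0.9,5.2,-0.03,-0.4,0,0,0,0,-0.4,0,0,0,0
```

Request:
send_rows --targets '[-0.4,-0.7,-1,5,0,-0.4,-0.7,-1,5,0,-0.4,-0.5,-0.5,3,0,-0.4,0,0,0,0,-0.4,0,0,0,0]'

```text
clock: 31.3
position: [0.5132, 0.2592, -0.016]
eef_rot: [172.7, -3.0, 85.4]
contact_force: [0.6, 0.9, -0.4]
grip_width: 0.0599
```

Request:
send_rows --targets '[1,0,0,0,0,1,0,0,0,0,1,0,0,0,0,1,0,0,0,0,1,0,0,-5,0]' --grip_force 40

```text
clock: 31.72
position: [0.5124, 0.2589, -0.0103]
eef_rot: [172.7, -3.0, 85.4]
contact_force: [-1.1, 0.2, -0.3]
grip_width: 0.0432
```

Request:
send_rows --targets '[1,0,0,-20,0,1,0,0,-25,0,1,0,0,-25,0,1,-6,0,-25,0,1,-15,0,-25,0]'

```text
clock: 32.13
position: [0.4916, 0.2325, 0.1085]
eef_rot: [173.1, -2.8, 85.4]
contact_force: [0.5, 0.2, -1.3]
grip_width: 0.043
```

Run:
```python
from h import *
st(); p,d,P=bar('w21'); held(P,p); plan([[.48,.13,.22,87.7,1],[.57,-.05,.23,87.7,1],[.55,-.16,.16,87.7,1],[.5215,-.1575,.085,87.7,1]],35)
```

```text
{'clock': 32.133, 'position': [0.492, 0.233, 0.109], 'eef_rot': [173.097, -2.799, 85.437], 'contact_force': [0.488, 0.213, -1.271], 'grip_width': 0.043, 'joint_positions': [25.985, 13.071, -17.384, 52.182, -1.108, 30.646]}
plate n 23344 slope x,y deg [-0.5 -0.9] rect [492.0, 227.8, 55.7, 89.4, 85.5] zc 0.1461 tcp [492.4 230.6 113.2]
1,-19.2,1.9,-22.3,-0.09,1,-19.2,1.8,-22.3,-0.09,1,-19.2,1.6,-22.3,-0.09,1,-19.2,1.5,-22.2,-0.1,1,-19.1,1.3,-22.3,-0.09
1,-29.3,16.5,-0.9,-0,1,-29.3,16.4,-0.9,-0,1,-29.2,16.5,-0.9,-0,1,-29.3,16.4,-0.9,-0,1,-29.2,16.5,-0.9,-0
1,-29.3,16.4,-0.9,-0,1,-28.4,-5.9,15.6,-0,1,-28.4,-5.9,15.6,-0,1,-28.5,-5.9,15.6,-0,1,-28.4,-5.9,15.7,-0
1,-0.7,-12.6,23.6,-0,1,-0.7,-12.6,23.6,-0,1,-0.7,-12.6,23.5,-0,1,0,0,0,0,1,0,0,0,0
```

Request:
send_rows --targets '[1,-19,2,-22,-0.1,1,-19,2,-22,-0.1,1,-19,2,-22,-0.1,1,-19,2,-22,-0.1,1,-19,2,-20,0]'

```text
clock: 32.6
position: [0.4801, 0.1288, 0.2219]
eef_rot: [172.7, -2.6, 87.7]
contact_force: [0.9, -0.7, -2.0]
grip_width: 0.0426
```

Request:
send_rows --targets '[1,-29,15,0,0,1,-29,15,0,0,1,-29,15,0,0,1,-29,15,0,0,1,-29,15,0,0]'

```text
clock: 33.02
position: [0.5498, -0.0242, 0.2342]
eef_rot: [172.0, -2.8, 88.0]
contact_force: [0.3, 0.7, -1.2]
grip_width: 0.0425
```

Run:
```python
from h import *
st(); plan([[.545,-.21,.18,87.7,1],[.5200,-.2390,.088,87.7,1]],30)
```

```text
{'clock': 33.017, 'position': [0.55, -0.024, 0.234], 'eef_rot': [171.996, -2.759, 87.957], 'contact_force': [0.268, 0.749, -1.249], 'grip_width': 0.042, 'joint_positions': [-4.349, 9.397, -3.152, 69.553, 3.052, -1.902]}
1,-26.9,-0.6,6.4,0.01,1,-26.9,-0.6,6.4,0.01,1,-26.9,-0.6,6.5,0.01,1,-26.9,-0.6,6.4,0.01,1,-26.9,-0.5,6.5,0
1,-26.9,-0.6,6.4,0.01,1,-26.9,-0.5,6.5,0,1,-8.6,-9,21.5,0,1,-8.6,-9.1,21.6,0,1,-8.6,-9,21.5,0
1,-8.6,-9.1,21.6,0,1,0,0,0,0,1,0,0,0,0,1,0,0,0,0,1,0,0,0,0
```

Request:
send_rows --targets '[1,-27,0,5,0,1,-27,0,5,0,1,-27,0,5,0,1,-27,0,5,0,1,-27,0,5,0]'

```text
clock: 33.43
position: [0.551, -0.1664, 0.2047]
eef_rot: [171.7, -2.7, 87.9]
contact_force: [1.2, -0.4, -1.6]
grip_width: 0.0424
```

Request:
send_rows --targets '[1,-27,0,6,0,1,-27,0,6,0,1,-11,-9,20,0,1,-11,-9,20,0,1,-11,-9,20,0]'

```text
clock: 33.85
position: [0.5331, -0.2591, 0.1269]
eef_rot: [171.2, -2.4, 87.6]
contact_force: [0.1, 0.2, -1.1]
grip_width: 0.0428
```

Request:
send_rows --targets '[1,-8,-5,12,0,1,-4,-2,5,0,1,0,0,0,0,1,0,0,0,0,1,0,0,0,0]' --grip_force 25

```text
clock: 34.27
position: [0.5242, -0.2714, 0.1044]
eef_rot: [171.6, -2.6, 87.4]
contact_force: [-0.5, 0.9, -1.9]
grip_width: 0.0427
```

Run:
```python
from h import *
st(); p,d,P=bar('w22'); held(P,p); plan([[.5205,-.2380,.062,87.7,1]],10)
```

```text
{'clock': 34.267, 'position': [0.524, -0.271, 0.104], 'eef_rot': [171.562, -2.551, 87.413], 'contact_force': [-0.541, 0.863, -1.875], 'grip_width': 0.043, 'joint_positions': [-30.841, 18.287, -10.696, 54.756, 6.214, -27.726]}
plate n 23157 slope x,y deg [ 0.8 -2.5] rect [523.3, -274.5, 68.8, 89.5, 87.7] zc 0.1375 tcp [ 524.5 -271.4  104.7]
1,5.2,-2,7.1,-0.01,1,5.2,-2,7.1,-0.01,1,5.2,-2,7.2,-0.01,1,5.2,-2,7.1,-0.01,1,5.2,-2,7.2,-0.01
1,5.3,-1.9,7.1,-0,1,0,0,0,0,1,0,0,0,0,1,0,0,0,0,1,0,0,0,0
```

Request:
send_rows --targets '[1,9,-2,5,0,1,9,-2,5,0,1,8,-2,6,0,1,3,-2,6,0,1,0,-1,5,0]'

```text
clock: 34.73
position: [0.5235, -0.2368, 0.0796]
eef_rot: [171.2, -2.4, 87.6]
contact_force: [-0.4, -0.1, -1.4]
grip_width: 0.0429
```

Run:
```python
from h import *
st(); plan([[.5205,-.2380,.058,87.7,1],[.5185,-.2380,.0375,87.7,1,3]],6)
```

```text
{'clock': 34.733, 'position': [0.523, -0.237, 0.08], 'eef_rot': [171.175, -2.403, 87.593], 'contact_force': [-0.429, -0.073, -1.351], 'grip_width': 0.043, 'joint_positions': [-27.74, 17.54, -15.948, 49.529, 5.917, -24.787]}
1,-0.5,-1.5,5.2,-0.01,1,-0.6,-1.6,5.2,-0,1,-0.5,-1.5,5.2,-0.01,1,-0.6,-1.6,5.2,-0,1,-0.1,-0.7,2.8,-0
1,-0.1,-0.7,2.9,-0,1,-0.1,-0.7,2.8,-0,1,-0.2,-0.7,2.9,-0,1,-0.1,-0.8,2.8,-0,1,-0.2,-0.7,2.9,-0
1,-0.1,-0.8,2.8,-0,1,0,0,0,0,1,0,0,0,0,1,0,0,0,0,1,0,0,0,0
```

Request:
send_rows --targets '[1,-0.5,-1.5,5,0,1,-0.5,-1.5,5,0,1,-0.5,-1.5,5,0,1,-0.5,-1,4,0,1,0,-0.7,3,0]'

```text
clock: 35.15
position: [0.52, -0.2367, 0.0536]
eef_rot: [171.2, -2.4, 87.7]
contact_force: [-3.8, 0.8, 7.7]
grip_width: 0.0431
```

Request:
send_rows --targets '[1,0,-0.8,3,0,1,0,-0.8,3,0,1,0,-0.8,3,0,1,0,-0.7,2,0,1,0,0,0,0]'

```text
clock: 35.57
position: [0.5186, -0.2364, 0.0429]
eef_rot: [171.1, -2.6, 87.7]
contact_force: [-2.9, 3.1, 5.1]
grip_width: 0.0427
```

Request:
send_rows --targets '[1,0,-0.8,3,0,1,0,-0.5,2,0,1,0,0,0,0,1,0,0,0,0,1,0,0,0,0]'

```text
clock: 35.98
position: [0.5186, -0.2363, 0.0394]
eef_rot: [170.9, -2.7, 87.7]
contact_force: [-2.6, 2.8, 3.9]
grip_width: 0.0428
```

Run:
```python
from h import *
st(); p,d,P=bar('w23'); held(P,p)
```

```text
{'clock': 35.983, 'position': [0.519, -0.236, 0.039], 'eef_rot': [170.888, -2.664, 87.657], 'contact_force': [-2.628, 2.828, 3.948], 'grip_width': 0.043, 'joint_positions': [-28.158, 19.331, -20.157, 43.428, 6.331, -25.21]}
plate n 25664 slope x,y deg [16.1 -0.5] rect [514.6, -238.4, 55.7, 76.5, 88.7] zc 0.0717 tcp [ 518.6 -236.4   39.3]
```

Press a bit more, then lift clear and locate the hole.

Request:
send_rows --targets '[1,0,-0.7,3,0,1,0,-0.7,2.5,0,1,0,0,0,0,1,0,0,0,0,1,0,0,0,0]'

```text
clock: 36.45
position: [0.5189, -0.2365, 0.0363]
eef_rot: [170.7, -2.6, 87.7]
contact_force: [-1.0, 2.9, 1.4]
grip_width: 0.0428
```

Request:
send_rows --targets '[1,0,0,-3,0,1,0,-3,-8,0,1,0,-4,-12,0,1,-5,0,-12,0,1,-5,0,-3,0]' --grip_force 40

```text
clock: 36.87
position: [0.5031, -0.2477, 0.0732]
eef_rot: [170.9, -2.6, 87.7]
contact_force: [0.5, -1.0, -0.9]
grip_width: 0.0426
```

Run:
```python
from h import *
st(); o,n=hole('w24'); q=screw(3)+.034*NN-o
plan([[q[0]-.01,-.262,.085,87.7,1],[*q,87.7,1]],9)
```

```text
{'clock': 36.867, 'position': [0.503, -0.248, 0.073], 'eef_rot': [170.881, -2.641, 87.652], 'contact_force': [0.541, -0.98, -0.892], 'grip_width': 0.043, 'joint_positions': [-30.059, 16.72, -18.293, 48.1, 6.544, -27.106]}
plane pitch 22.6 roll 0.5 hole y mid -0.2513 w 0.0212 x0 0.4986 x1 0.5326
hole top [ 0.5088 -0.2513  0.1108] mid [ 0.5111 -0.2513  0.1052] mid-TCP [ 8.  -3.6 32.1] tcp [ 0.5031 -0.2477  0.0732]
1,-4,6.5,-3.1,-0.01,1,-4,6.6,-3.2,-0,1,-4.1,6.5,-3.1,-0.01,1,-5.2,3,4,0,1,-5.2,2.9,4,0
1,-5.3,3,3.9,0,1,0,0,0,0,1,0,0,0,0,1,0,0,0,0,1,0,0,0,0
```

Request:
send_rows --targets '[1,-4,6.5,-3,0,1,-4,6.5,-3,0,1,-4,6,-2,0,1,-5,3,3,0,1,-5,3,3,0]'

```text
clock: 37.33
position: [0.5273, -0.274, 0.0797]
eef_rot: [170.8, -2.5, 87.5]
contact_force: [-0.7, -0.1, -1.7]
grip_width: 0.0425
```

Request:
send_rows --targets '[1,-4,2,3,0,1,0,0,0,0,1,0,0,0,0,1,0,0,0,0,1,0,0,0,0]'

```text
clock: 37.75
position: [0.5293, -0.2789, 0.0733]
eef_rot: [171.0, -2.7, 87.5]
contact_force: [0.1, -1.2, -1.3]
grip_width: 0.0428
```

Run:
```python
from h import *
st(); o,n=hole('w25'); resid(3,o*1e3,hs=(.017,)); resid(3,o*1e3,hs=(.009,),step=50)
```

```text
{'clock': 37.75, 'position': [0.529, -0.279, 0.073], 'eef_rot': [170.994, -2.654, 87.498], 'contact_force': [0.058, -1.208, -1.293], 'grip_width': 0.043, 'joint_positions': [-31.448, 20.194, -12.922, 50.245, 6.648, -28.35]}
plane pitch 22.0 roll 1.8 hole y mid -0.2815 w 0.0212 x0 0.5249 x1 0.5589
hole top [ 0.5351 -0.2815  0.1107] mid [ 0.5373 -0.2817  0.1051] mid-TCP [ 8.  -2.8 31.8] tcp [ 0.5293 -0.2789  0.0733]
hole rel. screw: up -1.6 left -0.4 out 33.8 mm
1,-0.1,1.5,3.9,-0.01,1,-0,1.6,3.9,-0.01,1,-0.1,1.5,4,-0.01,1,-0,1.6,3.9,-0.01,1,0,0,0,0
hole rel. screw: up -1.6 left -0.4 out 33.8 mm
1,-0.5,8.4,23.4,-0.04,1,0,0,0,0,1,0,0,0,0,1,0,0,0,0,1,0,0,0,0
```

Aligned; descend in two steps with a check in between.

Request:
send_rows --targets '[1,0,1.5,3.9,0,1,0,1.5,3.9,0,1,0,1.5,3.9,0,1,0,1,2.5,0,1,0,0,0,0]'

```text
clock: 38.22
position: [0.5376, -0.278, 0.0592]
eef_rot: [171.0, -2.6, 87.5]
contact_force: [0.3, 0.3, -1.6]
grip_width: 0.0428
```

Run:
```python
from h import *
st(); o=np.array([8,-3.0,31.9]); resid(3,o,hs=(.0075,),step=4)
```

```text
{'clock': 38.217, 'position': [0.538, -0.278, 0.059], 'eef_rot': [170.97, -2.647, 87.528], 'contact_force': [0.349, 0.266, -1.598], 'grip_width': 0.043, 'joint_positions': [-30.935, 21.47, -13.258, 48.552, 6.598, -27.866]}
hole rel. screw: up -0.0 left 0.5 out 17.6 mm
1,-0.3,0.9,3.2,-0.01,1,-0.3,1,3.2,-0.01,1,-0.3,0.9,3.3,-0.01,1,0,0,0,0,1,0,0,0,0
```

Request:
send_rows --targets '[1,-0.3,0.9,3.2,0,1,-0.3,0.9,3.2,0,1,0,0.7,2,0,1,0,0,0,0,1,0,0,0,0]' --grip_force 25

```text
clock: 38.63
position: [0.5418, -0.2782, 0.05]
eef_rot: [171.0, -2.7, 87.5]
contact_force: [0.8, -0.3, -0.9]
grip_width: 0.0429
```

Run:
```python
from h import *
st(); o=np.array([8,-3.0,31.9]); resid(3,o,hs=())
t=screw(3)+.0072*NN-.025*UP-o/1e3; plan([[*t,87.7,1]],5)
```

```text
{'clock': 38.633, 'position': [0.542, -0.278, 0.05], 'eef_rot': [171.002, -2.663, 87.546], 'contact_force': [0.835, -0.298, -0.923], 'grip_width': 0.043, 'joint_positions': [-30.735, 22.302, -13.46, 47.533, 6.575, -27.686]}
hole rel. screw: up -0.1 left 0.5 out 7.5 mm
1,-0.2,-4.8,1.4,-0.01,1,-0.2,-4.8,1.4,-0.01,1,-0.2,-4.7,1.4,-0,1,-0.3,-4.8,1.4,-0.01,1,-0.2,-4.7,1.5,-0
```

Request:
send_rows --targets '[1,-0.2,-4.5,1.4,0,1,-0.2,-4.5,1.4,0,1,-0.2,-4.5,1.4,0,1,-0.2,-2,0.6,0,1,0,0,0,0]'

```text
clock: 39.05
position: [0.5252, -0.278, 0.0422]
eef_rot: [171.0, -2.7, 87.5]
contact_force: [-0.0, 0.2, -1.0]
grip_width: 0.0429
```

Request:
send_rows --targets '[1,0,-3,1,0,1,0,-3,1,0,1,0,-1.5,0.5,0,1,0,0,0,0,1,0,0,0,0]'

```text
clock: 39.47
position: [0.5192, -0.278, 0.0394]
eef_rot: [170.8, -2.6, 87.6]
contact_force: [1.1, 0.1, -0.4]
grip_width: 0.0427
```

Run:
```python
from h import *
st(); o=np.array([8,-3.0,31.9]); resid(3,o,hs=())
```

```text
{'clock': 39.467, 'position': [0.519, -0.278, 0.039], 'eef_rot': [170.775, -2.615, 87.56], 'contact_force': [1.098, 0.055, -0.433], 'grip_width': 0.043, 'joint_positions': [-31.967, 21.135, -17.24, 44.842, 6.788, -28.913]}
hole rel. screw: up -25.0 left -0.2 out 7.4 mm
```

Request:
send_rows --targets '[-0.35,0,0,0,0,-0.35,0,0,0,0,-0.35,0,0,0,0,-0.35,0,0,-10,0,-0.35,0,0,-20,0]'

```text
clock: 39.88
position: [0.5119, -0.2778, 0.0667]
eef_rot: [171.1, -2.8, 87.6]
contact_force: [-0.3, -0.7, 0.6]
grip_width: 0.0579
```

Request:
send_rows --targets '[0.3,0,5,-25,0,0.3,5,15,-30,0,0.3,15,25,-30,0,0.3,20,30,-20,0,0.3,15,15,0,0]'

```text
clock: 40.3
position: [0.5842, -0.2329, 0.1975]
eef_rot: [171.2, -2.8, 87.2]
contact_force: [-0.4, -0.4, -0.9]
grip_width: 0.03
```

Run:
```python
from h import *
st(); hung('w26',3); hung('w26',1); plan([[.57,-.06,.215,86,.3],[.548,.100,.18,85.5,.3]],36)
```

```text
{'clock': 40.3, 'position': [0.584, -0.233, 0.198], 'eef_rot': [171.168, -2.758, 87.151], 'contact_force': [-0.401, -0.402, -0.935], 'grip_width': 0.03, 'joint_positions': [-24.786, 18.343, 3.479, 67.938, 5.823, -21.358]}
board n med -1.9836483886176652
head 1 347 [26.2 80.  17.5] [26.3 79.5 17.4] [13.4 14.2  4. ]
head 2 342 [25.9 -0.1 17.7] [26.1 -0.1 17.5] [13.2 13.3  4.3]
head 3 355 [ 25.9 -79.6  17.5] [ 26.1 -79.5  17.4] [13.3 13.6  3.8]
hung 3 6547 rect [-30.0, 2.6, 44.3, 88.0, 89.4] expected centre -31,0; slopes rad [-0.001  0.001] top 10.4
board n med -1.2383947263358444
head 1 356 [21.8 76.9 17.9] [21.9 76.4 18.1] [13.4 14.   4.7]
head 2 350 [21.5 -3.  17.7] [21.8 -3.  18.1] [13.5 13.5  4.4]
head 3 366 [ 21.4 -82.5  18.1] [ 21.6 -82.6  18.2] [13.7 13.5  4.3]
hung 1 6986 rect [-34.4, -0.2, 45.3, 88.4, 89.4] expected centre -31,0; slopes rad [-0.005 -0.001] top 11.2
0.3,34.3,-3.9,-3.1,0.05,0.3,34.2,-4.1,-3,0.05,0.3,34.2,-4.2,-3.1,0.05,0.3,34.2,-4.4,-3,0.06,0.3,34.3,-4.5,-3.1,0.05
0.3,31.2,-7.8,7.6,0.02,0.3,31.2,-7.9,7.6,0.02,0.3,31.2,-7.9,7.6,0.02,0.3,31.1,-8,7.5,0.02,0.3,31.2,-8.1,7.6,0.02
```

View pics/w26.png

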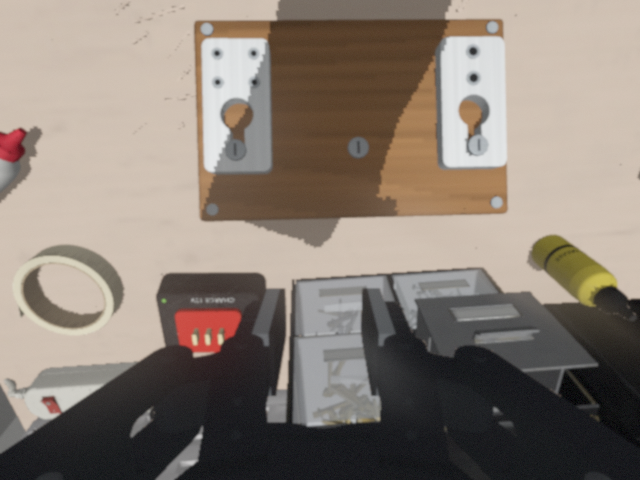

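Request:
send_rows --targets '[0.3,33,-4,-3,0,0.3,34,-4,-3,0,0.3,34,-4,-3,0,0.3,34,-4,-3,0.1,0.3,34,-4,-3,0.1]'

```text
clock: 40.82
position: [0.5662, -0.0635, 0.2128]
eef_rot: [171.7, -2.9, 85.9]
contact_force: [0.8, -0.4, 0.0]
grip_width: 0.0302
```

Request:
send_rows --targets '[0.3,31,-8,5,0.1,0.3,31,-8,5,0,0.3,28,-8,5,0,0.3,22,-6,5,0,0.3,12,-3,3,0]'

```text
clock: 41.23
position: [0.5409, 0.0696, 0.1921]
eef_rot: [171.8, -2.9, 85.4]
contact_force: [-0.3, -0.5, 0.3]
grip_width: 0.0297
```

Run:
```python
from h import *
st(); p,d,P=bar('w27')
m=(P[...,2]>.138)&(P[...,2]<.165)&(P[...,0]<.572)&(P[...,0]>.51)&(P[...,1]<.13)&(P[...,1]>.07); q=P[m]; print(len(q),np.round([q.min(0),np.median(q,0),q.max(0)],4).tolist(),np.round(T(39,-108,150)[:3],4))
plan([[.551,.101,.112,85.5,.3]],13)
```

```text
{'clock': 41.233, 'position': [0.541, 0.07, 0.192], 'eef_rot': [171.796, -2.905, 85.351], 'contact_force': [-0.319, -0.542, 0.275], 'grip_width': 0.03, 'joint_positions': [6.585, 9.262, -9.607, 62.517, 1.227, 11.535]}
1437 [[0.529, 0.0938, 0.1441], [0.5468, 0.1006, 0.1532], [0.5715, 0.1083, 0.1558]] [0.5531 0.1005 0.15  ]
0.3,3.9,-0.5,11.6,-0,0.3,3.9,-0.5,11.6,-0,0.3,3.8,-0.5,11.7,-0,0.3,3.9,-0.5,11.6,-0.01,0.3,3.8,-0.5,11.7,-0
0.3,3.9,-0.5,11.6,-0.01,0.3,3.8,-0.5,11.7,-0,0.3,0,0,0,0,0.3,0,0,0,0,0.3,0,0,0,0
```

Request:
send_rows --targets '[0.3,11,-1,5,0,0.3,11,-1,6,0,0.3,6,-0.5,12,0,0.3,1,-1,14,0,0.3,1,-1,14,0]'

```text
clock: 41.7
position: [0.5448, 0.1028, 0.1425]
eef_rot: [171.7, -2.9, 85.5]
contact_force: [0.5, 0.0, 0.6]
grip_width: 0.0298
```

Run:
```python
from h import *
st(); plan([[.551,.1015,.113,85.5,.3]],11)
```

```text
{'clock': 41.7, 'position': [0.545, 0.103, 0.142], 'eef_rot': [171.734, -2.87, 85.457], 'contact_force': [0.536, 0.045, 0.597], 'grip_width': 0.03, 'joint_positions': [10.307, 11.656, -14.132, 55.488, 0.633, 15.106]}
0.3,-0.8,0.7,10,-0,0.3,-0.7,0.6,10,-0,0.3,-0.8,0.7,10,-0.01,0.3,0,0,0,0,0.3,0,0,0,0
```

Request:
send_rows --targets '[0.3,-1,0.7,10,0,0.3,-1,0.7,9,0,0.3,0,0.5,7,0,0.3,0,0,0,0,0.3,0,0,0,0]'

```text
clock: 42.12
position: [0.548, 0.0991, 0.1115]
eef_rot: [172.1, -2.7, 85.3]
contact_force: [0.1, -0.2, -0.2]
grip_width: 0.0298
```

Request:
send_rows --targets '[1,0,0,0,0,1,0,0,0,0,1,0,0,0,0,1,0,0,0,0,1,0,0,0,0]' --grip_force 40

```text
clock: 42.53
position: [0.5482, 0.0987, 0.1121]
eef_rot: [172.1, -2.7, 85.3]
contact_force: [1.6, -0.1, -4.9]
grip_width: 0.0105
```

Run:
```python
from h import *
p=np.array(robot.sense()['position']); sarc(0.02,15,p-np.array(T(39,-107.9,149.5)[:3]))
```

```text
off [-0.005, -0.0019, -0.0374] phi 1.7003419765972163 r 54.96053129291965 w 0.01052574583732959 [ 1.6 -0.1 -4.9] [172.1  -2.7  85.3]
1,-6.1,0.1,-0.8,-0,1,-6.2,-0,-0,-0,1,-6.1,-0.2,0.6,-0,1,-6,-0.2,1.3,-0,1,-5.8,-0.3,1.9,-0
1,-5.6,-0.4,2.6,-0,1,-5.3,-0.4,3.2,-0,1,-4.8,-0.6,3.8,-0,1,-4.4,-0.6,4.2,-0,1,-3.9,-0.7,4.7,-0
1,-3.3,-0.7,5.2,-0,1,-2.8,-0.8,5.4,-0,1,-2.1,-0.8,5.8,-0,1,-1.4,-0.8,5.9,-0,1,-0.8,-0.8,6.1,-0
```

Request:
send_rows --targets '[1,-6,0,-1,0,1,-6,0,0,0,1,-6,0,0.7,0,1,-6,0,1.3,0,1,-5.5,-0.3,2,0]'

```text
clock: 42.95
position: [0.5458, 0.0714, 0.109]
eef_rot: [172.1, -3.1, 85.6]
contact_force: [0.7, 6.4, -2.3]
grip_width: 0.0105
```

Request:
send_rows --targets '[1,-5.3,-0.4,2.6,0,1,-5,-0.4,3.2,0,1,-4.7,-0.6,3.8,0,1,-4,-0.6,4,0,1,-3.5,-0.6,4.5,0]'

```text
clock: 43.37
position: [0.544, 0.0489, 0.0911]
eef_rot: [171.9, -3.4, 85.6]
contact_force: [-0.0, 6.9, 2.0]
grip_width: 0.0103
```

Run:
```python
from h import *
sarc(0.0,5,[-0.005, -0.0019, -0.0374])
```

```text
off [-0.005, -0.0019, -0.0374] phi 0.6622720940338895 r 54.43994880381548 w 0.010264980609299946 [-0.   6.9  2. ] [171.9  -3.4  85.6]
1,-4.9,-1,5.3,-0,1,-3.6,-0.9,6.2,-0,1,-2.8,-1,6.7,-0,1,-1.8,-1,7,-0,1,-1,-1,7.1,-0
```

Request:
send_rows --targets '[1,-5,-1,5,0,1,-3.5,-1,6,0,1,-2.5,-1,6.5,0,1,-1.5,-1,6.5,0,1,-1,-1,5,0]'

```text
clock: 43.78
position: [0.5444, 0.0411, 0.0633]
eef_rot: [171.5, -4.3, 85.9]
contact_force: [-11.7, 8.5, 46.2]
grip_width: 0.0099
```

Request:
send_rows --targets '[0.3,0,0,0,0,0.3,0,0,0,0,0.3,0,0,-5,0,0.3,0,0,-20,0,0.3,0,0,-30,0]'

```text
clock: 44.2
position: [0.5335, 0.034, 0.1151]
eef_rot: [171.8, -4.0, 85.7]
contact_force: [0.1, -0.2, -0.1]
grip_width: 0.0294
```

Run:
```python
from h import *
st(); plan([[.54,.05,.17,75,.3],[.50,.15,.29,30,.3],[.57,.247,.29,-5,.3]],30)
for c in ('side','scene'):
    p,d=eyes.camera(c); Q=cloud(c,d); 
    m=(Q[...,0]>.50)&(Q[...,0]<.62)&(Q[...,1]>.0)&(Q[...,1]<.115)&(Q[...,2]>.085)&(Q[...,2]<.16); k=Q[m]; print(c,'stay pts',np.round(np.percentile(k,[2,50,98],axis=0),3).tolist(),'pin?',((k[:,1]<.06)&(k[:,2]<.11)).sum(),'old pin',((k[:,1]>.09)&(k[:,2]>.143)&(k[:,0]<.57)).sum())
```

```text
{'clock': 44.2, 'position': [0.534, 0.034, 0.115], 'eef_rot': [171.836, -3.993, 85.739], 'contact_force': [0.111, -0.163, -0.104], 'grip_width': 0.029, 'joint_positions': [1.75, 11.095, -19.258, 51.098, 3.077, 6.526]}
0.3,6.7,4.3,-17.5,0.72,0.3,7,3.8,-17.4,0.71,0.3,7.2,3.4,-17.5,0.72,0.3,10.8,-5.5,-13.2,1,0.3,10.3,-6.5,-13.2,1
0.3,9.7,-7.3,-13.2,1,0.3,9,-8.1,-13.2,1,0.3,8.3,-8.9,-13.1,1,0.3,7.5,-9.6,-13.2,1,0.3,6.6,-10.2,-13.1,1
0.3,5.6,-10.7,-13.2,1,0.3,4.7,-11.2,-13.1,1,0.3,15.4,-7.1,2.3,1,0.3,14.7,-8.4,2.3,1,0.3,13.9,-9.7,2.3,1
0.3,13,-10.9,2.2,1,0.3,12,-11.9,2.3,1,0.3,10.9,-12.9,2.2,1,0.3,9.8,-13.9,2.3,1,0.3,0,0,0,0
side stay pts [[0.516, 0.003, 0.089], [0.569, 0.041, 0.103], [0.6, 0.091, 0.159]] pin? 133 old pin 0
scene stay pts [[0.52, 0.015, 0.088], [0.573, 0.064, 0.101], [0.6, 0.1, 0.159]] pin? 113 old pin 0
```

Request:
send_rows --targets '[0.3,7,4,-18,0.7,0.3,7,4,-18,0.7,0.3,7,3,-18,0.7,0.3,11,-5,-14,1,0.3,10,-6,-14,1]'

```text
clock: 44.72
position: [0.5324, 0.0683, 0.2063]
eef_rot: [173.4, -6.6, 64.4]
contact_force: [0.8, -0.6, -0.7]
grip_width: 0.0301
```

Request:
send_rows --targets '[0.3,10,-7,-14,1,0.3,9,-8,-14,1,0.3,8,-9,-13,1,0.3,7,-10,-13,1,0.3,7,-10,-13,1]'

```text
clock: 45.13
position: [0.5102, 0.1237, 0.2768]
eef_rot: [176.8, -8.7, 37.8]
contact_force: [0.6, -1.3, -0.4]
grip_width: 0.0296
```

Request:
send_rows --targets '[0.3,6,-11,-13,1,0.3,5,-11,-10,1,0.3,15,-7,2,1,0.3,15,-8,2,1,0.3,14,-10,2,1]'

```text
clock: 45.55
position: [0.5349, 0.1868, 0.3066]
eef_rot: [-179.2, -9.6, 11.1]
contact_force: [0.3, -0.2, 0.5]
grip_width: 0.0297
```

Request:
send_rows --targets '[0.3,13,-11,2,1,0.3,12,-12,2,1,0.3,11,-13,2,0.8,0.3,0,0,0,0,0.3,0,0,0,0]'

```text
clock: 45.97
position: [0.5712, 0.2284, 0.306]
eef_rot: [-176.9, -9.1, -4.1]
contact_force: [0.6, 0.4, -0.2]
grip_width: 0.0298
```

Run:
```python
from h import *
st()
for c in ('wrist','scene','side'):
    p,d=eyes.camera(c); Q=cloud(c,d); g=cv2.cvtColor(p,cv2.COLOR_BGR2GRAY)
    m=(Q[...,0]>.55)&(Q[...,0]<.68)&(Q[...,1]>.19)&(Q[...,1]<.30)&(Q[...,2]>.21)&(Q[...,2]<.245)&(d>0); k=Q[m]
    if len(k): print(c,len(k),np.round(np.percentile(k,[1,50,99],axis=0),4).tolist())
    k2=k[abs(k[:,1]-.245)<.02]
    if len(k2): print('  mid',len(k2),np.round(np.percentile(k2,[2,50,98],axis=0),4).tolist())
print(T(97,42.5,228)); plan([[.6,.247,.27,-5,.3],[.62,.247,.21,-5,.3]],20)
```

```text
{'clock': 45.967, 'position': [0.571, 0.228, 0.306], 'eef_rot': [-176.93, -9.146, -4.099], 'contact_force': [0.552, 0.406, -0.181], 'grip_width': 0.03, 'joint_positions': [22.509, 14.239, 13.263, 79.472, -1.33, 116.251]}
wrist 3234 [[0.612, 0.1936, 0.2124], [0.6207, 0.2499, 0.2329], [0.6303, 0.2983, 0.2351]]
  mid 1144 [[0.615, 0.2259, 0.2272], [0.6203, 0.2455, 0.233], [0.6274, 0.2642, 0.2349]]
scene 363 [[0.6111, 0.1933, 0.2113], [0.6187, 0.2483, 0.2291], [0.6263, 0.2992, 0.2345]]
  mid 112 [[0.6138, 0.2262, 0.2235], [0.6184, 0.2457, 0.2302], [0.6239, 0.2643, 0.2343]]
side 63 [[0.6102, 0.1902, 0.2116], [0.6176, 0.1975, 0.233], [0.6283, 0.2978, 0.2371]]
  mid 11 [[0.6158, 0.2261, 0.2345], [0.6198, 0.2405, 0.2359], [0.6246, 0.2614, 0.237]]
[np.float64(0.6240350047816748), np.float64(0.24538416762237633), 0.228, -5.0, 0]
0.3,7.2,-6.3,13.8,0.06,0.3,7.2,-6.4,13.8,0.06,0.3,7.2,-6.4,13.8,0.06,0.3,2.5,0.4,15.6,-0,0.3,2.6,0.5,15.6,-0
0.3,2.5,0.4,15.6,-0,0.3,2.6,0.5,15.6,-0,0.3,0,0,0,0,0.3,0,0,0,0,0.3,0,0,0,0
```

Request:
send_rows --targets '[0.3,7,-3.5,16,0,0.3,7,-3.5,16,0,0.3,7,-3.5,16,0,0.3,7,-3.5,14,0,0.3,4,-2,7,0]'

```text
clock: 46.53
position: [0.6149, 0.2416, 0.2471]
eef_rot: [-176.8, -9.5, -4.0]
contact_force: [-0.7, -0.2, -0.3]
grip_width: 0.0297
```

Run:
```python
from h import *
s=st(); M=R.from_euler('xyz',s['eef_rot'],degrees=True).as_matrix(); z=M[:,2]
t=np.array([.620,.2455,.2285])+.041*z; q=np.array(s['position']); e=q-.041*z-np.array([.620,.2455,.2285]); print('axial',e@z,'lat x',e@M[:,0],'t',t)
plan([[*t,-5,.3]],13)
```

```text
{'clock': 46.533, 'position': [0.615, 0.242, 0.247], 'eef_rot': [-176.829, -9.545, -4.021], 'contact_force': [-0.674, -0.187, -0.286], 'grip_width': 0.03, 'joint_positions': [22.118, 18.697, 10.962, 72.3, -1.335, 115.758]}
axial -0.06035512339654321 lat x -0.0016855574621390257 t [0.6269308  0.24728606 0.18812954]
0.3,0.3,-0.6,12.1,0.04,0.3,0.3,-0.6,12.1,0.04,0.3,0.4,-0.7,12.1,0.04,0.3,0.3,-0.6,12,0.04,0.3,0.4,-0.7,12.1,0.04
```

Go in along the tool axis, close, and plan the arc down.

Request:
send_rows --targets '[0.3,0.3,-0.5,12,0,0.3,0.3,-0.5,12,0,0.3,0.3,-0.5,12,0,0.3,0.3,-0.5,12,0,0.3,0,0,8,0]'

```text
clock: 46.95
position: [0.6272, 0.2447, 0.1909]
eef_rot: [-176.8, -9.6, -4.0]
contact_force: [-0.8, -0.2, 0.6]
grip_width: 0.0299
```

Request:
send_rows --targets '[0.3,0,0,0,0,1,0,0,0,0,1,0,0,0,0,1,0,0,0,0,1,0,0,0,0]' --grip_force 40

```text
clock: 47.37
position: [0.6258, 0.2438, 0.1896]
eef_rot: [-176.9, -9.4, -4.0]
contact_force: [0.2, 1.3, -5.1]
grip_width: 0.0106
```

Run:
```python
from h import *
import h
s=st(); h.OFF=np.array(s['position'])-np.array([.620,.2455,.2285]); print(h.OFF.tolist())
open('off.txt','w').write(' '.join(map(str,h.OFF))); arc(0.0,20)
```

```text
{'clock': 47.367, 'position': [0.626, 0.244, 0.19], 'eef_rot': [-176.912, -9.431, -3.983], 'contact_force': [0.228, 1.279, -5.117], 'grip_width': 0.011, 'joint_positions': [21.934, 20.719, 5.616, 65.065, -1.321, 115.548]}
[0.005834988140539843, -0.0016912249900800091, -0.038939486928422196]
theta 1.6684155923912203 r 184.37781871753327 width 0.010607944288667081 F [ 0.2  1.3 -5.1] rot [-176.9   -9.4   -4. ]
1,-14.9,-0.7,-3.9,-0,1,-15.3,-0.4,-2.1,-0,1,-15.4,-0.3,-0.8,-0,1,-15.4,-0.3,0.4,-0,1,-15.3,-0.1,1.8,-0
1,-15.1,-0.1,3,-0,1,-14.9,-0,4.3,-0,1,-14.4,0,5.5,-0,1,-13.9,0.1,6.6,-0,1,-13.3,0.3,7.8,-0
1,-12.6,0.2,8.9,-0,1,-11.8,0.4,9.9,-0,1,-11,0.4,10.9,-0,1,-10,0.5,11.7,-0,1,-9,0.6,12.5,-0
1,-8,0.6,13.2,-0,1,-6.8,0.6,13.9,-0,1,-5.6,0.8,14.3,-0,1,-4.4,0.7,14.8,-0,1,-3.2,0.8,15.1,-0
```

Request:
send_rows --targets '[1,-14,0,-3.5,0,1,-14.5,0,-2,0,1,-14.5,0,-0.7,0,1,-14.5,0,0.5,0,1,-14.5,0,1.8,0]'

```text
clock: 47.78
position: [0.5587, 0.2502, 0.1854]
eef_rot: [-176.6, -10.1, -4.2]
contact_force: [-0.0, -0.2, 3.9]
grip_width: 0.0102
```

Request:
send_rows --targets '[1,-14,0,3,0,1,-14,0,4,0,1,-13.5,0,5,0,1,-13,0,6.3,0,1,-12,0,7,0]'

```text
clock: 48.2
position: [0.5004, 0.2556, 0.1567]
eef_rot: [-176.4, -11.1, -4.4]
contact_force: [-2.2, -4.4, 4.6]
grip_width: 0.0106
```

Run:
```python
from h import *
import h
h.OFF=np.array(list(map(float,open('off.txt').read().split()))); arc(0.0,10)
```

```text
theta 0.9487015139420126 r 185.32302910081268 width 0.010575565656231158 F [-2.2 -4.4  4.6] rot [-176.4  -11.1   -4.4]
1,-15.5,1,8.3,-0,1,-14.7,0.4,9.5,-0,1,-13.8,0.6,10.8,-0,1,-12.7,0.6,12,-0,1,-11.5,0.8,13.3,-0
1,-10.3,0.8,14.2,-0,1,-8.8,0.9,15.2,-0,1,-7.3,0.9,15.9,-0,1,-5.8,1,16.5,-0,1,-4.2,1.1,17,-0
```

Request:
send_rows --targets '[1,-14,0.5,8,0,1,-13.5,0.5,9,0,1,-13,0.5,10,0,1,-12,0.5,11,0,1,-11,0.5,12,0]'

```text
clock: 48.62
position: [0.4509, 0.2604, 0.101]
eef_rot: [-176.2, -12.0, -4.6]
contact_force: [1.3, -3.3, 0.2]
grip_width: 0.0107
```

Run:
```python
from h import *
import h
h.OFF=np.array(list(map(float,open('off.txt').read().split()))); arc(-0.02,6)
```

```text
theta 0.5414381344422643 r 184.12622606870445 width 0.010731944266884664 F [ 1.3 -3.3  0.2] rot [-176.2  -12.    -4.6]
1,-11.9,1.8,12.5,-0,1,-9.9,0.9,14.1,-0,1,-8.5,0.9,15,-0,1,-7.2,1,15.8,-0,1,-5.6,1.1,16.3,-0
1,-4,1.1,16.8,-0,1,0,0,0,0,1,0,0,0,0,1,0,0,0,0,1,0,0,0,0
```

Request:
send_rows --targets '[1,-11,1,12,0,1,-9,1,13.5,0,1,-8,1,14,0,1,-6.5,1,14,0,1,-5,1,14,0]'

```text
clock: 49.03
position: [0.4272, 0.2627, 0.0293]
eef_rot: [-176.0, -12.6, -4.6]
contact_force: [-0.7, -0.2, 1.0]
grip_width: 0.0106
```

Run:
```python
from h import *
import h
h.OFF=np.array(list(map(float,open('off.txt').read().split()))); arc(-0.01,2)
```

```text
theta 0.1272172043121901 r 183.048147808793 width 0.010633811623142609 F [-0.7 -0.2  1. ] rot [-176.   -12.6   -4.6]
1,-5.7,2.1,11.3,-0,1,-3.1,0.8,12.3,-0,1,0,0,0,0,1,0,0,0,0,1,0,0,0,0
```

Request:
send_rows --targets '[1,-4.5,1,10,0,1,-2.5,0.5,9,0,1,0,0,2,0,1,0,0,0,0,1,0,0,0,0]'

```text
clock: 49.45
position: [0.426, 0.2629, 0.0077]
eef_rot: [-176.0, -12.8, -4.6]
contact_force: [-1.8, -1.3, -0.0]
grip_width: 0.0103
```

Request:
send_rows --targets '[0.3,0,0,0,0,0.3,0,0,0,0,0.3,0,0,0,0,0.3,0,0,-10,0,0.3,0,0,-25,0]'

```text
clock: 49.87
position: [0.4193, 0.2615, 0.0424]
eef_rot: [-175.9, -12.9, -4.7]
contact_force: [0.3, -0.7, -0.3]
grip_width: 0.0301
```

Request:
send_rows --targets '[0.3,0,0,-30,0,0.3,0,0,-35,0,0.3,0,0,-30,0,0.3,0,0,0,0,0.3,0,0,0,0]'

```text
clock: 50.28
position: [0.3987, 0.2576, 0.1452]
eef_rot: [-175.6, -13.2, -4.7]
contact_force: [0.8, -0.2, -0.5]
grip_width: 0.0299
```

Run:
```python
from h import *
st()
for c in ('scene','side'):
    p,d=eyes.camera(c); Q=cloud(c,d); 
    if c=='scene': cv2.imwrite('pics/end.png',cv2.resize(p[190:430,120:440],(800,600)))
    k=Q[(Q[...,0]>.40)&(Q[...,0]<.426)&(Q[...,1]>.22)&(Q[...,1]<.30)&(Q[...,2]>.03)&(Q[...,2]<.08)]; print(c,'handle z max',np.percentile(k[:,2],[50,98]) if len(k) else None)
    k=Q[(Q[...,0]>.47)&(Q[...,0]<.58)&(Q[...,1]>.14)&(Q[...,1]<.36)]; print('panel z',np.percentile(k[:,2],[10,50,90]))
    k=Q[(Q[...,0]>.50)&(Q[...,0]<.57)&(Q[...,1]>.02)&(Q[...,1]<.12)&(Q[...,2]>.085)&(Q[...,2]<.16)]; print('stay pin',np.median(k,0) if len(k) else None)
    k=Q[(Q[...,0]>.65)&(Q[...,0]<.71)&(Q[...,1]>-.03)&(Q[...,1]<.04)&(Q[...,2]>.1)&(Q[...,2]<.13)]; print('bottle top pts',len(k))
    for j in (1,3):
        t=np.stack([(Q-screw(j))@UP,(Q-screw(j))@LF,(Q-screw(j))@NN],-1)*1000; k=t[(abs(t[...,2]-12)<3)&(abs(t[...,1])<35)&(t[...,0]<25)&(t[...,0]>-90)]
        if len(k)>30: print('hung',j,len(k),np.round(cv2.minAreaRect(k[:,:2].astype(np.float32))[0],1))
```

```text
{'clock': 50.283, 'position': [0.399, 0.258, 0.145], 'eef_rot': [-175.58, -13.24, -4.734], 'contact_force': [0.811, -0.233, -0.547], 'grip_width': 0.03, 'joint_positions': [36.567, 0.894, -27.548, 48.65, -5.326, 130.185]}
scene handle z max [0.04755765 0.05109527]
panel z [-0.4666106   0.04587968  0.0471878 ]
stay pin [0.54206301 0.04331778 0.09747884]
bottle top pts 0
hung 1 341 [-30.6   3.1]
hung 3 219 [-26.  -14.9]
side handle z max [0.05150763 0.05364016]
panel z [0.00733844 0.04809018 0.04959488]
stay pin [0.54863088 0.03582498 0.09839839]
bottle top pts 11
hung 1 414 [-31.2   0.4]
hung 3 511 [-26.4 -16.6]
```

View pics/end.png

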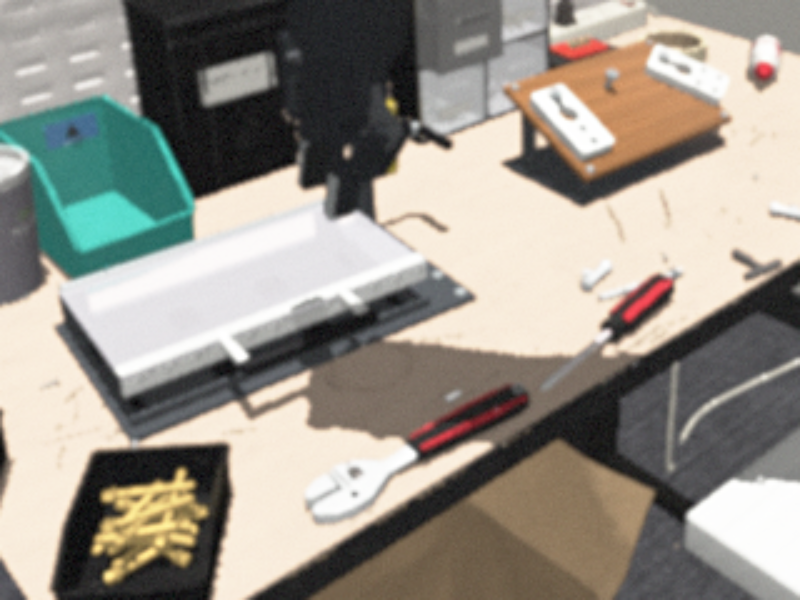

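Request:
send_rows --targets '[1,8,30,-8,0,1,8,30,-8,0,1,8,30,-8,0,1,8,30,-8,0,1,8,30,-8,0]'

```text
clock: 50.8
position: [0.4167, 0.1019, 0.1746]
eef_rot: [-175.8, -12.7, -4.1]
contact_force: [1.2, -0.6, -0.4]
grip_width: -0.0001
```

Request:
send_rows --targets '[1,8,30,-7,0,1,8,30,-7,0,1,8,30,-7,0,1,8,30,-7,0,1,8,30,-7,0]'

```text
clock: 51.22
position: [0.4374, -0.0602, 0.202]
eef_rot: [-175.8, -12.2, -4.0]
contact_force: [1.0, 0.4, -0.1]
grip_width: -0.0001
```

Request:
send_rows --targets '[1,8,29,2,0,1,8,29,2,0,1,8,29,2,0,1,8,29,2,0,1,8,29,2,0]'

```text
clock: 51.63
position: [0.4696, -0.2163, 0.1848]
eef_rot: [-175.7, -11.9, -4.2]
contact_force: [0.6, 0.5, 0.4]
grip_width: -0.0002
```

Request:
send_rows --targets '[1,8,29,2,0,1,8,29,2,0,1,8,29,2,0,1,5,20,2,0,1,0,0,0,0]'

```text
clock: 52.05
position: [0.4921, -0.3356, 0.1635]
eef_rot: [-175.4, -11.4, -4.6]
contact_force: [-1.3, -0.1, -0.5]
grip_width: 0.0002
```

```bash
cat >> h.py <<'E'
def plate3():
    for c in ('wrist','side','scene'):
        p,d=eyes.camera(c); Q=cloud(c,d); g=cv2.cvtColor(p,cv2.COLOR_BGR2HSV)[...,1]
        t=np.stack([(Q-screw(3))@UP,(Q-screw(3))@LF,(Q-screw(3))@NN],-1)*1000
        m=(abs(t[...,2]-12)<4)&(abs(t[...,1])<75)&(t[...,0]<30)&(t[...,0]>-95)&(g<70)&(d>0)
        n,l,s,cc=cv2.connectedComponentsWithStats(m.astype(np.uint8))
        if n<2: print(c,'none'); continue
        k=t[l==1+np.argmax(s[1:,4])]; r=cv2.minAreaRect(k[:,:2].astype(np.float32)); A=np.c_[k[:,:2],np.ones(len(k))]; print(c,len(k),'centre/size/angle',np.round([*r[0],*r[1],r[2]],1),'slopes',np.round(np.linalg.lstsq(A,k[:,2],rcond=None)[0][:2],3),'corners',np.round(cv2.boxPoints(r)).astype(int).tolist())
E
python3 - <<'E'
from h import *
s=st(); plate3()
z=R.from_euler('xyz',s['eef_rot'],degrees=True).as_matrix()[:,2]
def tip(up,left,out): return list(screw(3)+(up*UP+left*LF+out*NN)/1e3+.0235*z)
yw=s['eef_rot'][2]
plan([[*tip(-45,-80,60),yw,1,25],[*tip(-45,-80,7),yw,1,14],[*tip(-45,-32,7),yw,1,7],[*tip(-45,-36,7),yw,1,7],[*tip(-45,-36,70),yw,1,20]])
E
```

```text
{'clock': 52.05, 'position': [0.492, -0.336, 0.163], 'eef_rot': [-175.378, -11.366, -4.601], 'contact_force': [-1.296, -0.051, -0.457], 'grip_width': 0.0, 'joint_positions': [-39.994, 16.334, -4.955, 62.088, 10.338, 54.747]}
wrist 7260 centre/size/angle [-26.6 -16.2  88.1  44.1  31.3] slopes [-0.003 -0.001] corners [[-76, -20], [-53, -58], [22, -12], [0, 26]]
side 745 centre/size/angle [-26.  -16.9  88.9  47.1  31.9] slopes [-0.022  0.029] corners [[-76, -20], [-51, -60], [24, -13], [-1, 27]]
scene 288 centre/size/angle [-26.2 -15.5  87.2  49.9  30.4] slopes [-0.001 -0.006] corners [[-76, -16], [-51, -59], [24, -15], [-1, 28]]
1,-3.9,8.1,18.3,0,1,-3.9,8.1,18.3,0.01,1,-3.9,8.1,18.3,0,1,-3.9,8.1,18.2,0.01,1,3.1,0.8,12.9,-0
1,3.1,0.8,12.8,-0,1,3.1,0.8,12.9,-0,1,3.2,0.9,12.8,-0,1,-0.3,-6.8,0.5,-0,1,-0.3,-6.8,0.5,-0
1,-0.3,-6.8,0.5,-0,1,-0.3,-6.9,0.5,-0,1,-0.3,-6.8,0.5,-0,1,-0.3,-6.9,0.5,-0,1,-0.3,-6.8,0.6,-0
1,0.2,3.9,-0.3,-0,1,-3.7,-1,-15.3,-0,1,-3.7,-0.9,-15.3,-0,1,-3.7,-1,-15.3,-0,1,-3.8,-0.9,-15.2,-0
```

Run:
```python
from h import *
p,d=eyes.camera('wrist'); cv2.imwrite('pics/w30.png',p)
```

```text
(no output)
```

View pics/w30.png

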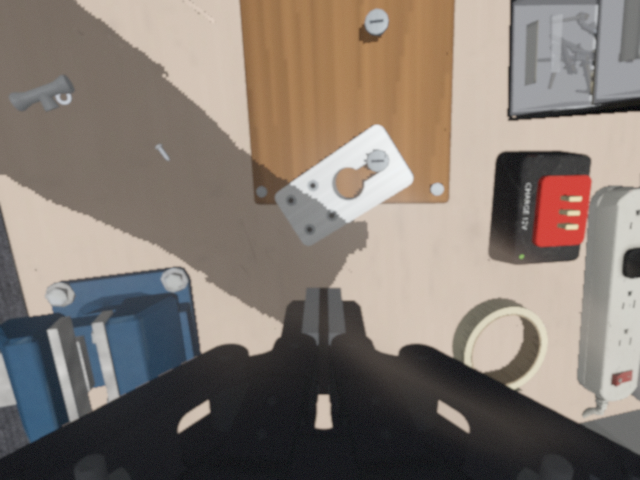

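Request:
send_rows --targets '[1,-4,8,18,0,1,-4,8,18,0,1,-4,8,18,0,1,-3,7,16,0,1,2.5,0.5,10,0]'

```text
clock: 52.67
position: [0.4953, -0.352, 0.0844]
eef_rot: [-175.6, -11.8, -4.0]
contact_force: [-0.1, 0.7, 0.4]
grip_width: -0.0
```

Request:
send_rows --targets '[1,2.5,0.5,10,0,1,2.5,0.5,10,0,1,1,0,3,0,1,0,0,0,0,1,0,0,0,0]'

```text
clock: 53.08
position: [0.5083, -0.3477, 0.0615]
eef_rot: [-175.5, -11.8, -3.8]
contact_force: [-0.5, -0.9, 1.0]
grip_width: 0.0001
```

Run:
```python
from h import *
s=st(); z=R.from_euler('xyz',s['eef_rot'],degrees=True).as_matrix()[:,2]; yw=s['eef_rot'][2]
q=np.array(s['position'])-.0235*z-screw(3); print('tip up/left/out',np.round([q@UP*1e3,q@LF*1e3,q@NN*1e3],1))
def tip(up,left,out): return list(screw(3)+(up*UP+left*LF+out*NN)/1e3+.0235*z)
plan([[*tip(-45,-70,7),yw,1,7],[*tip(-45,-32,7),yw,1,7]]); print(); plan([[*tip(-45,-32,7),yw,1,50]])
```

```text
{'clock': 53.083, 'position': [0.508, -0.348, 0.062], 'eef_rot': [-175.497, -11.76, -3.817], 'contact_force': [-0.49, -0.935, 1.005], 'grip_width': 0.0, 'joint_positions': [-40.015, 22.234, -12.224, 48.671, 10.565, 53.974]}
tip up/left/out [-38.8 -69.2  28.3]
1,-0.3,0.6,5.5,-0,1,-0.3,0.6,5.5,-0,1,-0.3,0.6,5.5,-0,1,-0.3,0.6,5.6,-0,1,-0.2,-6.3,0.5,-0
1,-0.2,-6.3,0.4,-0,1,-0.2,-6.3,0.5,-0,1,-0.2,-6.3,0.4,-0,1,-0.1,-6.3,0.5,-0,1,-0.2,-6.4,0.4,-0

1,-2.3,-35.5,24.8,-0,1,0,0,0,0,1,0,0,0,0,1,0,0,0,0,1,0,0,0,0
```

Request:
send_rows --targets '[1,-0.3,3,5.2,0,1,-0.3,3,5.2,0,1,-0.3,2.5,5.2,0,1,-0.3,1,5,0,1,0,0,0,0]'

```text
clock: 53.5
position: [0.5123, -0.3574, 0.0407]
eef_rot: [-175.6, -11.9, -3.8]
contact_force: [0.5, 0.1, -0.8]
grip_width: -0.0001
```

Request:
send_rows --targets '[1,-0.2,-6.3,0.4,0,1,-0.2,-6.3,0.4,0,1,-0.2,-6.3,0.4,0,1,-0.2,-6.3,0.4,0,1,0,0,0,0]'

```text
clock: 53.92
position: [0.5125, -0.3299, 0.0404]
eef_rot: [-175.6, -11.9, -3.9]
contact_force: [-0.5, -1.2, -1.0]
grip_width: 0.0001
```

Run:
```python
from h import *
s=st(); z=R.from_euler('xyz',s['eef_rot'],degrees=True).as_matrix()[:,2]
q=np.array(s['position'])-.0235*z-screw(3); print('tip up/left/out',np.round([q@UP*1e3,q@LF*1e3,q@NN*1e3],1)); plate3()
```

```text
{'clock': 53.917, 'position': [0.513, -0.33, 0.04], 'eef_rot': [-175.603, -11.886, -3.866], 'contact_force': [-0.51, -1.174, -0.976], 'grip_width': 0.0, 'joint_positions': [-38.346, 22.536, -15.381, 44.731, 10.338, 55.729]}
tip up/left/out [-44.5 -51.2   7.7]
wrist 25425 centre/size/angle [-28.4 -13.6  88.7  49.8  20.7] slopes [-0.001 -0.002] corners [[-79, -6], [-61, -53], [22, -21], [4, 25]]
side 333 centre/size/angle [-13.5  -4.   53.4  47.1  21.7] slopes [0.022 0.018] corners [[-47, 8], [-30, -36], [20, -16], [3, 28]]
scene 305 centre/size/angle [-27.1 -13.2  87.8  60.7  20.7] slopes [ 0.007 -0.013] corners [[-79, 0], [-57, -57], [25, -26], [3, 31]]
```

Request:
send_rows --targets '[1,0,-5,0.3,0,1,0,-5,0.3,0,1,0,-5,0.3,0,1,0,-1.5,0,0,1,0,0,0,0]'

```text
clock: 54.48
position: [0.514, -0.3141, 0.0412]
eef_rot: [-175.7, -11.9, -3.9]
contact_force: [-1.2, -2.0, -0.2]
grip_width: 0.0005
```

Request:
send_rows --targets '[1,0,3,0,0,1,0,4,-3,0,1,-3,2,-15,0,1,-3,0,-20,0,1,-4,0,-25,0]'

```text
clock: 54.9
position: [0.4888, -0.325, 0.097]
eef_rot: [-175.4, -11.6, -3.8]
contact_force: [0.9, -0.6, 0.3]
grip_width: -0.0002
```

Request:
send_rows --targets '[1,-4,5,-30,0,1,-4,5,-25,0,1,0,0,0,0,1,0,0,0,0,1,0,0,0,0]'

```text
clock: 55.32
position: [0.4686, -0.3422, 0.1564]
eef_rot: [-175.6, -11.9, -3.9]
contact_force: [0.5, -0.0, -0.2]
grip_width: 0.0001
```

```bash
cat > fin.py <<'E'
from h import *
st()
p,d=eyes.camera('wrist'); Q=cloud('wrist',d); g=cv2.cvtColor(p,cv2.COLOR_BGR2HSV)[...,1]
t=np.stack([(Q-screw(3))@UP,(Q-screw(3))@LF,(Q-screw(3))@NN],-1)*1000
m=(abs(t[...,2]-12)<4)&(abs(t[...,1])<75)&(t[...,0]<30)&(t[...,0]>-95)&(g<70)&(d>0)
n,l,s,cc=cv2.connectedComponentsWithStats(m.astype(np.uint8)); k=t[l==1+np.argmax(s[1:,4])]; r=cv2.minAreaRect(k[:,:2].astype(np.float32))
plate3(); a=abs(((r[2]+45)%90)-45); print('angle',a)
if a<8 and abs(r[0][0]+31)<6 and abs(r[0][1])<8 and max(r[1])<95: print('FINISH',robot.finish_job())
E
python3 fin.py
```

```text
{'clock': 55.317, 'position': [0.469, -0.342, 0.156], 'eef_rot': [-175.619, -11.937, -3.918], 'contact_force': [0.483, -0.035, -0.187], 'grip_width': 0.0, 'joint_positions': [-42.275, 15.034, -7.957, 60.325, 10.829, 51.82]}
wrist 7926 centre/size/angle [-31.1  -1.1  88.3  44.2   6.3] slopes [-0.003 -0.   ] corners [[-77, 16], [-73, -28], [15, -18], [10, 26]]
side 697 centre/size/angle [-31.   -0.7  88.1  47.9   6.4] slopes [-0.013  0.036] corners [[-77, 18], [-72, -29], [15, -20], [10, 28]]
scene 288 centre/size/angle [-31.    0.7  88.4  48.2   6.3] slopes [-0.001  0.   ] corners [[-78, 20], [-72, -28], [16, -18], [10, 29]]
angle 6.2180633544921875
the job is handed in; nothing more can be done
FINISH None
```

The tray held two templates, and both now hang on the rack. The stay is folded back, the flap is shut, and I handed the job in at about 55 s of the 210 s. No verdict is reported, so the result rests on my own checks.

**What I did:**
- I raised the flap by its handle and swung the stay across to its end stop before touching anything in the tray.
- I hung the two-bush template on screw 1 and the four-bush template on screw 3.
- With the flap still propped I confirmed both were hanging, then folded the stay and lowered the flap by its handle.

**Last checks:**

| Item | Measured | Limit |
|---|---|---|
| Screw 1 template | centre about 31 mm below the screw, as it should be; flat and straight when last seen close up | seat within 7 mm |
| Screw 3 template | seat about 2.4 mm from the screw, tilted about 6° (0.11 rad), flat within about 0.04 rad | 7 mm, 0.25 rad, 0.12 rad |
| Flap | panel and handle at their shut height | below 0.06 rad |
| Stay | pin back at its folded position | below 0.25 rad |

**Things that disagreed or went wrong:**
- **Finger tips:** all three cameras showed the tips about 24 mm short of the reported TCP. My first two pinches of the flap handle closed above the bar because of this; I allowed for it from then on.
- **Tool tilt:** the tool's tilt drifted during the run, up to about 13°. I corrected positions as I went.
- **Screw 3 template:** after the flap was shut I found it turned about 31° on its screw, so I pushed it straight with the closed fingers.
- **Bottle:** the last depth check found only a few points at its top, mostly hidden by the arm. I never moved the arm against it.
- **Not re-measured:** I did not check the screw 1 template, the flap or the stay again after straightening the screw 3 template.

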